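# Pick up rinsed grinding discs on a storage arm and hook it back on the slotted upright

## Task

Unhook the empty blue storage arm from the top two slots of the upright, run its rod through all three rinsed grinding discs that lean in the wooden drying rack, and lift them off together. Then hook the loaded arm back into the same two slots and press it down until both claws are fully home, so that the discs hang there to dry. The discs are sharp with grit, so never touch them with the gripper, and leave everything else on the bench where it is.

Things in the scene. Friction and masses are not known exactly. Their poses are not given: they have to be found in the camera images.
- upright: Fixed galvanised U-channel, 50 mm wide, 272 mm tall, on a dark base plate 110 x 130 x 8 mm. Origin on the bench, in the plane of the slotted front sheet, mid-width; x points level out of the slotted face (as the mounted arm's rod does), z up. Sheet 4 mm thick, hollow behind; one column of slots 10 mm wide, 24 mm tall, pitch 50 mm, lower edges 35, 85, 135, 185, 235 mm up.
- slot_top (a point): Middle of the lower edge of the uppermost slot (235 mm up), in the sheet's front plane; axes as the upright. The arm's upper claw starts and must end in this slot.
- slot_low (a point): Middle of the lower edge of the next slot down (185 mm up), in the sheet's front plane; axes as the upright. The arm's lower claw starts and must end in this slot.
- hanger: Loose blue storage arm, about 0.24 kg. Origin on the rod's axis in the plane of its back face (the face that lies on the upright); x along the rod, z up. Along x: back plate 0-5 mm (36 wide, z -36 to 40 mm); blade 5-76 mm (12 mm thick in y, z -20 to 20 mm); stop flange 76-80 mm, diameter 44; steel rod 80-160 mm, diameter 12, round end. Pose not reported while held.
- blade (a point): Centre of the storage arm's blade, the place to grip it from above: 46 mm from the back face, at the height of the rod's axis; axes as the arm.
- claw_top (a point): Underside of the upper claw's neck at the back face, 25 mm above the rod's axis; meets slot_top when home. Claws: 5 mm thick in y; neck 8 mm tall, reaching 10.5 mm back; its end (5 mm thick in x) hangs 9 mm below the neck, leaving a 5.5 mm gap for the sheet. To unhook, raise the arm 11 to 15 mm, then draw it at least 11 mm straight out; to hook, the reverse.
- claw_low (a point): Underside of the lower claw's neck at the back face, 25 mm below the rod's axis; coincides with slot_low when home. Shape as the upper claw. Mounted, the arm has a little play: its rod droops 1 to 2 degrees.
- rack: Fixed wooden drying rack. Origin on the bench straight below first_hub; x level, the way the rod goes through the discs from the open, low end; y left, z up. The bores' line climbs from first_hub along +x at 30 degrees above level; the discs stand square to it, leaning back 30 degrees. No part of the rack is nearer than 25 mm before disc 1; the foil tray lies below it, from x = 0 to 160 mm.
- first_hub (a point): Bore centre of disc 1 (the lowest) in the rack, 140 mm above the bench; axes as the rack. Discs rest on two sloping bars against pairs of dowels 28 mm either side of the bores' line, rising 8 mm above it (measured square to it), at 18 mm pitch, 4 mm play per disc. They come out square to the bores' line (up and back to the low end) after rising 66 mm.
- disc1_centre (a point): Centre of the bore of disc 1 (red middle), the first the rod meets. All discs: diameter 115, thickness 6, bore 22 mm, about 110 g, dark gritty rim; z is the disc's axis.
- disc2_centre (a point): Centre of the bore of disc 2 (yellow middle), 18 mm farther along the bores' line; size as disc 1.
- disc3_centre (a point): Centre of the bore of disc 3 (blue middle), 36 mm farther than disc 1; size as disc 1.
- disc1: Disc 1; origin and axes as disc1_centre.
- disc2: Disc 2; origin and axes as disc2_centre.
- disc3: Disc 3; origin and axes as disc3_centre.
- foil_tray: Bystander: crumpled aluminium foil tray, 150 x 104 x 27 mm, under the rack; origin under its centre.
- olive_jar: Bystander: clear jar of olives with a brass lid, diameter 68, height 109 mm; origin under its centre.
- orange_tub: Bystander: orange plastic tub, diameter 158 at the rim, height 95 mm; origin under its centre.
- bottle_opener: Bystander: flat steel bottle opener, 128 x 41 x 5 mm, lying; origin under it near mid-length, x along it.
- spray_can: Bystander: white and green spray can, diameter 52, height 172 mm; origin under its centre.
- wrench: Bystander: steel wrench, 168 x 28 x 8 mm, lying along its x; origin under its middle.
- tape_measure: Bystander: yellow tape measure, 66 x 38 x 62 mm; origin under its centre.
There are look-alikes about, which are no part of the job. What is shaped like the disc1 but orange or turquoise is not meant. What is shaped like the disc3 but pink is not meant.

How it is judged:
On the way, in this order (a step that is already met when the one before it is completed fails the run):
1. all three discs are on the arm's rod, lifted clear of the rack together (x of disc1_centre in the frame of hanger between 0.078 and 0.155 m and y of disc1_centre in the frame of hanger between -0.012 and 0.012 m and z of disc1_centre in the frame of hanger between -0.012 and 0.012 m and x of disc2_centre in the frame of hanger between 0.078 and 0.155 m and y of disc2_centre in the frame of hanger between -0.012 and 0.012 m and z of disc2_centre in the frame of hanger between -0.012 and 0.012 m and x of disc3_centre in the frame of hanger between 0.078 and 0.155 m and y of disc3_centre in the frame of hanger between -0.012 and 0.012 m and z of disc3_centre in the frame of hanger between -0.012 and 0.012 m and contact force between each of disc1, disc2, disc3 and rack below 0.05 N and z of each of disc1_centre, disc2_centre, disc3_centre in the frame of rack above 0.185 m), for 0.2 s.
2. the loaded arm is hooked into the top two slots and pressed fully home (x of disc1_centre in the frame of hanger between 0.078 and 0.155 m and y of disc1_centre in the frame of hanger between -0.012 and 0.012 m and z of disc1_centre in the frame of hanger between -0.012 and 0.012 m and x of disc2_centre in the frame of hanger between 0.078 and 0.155 m and y of disc2_centre in the frame of hanger between -0.012 and 0.012 m and z of disc2_centre in the frame of hanger between -0.012 and 0.012 m and x of disc3_centre in the frame of hanger between 0.078 and 0.155 m and y of disc3_centre in the frame of hanger between -0.012 and 0.012 m and z of disc3_centre in the frame of hanger between -0.012 and 0.012 m and x of claw_top in the frame of slot_top between -0.004 and 0.004 m and y of claw_top in the frame of slot_top between -0.004 and 0.004 m and z of claw_top in the frame of slot_top between -0.003 and 0.003 m and x of claw_low in the frame of slot_low between -0.004 and 0.004 m and y of claw_low in the frame of slot_low between -0.004 and 0.004 m and z of claw_low in the frame of slot_low between -0.003 and 0.003 m and angle between the x axis of hanger and the x axis of upright, either way round below 0.12 rad), for 0.2 s.
At the end, for the whole second after the job is handed in: All three discs hang on the rod beyond the flange; both claws are home in the top two slots (within 4 mm across and out, 3 mm in height) and the rod is square to the upright within 7 degrees; arm and discs at rest and released (all of step 2 and linear speed of hanger below 0.02 m/s and linear speed of each of disc1, disc2, disc3 below 0.03 m/s); the robot touches nothing.
It fails at once if a thing standing on the bench or the foil tray is shoved more than 25 mm (distance of any of olive_jar, orange_tub, bottle_opener, spray_can, wrench, tape_measure, foil_tray from where it was at the start of the episode above 0.025 m).
It fails at once if a disc is touched by the gripper or the robot (contact force between any of the fingers, the arm and disc1 above 0.5 N or contact force between any of the fingers, the arm and disc2 above 0.5 N or contact force between any of the fingers, the arm and disc3 above 0.5 N).
It also fails if it takes over 56 s, if anything falls off the work surface, if the arm or the gripper's body presses on something with over 40 N, if the wrist force passes 120 N, or if a joint passes its speed limit or range.

## Robot

A 7-joint arm with a two-finger parallel gripper is mounted at the origin on the work surface. World frame = base frame: x ahead of the robot, y to its left, z up, the work surface at z = 0. Lengths are in m, angles in rad, forces in N, time in s.
With the tool pointing down it reaches from about 0.425 to 0.95 m from the base axis. Payload 4.7 kg.
Tool frame: the origin (TCP) lies on the centre line of the jaws, within the pads' length; the fingertips stand 22 mm ahead of it and the grasp point (between the pads) lies 3 mm ahead of it; z points along the fingers, y is the direction in which the jaws open and shut (so a half turn about z gives the same grasp; the last joint's range is limited). The gripper opens to 85 mm and grips with 20 to 120 N. Pads are 22 mm wide; open, the fingers measure 114 mm over their backs; the gripper's body (76 mm by 85 mm) begins 54 mm behind the grasp point. The pads swing forward as they close: fully open they stand 13 mm farther back than shut.
Start: joints at [1.257, 0.469, -0.049, 1.532, 0.024, 1.141, -0.082], TCP at [0.19, -0.648, 0.253] pointing down, gripper open.
Joint ranges: [-2.59, 2.59], [-0.33, 1.99], [-1.39, 1.29], [0.1, 2.45], [-1.04, 4.18], [0.21, 1.99], [-2.66, 2.66]. Speed limits (rad/s): [2.57, 2.57, 3.14, 3.14, 3.14, 3.14, 3.14].

## Interface

Orientations are given as a 3x3 rotation matrix whose columns are the frame's x, y, z axes.
In Python, from rig import sensors, read_camera, camera_model, r gives the robot as it stands. The module is installed in compiled form; this text tells all that it offers.
- The arm moves only by the tool drive_tool, never from a script. Its argument "deltas" is a list of rows, each a list of 7 numbers: the shift along the tool's x, y, z in m, then the turn, a rotation vector about the tool's x, y, z in rad, then the closure, from 0 (fully open) to 1 (shut). A call has 1 to 12 rows; each row is the pose to reach, as a shift and turn from the pose commanded when the call began, along the tool's axes at that moment; what a row does not reach only later rows make up. A row lasts 1/8 s, in which the tool goes at most 62.5 mm and 10.7 degrees, less where a joint would pass 70% of its speed; a pose out of reach is approached as far as the arm can. A call with a gripper value outside its range is refused whole. The fingers move at their own pace and stop on an object; the grip force is fixed at half the most. Time passes only in rows, so rows that repeat a pose let the fingers close. It gives the time, the measured TCP pose, the force and the opening at its end, in the units of the state.
- sensors.get_obs(): the state, without advancing time (a new reading comes with each control period).
- read_camera(name): name is "scene" or "side" or "wrist"; returns the picture (384x512x3 uint8, red, green, blue); there is no depth.
- camera_model(name): a dict with "intrinsics" (3x3 intrinsics, pixels), "position" and "attitude" of the camera in the world; the wrist camera has in their place "T_tool_cam" (4x4, takes a point from camera to tool coordinates, whose origin is the TCP and whose axes are the flange's). Camera axes: x right, y down, z forward; pixel columns grow to the right and rows downward; lengths in m; the calibration is good to about 2 mm. A picture is of the moment at which its call begins: read the wrist's pose just before it. camera_model takes no time and is no camera call.
- r.sign_off(): hands the job in, once; it reports no verdict.
The state is a dict: "time_s": time; "joint_pos": joint angles; "dq": joint speeds; "effort": joint torques, N m; "eef_pos": TCP position; "eef_rot": TCP orientation; "force": force on the tool from outside, world axes, zero at the start; "torque": the same for the moment, N m; "width": finger opening in m.
Only numpy, scipy, OpenCV 4.12 (cv2) and the standard library are available. Lean on these libraries where they do the work, as an engineer would, in place of code of your own. Each camera call takes 0.05 s, during which the arm holds its last target.

## Working session

There is one attempt and no reset: what is moved stays moved. The work goes in short steps, Python scripts to look and compute and a tool call to move; the robot and the scene stay as the last step left them, time stands still between calls to the robot, and variables do not carry over. Pictures are saved under pics/ and viewed, and the job is handed in when it is done.

Besides the shell and the picture viewer there is one more tool, called after "Request:" as a command line: name --pt "numbers of a row" for each row, then --argument value for the rest. drive_tool: Moves the arm, as the interface text tells. Its arguments: {"type":"object","properties":{"deltas":{"type":"array"}},"required":["deltas"]}

```bash
mkdir -p pics; ls
python3 - <<'E'
from rig import sensors, read_camera, camera_model, r
import cv2,numpy as np
np.set_printoptions(precision=4,suppress=True)
print(sensors.get_obs())
for n in ["scene","side","wrist"]:
    print(n,camera_model(n))
    im=read_camera(n); np.save(f"pics/{n}0.npy",im); cv2.imwrite(f"pics/{n}0.png",im[:,:,::-1])
E
```

```text
pics
{'time_s': 0.0, 'joint_pos': array([ 1.2571,  0.4694, -0.0486,  1.5337,  0.0241,  1.141 , -0.0823]), 'dq': array([-0.0015, -0.0008,  0.0002, -0.0016, -0.0022, -0.0015,  0.0014]), 'effort': array([  0.0003, -51.0311,  -0.0466, -23.771 ,   0.0106,   0.0075,
         0.    ]), 'eef_pos': array([ 0.1895, -0.6473,  0.2522]), 'eef_rot': array([[ 0.9597,  0.281 , -0.0006],
       [ 0.281 , -0.9597,  0.0019],
       [-0.    , -0.002 , -1.    ]]), 'force': array([-0.5809,  0.0106,  0.5895]), 'torque': array([-0.0054,  0.017 , -0.0292]), 'width': 0.08568204872857542}
scene {'intrinsics': array([[452.8395,   0.    , 253.5684],
       [  0.    , 452.8395, 198.4336],
       [  0.    ,   0.    ,   1.    ]]), 'position': array([0.8544, 0.5977, 1.1633]), 'attitude': array([[-0.895 ,  0.3803, -0.233 ],
       [ 0.446 ,  0.7662, -0.4625],
       [ 0.0026, -0.5179, -0.8554]])}
side {'intrinsics': array([[406.3084,   0.    , 250.6489],
       [  0.    , 406.3084, 194.6342],
       [  0.    ,   0.    ,   1.    ]]), 'position': array([0.1999, 0.9488, 0.9103]), 'attitude': array([[-0.9431, -0.1832,  0.2773],
       [-0.3317,  0.5743, -0.7484],
       [-0.0222, -0.7979, -0.6024]])}
wrist {'intrinsics': array([[268.8689,   0.    , 255.5391],
       [  0.    , 268.8689, 191.1753],
       [  0.    ,   0.    ,   1.    ]]), 'T_tool_cam': array([[ 0.    , -0.9449, -0.3274,  0.0837],
       [ 1.    ,  0.0001, -0.0002,  0.001 ],
       [ 0.0002, -0.3274,  0.9449, -0.1216],
       [ 0.    ,  0.    ,  0.    ,  1.    ]])}
```

View pics/scene0.png

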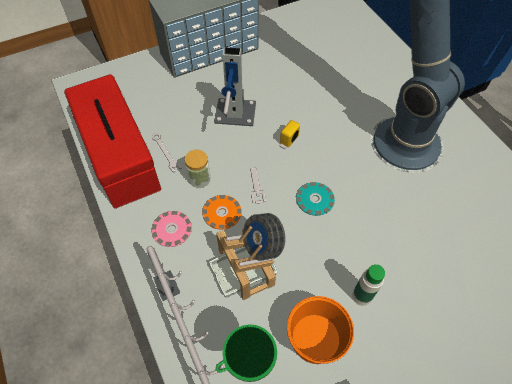

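View pics/side0.png

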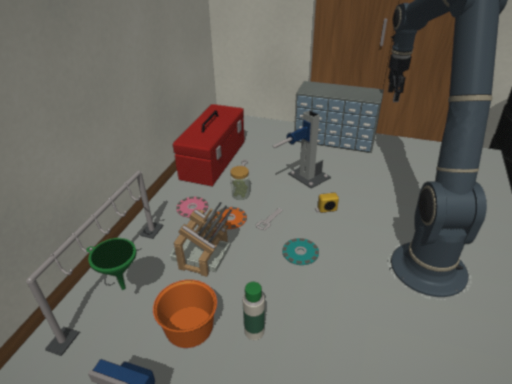

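View pics/wrist0.png

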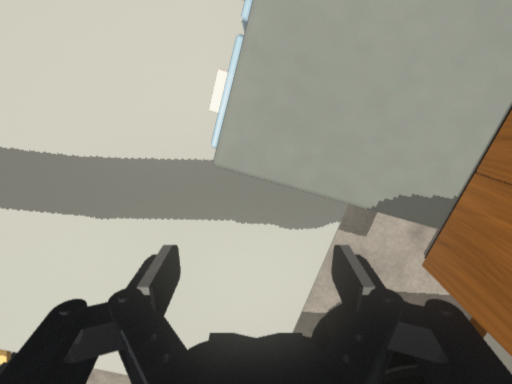

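```bash
cat > h.py <<'E'
from rig import sensors, read_camera, camera_model, r
import cv2,numpy as np
np.set_printoptions(precision=4,suppress=True)
def cam(n,obs=None):
    m=camera_model(n)
    if n!="wrist": return m['intrinsics'],np.array(m['attitude']),np.array(m['position'])
    o=obs or sensors.get_obs(); T=m['T_tool_cam']
    return m['intrinsics'],o['eef_rot']@T[:3,:3],o['eef_pos']+o['eef_rot']@T[:3,3]
def ray(c,u,v):
    K,R,p=c; d=R@np.linalg.inv(K)@np.array([u,v,1.]); return p,d/np.linalg.norm(d)
def onz(c,u,v,z):
    p,d=ray(c,u,v); return p+d*(z-p[2])/d[2]
def proj(c,P):
    K,R,p=c; q=K@(R.T@(np.asarray(P,float)-p)); return q[:2]/q[2]
def tri(*cs):  # (c,u,v)...
    A=np.zeros((3,3));b=np.zeros(3);L=[]
    for c,u,v in cs:
        p,d=ray(c,u,v);M=np.eye(3)-np.outer(d,d);A+=M;b+=M@p;L.append((p,d))
    x=np.linalg.solve(A,b)
    return x,[np.linalg.norm((np.eye(3)-np.outer(d,d))@(x-p)) for p,d in L]
def crop(im,x0,y0,w,h,s,f):
    c=cv2.resize(im[y0:y0+h,x0:x0+w],None,fx=s,fy=s,interpolation=cv2.INTER_CUBIC)
    cv2.imwrite(f,c[:,:,::-1])
E
python3 - <<'E'
from h import *
s=np.load('pics/scene0.npy');d=np.load('pics/side0.npy')
a=cv2.resize(s[40:135,195:275],None,fx=5,fy=5,interpolation=cv2.INTER_CUBIC)
b=cv2.resize(d[100:195,260:340],None,fx=5,fy=5,interpolation=cv2.INTER_CUBIC)
cv2.imwrite('pics/up.png',np.hstack([a[:475,:400],b[:475,:400]])[:,:,::-1])
a=cv2.resize(s[200:305,200:300],None,fx=4,fy=4,interpolation=cv2.INTER_CUBIC)
b=cv2.resize(d[190:290,160:260],None,fx=4,fy=4,interpolation=cv2.INTER_CUBIC)
cv2.imwrite('pics/rk.png',np.hstack([a[:400],b[:400]])[:,:,::-1])
E
```

```text
(no output)
```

View pics/up.png

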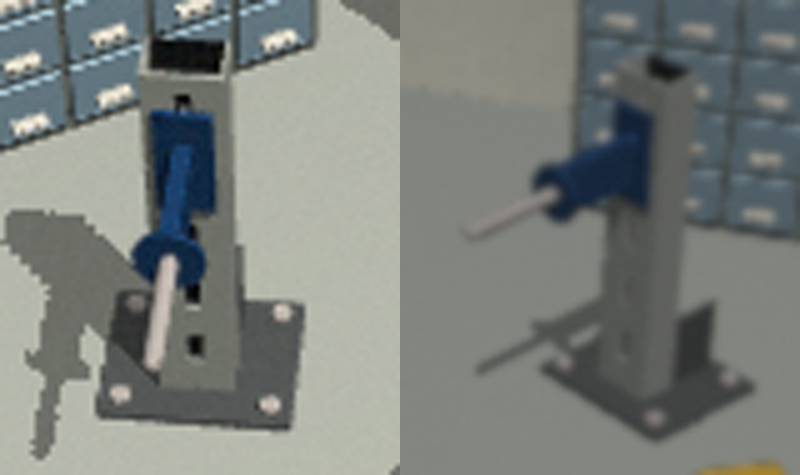

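View pics/rk.png

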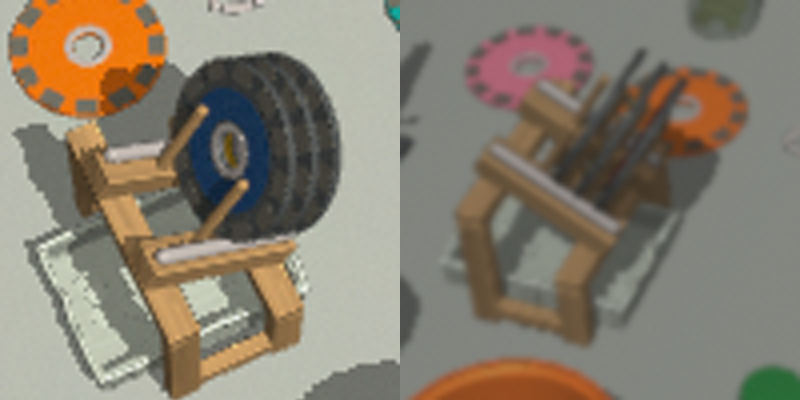

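Run:
```python
from h import *
S=cam('scene');D=cam('side')
s=lambda x,y:(195+x/5,40+y/5)
d=lambda x,y:(260+(x-400)/5,100+y/5)
for p in [(118,292),(305,303),(290,430),(97,418),(160,388),(238,390)]: print('plate S',p,onz(S,*s(*p),.008))
for p in [(540,365),(657,440),(755,385)]: print('plate D',p,onz(D,*d(*p),.008))
for p in [(139,72),(233,74),(150,40),(228,40)]: print('top S',onz(S,*s(*p),.272))
for p in [(617,73),(672,90),(694,68)]: print('top D',onz(D,*d(*p),.272))
# rod tip
print('tip',tri((S,*s(152,362)),(D,*d(470,233))))
print('flange',tri((S,*s(168,260)),(D,*d(553,195))))
# disc3 hub, rack px
s=lambda x,y:(200+x/4,200+y/4)
print('hub3 z=?',[onz(S,*s(231,150),z) for z in (.15,.16,.17)])
d=lambda x,y:(160+(x-400)/4,190+y/4)
print('bar ends D', [onz(D,*d(*p),.15) for p in [(495,155),(615,230)]])
```

```text
plate S (118, 292) [ 0.4681 -0.4407  0.008 ]
plate S (305, 303) [ 0.3573 -0.3745  0.008 ]
plate S (290, 430) [ 0.4167 -0.278   0.008 ]
plate S (97, 418) [ 0.5267 -0.344   0.008 ]
plate S (160, 388) [ 0.4784 -0.3492  0.008 ]
plate S (238, 390) [ 0.4325 -0.3244  0.008 ]
plate D (540, 365) [ 0.5217 -0.3508  0.008 ]
plate D (657, 440) [ 0.412  -0.2803  0.008 ]
plate D (755, 385) [ 0.3557 -0.3741  0.008 ]
top S [ 0.4762 -0.3525  0.272 ]
top S [ 0.429  -0.3273  0.272 ]
top S [ 0.4595 -0.374   0.272 ]
top S [ 0.4192 -0.3541  0.272 ]
top D [ 0.472  -0.3396  0.272 ]
top D [ 0.4297 -0.3249  0.272 ]
top D [ 0.4223 -0.3628  0.272 ]
tip (array([ 0.5386, -0.2067,  0.2056]), [np.float64(0.0001469815415637797), np.float64(0.00014698154156380028)])
flange (array([ 0.4981, -0.2728,  0.2061]), [np.float64(0.0002507293170188493), np.float64(0.00025072931701879613)])
hub3 z=? [array([0.6198, 0.1561, 0.15  ]), array([0.6221, 0.1604, 0.16  ]), array([0.6244, 0.1648, 0.17  ])]
bar ends D [array([0.6764, 0.2116, 0.15  ]), array([0.5661, 0.254 , 0.15  ])]
```

Run:
```python
from h import *
S=cam('scene');D=cam('side')
s=lambda x,y:(200+x/4,200+y/4)
d=lambda x,y:(160+(x-400)/4,190+y/4)
A=tri((S,*s(157,288)),(D,*d(482,165)))
B=tri((S,*s(298,250)),(D,*d(614,250)))
print(A,B); v=B[0]-A[0]; print(v, np.degrees(np.arctan2(v[1],v[0])),np.degrees(np.arcsin(v[2]/np.linalg.norm(v))))
# feet on bench
for p in [(180,395),(290,345)]: print('foot S',onz(S,*s(*p),0))
for p in [(490,318),(585,345)]: print('foot D',onz(D,*d(*p),0))
# joint motion probe
```

```text
(array([0.695 , 0.207 , 0.1285]), [np.float64(0.0033469678024684365), np.float64(0.0033469678024684282)]) (array([0.5952, 0.2058, 0.075 ]), [np.float64(0.0012137126430340518), np.float64(0.0012137126430340978)])
[-0.0998 -0.0011 -0.0535] -179.34269702937266 -28.161096086641233
foot S [0.6964 0.2366 0.    ]
foot S [0.6151 0.2383 0.    ]
foot D [0.6904 0.2323 0.    ]
foot D [0.6113 0.2342 0.    ]
```

Run:
```python
from h import *
S=cam('scene');D=cam('side')
print(onz(S,173,73,0),onz(S,259,44,0),onz(D,372,149,0),onz(D,299,130,0))
# cabinet heights: side front top right corner above (372,149): (380,97)
b=onz(D,372,149,0)
for z in (.15,.2,.25,.3): print(z,proj(D,[b[0],b[1],z]), proj(S,[b[0],b[1],z]))
```

```text
[ 0.562  -0.6336  0.    ] [ 0.2144 -0.6336  0.    ] [ 0.2284 -0.6494  0.    ] [ 0.5698 -0.7251  0.    ]
0.15 [377.7854 117.2623] [253.9747   7.869 ]
0.2 [379.8563 105.902 ] [254.0241  -4.982 ]
0.25 [382.005   94.1145] [254.0762 -18.564 ]
0.3 [384.2361  81.8751] [254.1314 -32.9411]
```

Request:
drive_tool --pt "0 0 -0.055 0 0 0 0" --pt "0 0 -0.11 0 0 0 0" --pt "0.03 -0.02 -0.11 0 0 -0.06 0" --pt "0.075 -0.05 -0.11 0 0 -0.15 0" --pt "0.12 -0.08 -0.11 0 0 -0.24 0" --pt "0.165 -0.11 -0.11 0 0 -0.33 0" --pt "0.21 -0.14 -0.11 0 0 -0.42 0" --pt "0.255 -0.17 -0.11 0 0 -0.51 0" --pt "0.3 -0.2 -0.11 0 0 -0.6 0" --pt "0.345 -0.23 -0.11 0 0 -0.69 0" --pt "0.374 -0.253 -0.11 0 0 -0.738 0" --pt "0.374 -0.253 -0.11 0 0 -0.738 0"

```text
time_s: 1.65
eef_pos: [0.4795, -0.2961, 0.3632]
eef_rot: [[0.515, 0.857, 0.001], [0.857, -0.515, 0.001], [0.002, -0.0, -1.0]]
force: [-0.3, -1.3, 0.2]
width: 0.0852
```

Run:
```python
from h import *
o=sensors.get_obs();print(o)
im=read_camera('wrist');np.save('pics/w1.npy',im);cv2.imwrite('pics/w1.png',im[:,:,::-1])
np.savez('pics/w1o.npz',eef_pos=o['eef_pos'],eef_rot=o['eef_rot'])
```

```text
{'time_s': 1.65, 'joint_pos': array([ 0.7944,  0.2339, -0.3854,  1.6329,  0.0891,  1.2926, -0.1469]), 'dq': array([0.0394, 0.001 , 0.0702, 0.0003, 0.0287, 0.0037, 0.0055]), 'effort': array([ -1.0993, -37.5147,  -2.9244, -25.0456,  -0.1564,  -0.0307,
        -0.0369]), 'eef_pos': array([ 0.4795, -0.2961,  0.3632]), 'eef_rot': array([[ 0.5148,  0.8573,  0.0005],
       [ 0.8573, -0.5148,  0.0015],
       [ 0.0015, -0.0003, -1.    ]]), 'force': array([-0.255 , -1.3406,  0.1849]), 'torque': array([0.0255, 0.0272, 0.0141]), 'width': 0.0852391585432775}
```

View pics/w1.png

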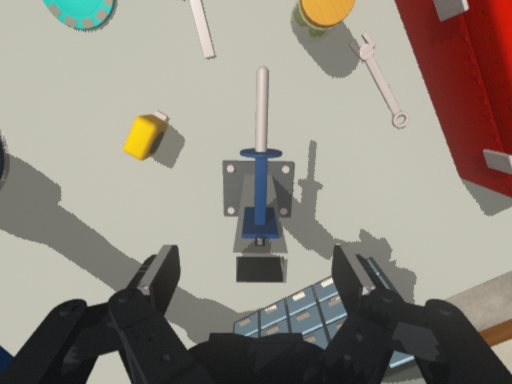

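Run:
```python
from h import *
o=dict(np.load('pics/w1o.npz'));W=cam('wrist',o)
im=np.load('pics/w1.npy');crop(im,200,50,130,250,3,'pics/w1c.png')
hsv=cv2.cvtColor(im,cv2.COLOR_RGB2HSV)
m=((hsv[...,0]>105)&(hsv[...,0]<125)&(hsv[...,1]>150))
for v in range(150,240,5):
    x=np.where(m[v,230:300])[0]+230
    if len(x): print(v,x.min(),x.max(),onz(W,x.mean(),v,.23)[:2])
g=im.astype(int)
for v in range(70,150,10):
    row=g[v,245:285].sum(1); d=np.where((hsv[v,245:285,0]<15)|(hsv[v,245:285,0]>165))[0]
    print(v,d+245)
```

```text
70 [258 259 260 262 263 264 265 266 267]
80 [257 258 259 260 261 262 263 264 265 266 267]
90 [257 258 259 260 262 263 264 265 266]
100 [257 258 259 260 261 262 263 264 265 266 267]
110 [256 257 258 259 260 261 262 263 264 265 266]
120 [256 257 258 259 261 262 263 264 265 266]
130 [256 257 258 259 260 261 262 263 264 265 266]
140 [256 257 258 259 260 261 262 263 264 265]
```

View pics/w1c.png

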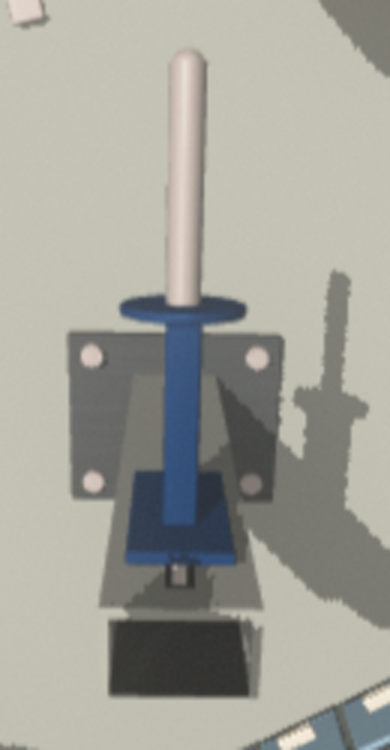

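Run:
```python
from h import *
o=dict(np.load('pics/w1o.npz'));W=cam('wrist',o)
P=lambda x,y,z:onz(W,200+x/3,50+y/3,z)
print('sheet top',P(100,607,.272),P(262,607,.272))
print('plate',[P(68,333,.008),P(283,338,.008)])
t=P(187,50,.207);f=P(183,300,.209);bl=P(181,525,.23);bf=P(183,322,.23)
print(t,f,bl,bf)
for a,b in[(t,f),(t,bl),(bf,bl)]:
  v=a-b;print(np.degrees(np.arctan2(v[1],v[0])))
print('back plate top back edge',P(127,560,.25),P(236,563,.25))
S=(P(100,607,.272)+P(262,607,.272))/2
h=np.array([.515,.857,0]);print(S+h*.045, (t-S)@h)
```

```text
sheet top [ 0.4371 -0.3279  0.272 ] [ 0.4791 -0.3531  0.272 ]
plate [array([ 0.4165, -0.2858,  0.008 ]), array([ 0.526 , -0.3552,  0.008 ])]
[ 0.5425 -0.2039  0.207 ] [ 0.5014 -0.2709  0.209 ] [ 0.4622 -0.335   0.23  ] [ 0.4994 -0.2735  0.23  ]
58.4505346394744
58.504758605832215
58.83772586072423
back plate top back edge [ 0.4453 -0.3282  0.25  ] [ 0.4753 -0.3475  0.25  ]
[ 0.4813 -0.3019  0.272 ] 0.16053417202238648
```

Request:
drive_tool --pt "-0.003 0.005 0.03 0 0 0.006 0" --pt "-0.003 0.005 0.065 0 0 0.006 0" --pt "-0.003 0.005 0.1 0 0 0.006 0" --pt "-0.003 0.005 0.125 0 0 0.006 0" --pt "-0.003 0.005 0.142 0 0 0.006 0" --pt "-0.003 0.005 0.142 0 0 0.006 0" --pt "-0.003 0.005 0.142 0 0 0.006 0"

```text
time_s: 2.58
eef_pos: [0.4807, -0.3057, 0.2224]
eef_rot: [[0.527, 0.85, 0.002], [0.85, -0.527, -0.001], [-0.0, 0.002, -1.0]]
force: [0.3, 0.4, 0.0]
width: 0.0857
```

Run:
```python
from h import *
o=sensors.get_obs();print(o['eef_pos'],o['force'])
im=read_camera('wrist');np.save('pics/w2.npy',im);cv2.imwrite('pics/w2.png',im[:,:,::-1])
```

```text
[ 0.4807 -0.3057  0.2224] [0.3465 0.3616 0.0261]
```

View pics/w2.png

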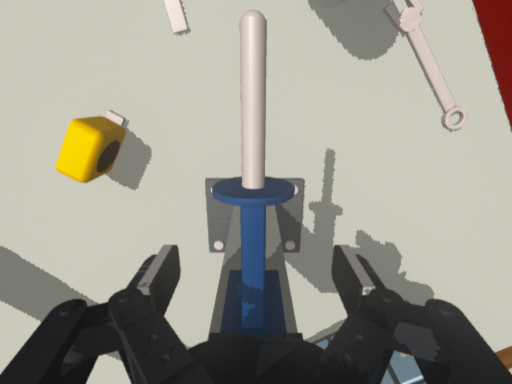

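Request:
drive_tool --pt "0.004 0 0 0 0 -0.004 0" --pt "0.004 0 0 0 0 -0.004 0.5" --pt "0.004 0 0 0 0 -0.004 1" --pt "0.004 0 0 0 0 -0.004 1" --pt "0.004 0 0 0 0 -0.004 1" --pt "0.004 0 0 0 0 -0.004 1" --pt "0.004 0 0 0 0 -0.004 1"

```text
time_s: 3.5
eef_pos: [0.482, -0.3015, 0.2214]
eef_rot: [[0.523, 0.852, -0.001], [0.852, -0.523, 0.0], [-0.0, -0.001, -1.0]]
force: [-1.6, 1.0, 3.2]
width: 0.0108
```

Run:
```python
from h import *
o=sensors.get_obs();print(o)
im=read_camera('wrist');np.save('pics/w3.npy',im);cv2.imwrite('pics/w3.png',im[:,:,::-1])
```

```text
{'time_s': 3.5, 'joint_pos': array([ 0.7768,  0.3533, -0.3701,  1.8107,  0.1488,  1.0056, -0.2028]), 'dq': array([ 0.0004,  0.0004, -0.0006,  0.0005, -0.001 , -0.0016,  0.0002]), 'effort': array([ -0.1414, -40.0701,  -2.7771, -22.2539,   0.1761,  -0.7259,
         0.1341]), 'eef_pos': array([ 0.482 , -0.3015,  0.2214]), 'eef_rot': array([[ 0.5229,  0.8524, -0.0008],
       [ 0.8524, -0.5229,  0.0003],
       [-0.0001, -0.0009, -1.    ]]), 'force': array([-1.6227,  0.9507,  3.1842]), 'torque': array([ 0.2543,  0.4827, -0.1667]), 'width': 0.01076119230310912}
```

View pics/w3.png

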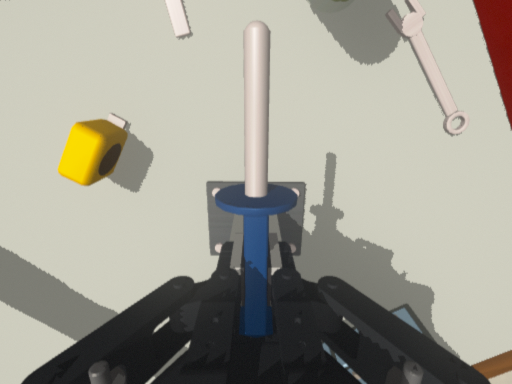

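Request:
drive_tool --pt "0 0 -0.006 0 0 0 1" --pt "0 0 -0.013 0 0 0 1" --pt "0 0 -0.013 0 0 0 1" --pt "0.004 0 -0.013 0 0 0 1" --pt "0.009 0 -0.013 0 0 0 1" --pt "0.015 0 -0.013 0 0 0 1" --pt "0.03 0 -0.013 0 0 0 1" --pt "0.03 0 -0.013 0 0 0 1"

```text
time_s: 4.55
eef_pos: [0.4992, -0.2739, 0.2345]
eef_rot: [[0.52, 0.854, 0.001], [0.854, -0.52, 0.001], [0.001, 0.0, -1.0]]
force: [-0.1, -0.6, -1.5]
width: 0.0112
```

Run:
```python
from h import *
o=sensors.get_obs();print(o['eef_pos'],o['eef_rot'],o['force'],o['torque'])
a=read_camera('wrist');b=read_camera('scene');c=read_camera('side')
for n,i in zip(('w4','s4','d4'),(a,b,c)): np.save(f'pics/{n}.npy',i)
q=cv2.resize(a,(400,300));
e=cv2.resize(b[40:135,195:275],(337,400));f=cv2.resize(c[100:195,260:340],(337,400))
cv2.imwrite('pics/up4.png',np.hstack([e,f])[:,:,::-1]);cv2.imwrite('pics/w4.png',a[:,:,::-1])
```

```text
[ 0.4992 -0.2739  0.2345] [[ 0.5196  0.8544  0.0008]
 [ 0.8544 -0.5196  0.0008]
 [ 0.0011  0.0003 -1.    ]] [-0.1347 -0.5726 -1.5057] [-0.      0.0265  0.0017]
```

View pics/up4.png

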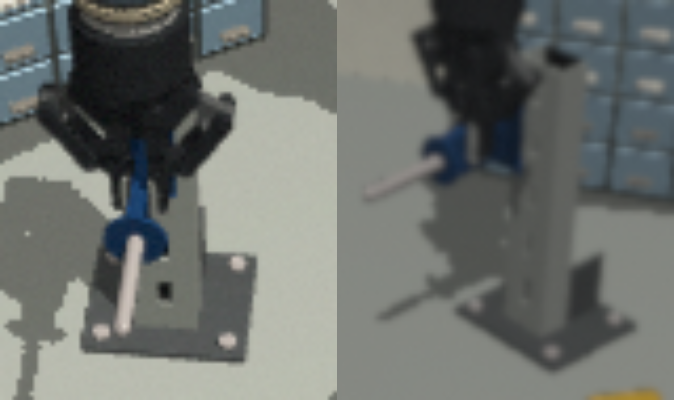

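View pics/w4.png

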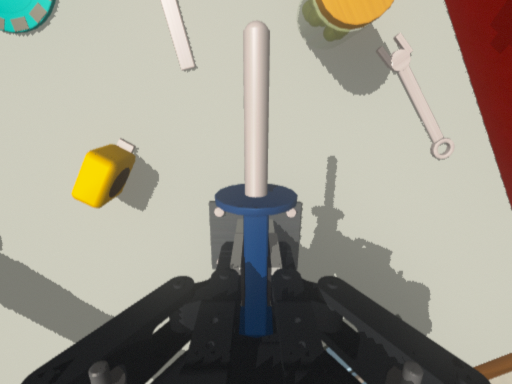

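Run:
```python
from h import *
m=camera_model('wrist');T=m['T_tool_cam'];c=(m['intrinsics'],T[:3,:3],T[:3,3])
im=np.load('pics/w4.npy');crop(im,190,0,140,240,3,'pics/w4c.png')
# candidate points of hanger in tool frame: tip at (L cos, 0, z0+L sin)
for x0 in(.045,.043,.041):
  for dr in (0,.02,.04):
    for zz in (.011,):
      f=lambda x,z:np.array([ (x-x0)*np.cos(dr)-z*np.sin(dr)*0,0,zz+(x-x0)*np.sin(dr)-z])
      print(x0,dr,proj(c,f(.160,.0)),proj(c,f(.08,.006)),'flange top',proj(c,f(.08,.022)),'blade back top',proj(c,f(.005,.02)))
```

```text
0.045 0 [255.1233  19.5698] [255.1841 199.5601] flange top [255.1342 212.3174] blade back top [255.2073 337.1735]
0.045 0.02 [255.1319  21.0876] [255.186  199.0796] flange top [255.1366 211.7069] blade back top [255.2053 338.4005]
0.045 0.04 [255.1401  22.6685] [255.188  198.6298] flange top [255.1391 211.1318] blade back top [255.2034 339.6171]
0.043 0 [255.121  14.139] [255.1824 195.8301] flange top [255.132  208.1859] blade back top [255.2058 334.3492]
0.043 0.02 [255.1297  15.7948] [255.1845 195.3393] flange top [255.1346 207.5613] blade back top [255.2039 335.5057]
0.043 0.04 [255.1382  17.5106] [255.1865 194.8811] flange top [255.1372 206.9747] blade back top [255.2021 336.6516]
0.041 0 [255.1186   8.6456] [255.1807 192.0638] flange top [255.1297 204.009 ] blade back top [255.2043 331.4994]
0.041 0.02 [255.1276  10.4457] [255.1829 191.5647] flange top [255.1325 203.373 ] blade back top [255.2025 332.5863]
0.041 0.04 [255.1363  12.3023] [255.185  191.1004] flange top [255.1353 202.7775] blade back top [255.2007 333.6623]
```

View pics/w4c.png

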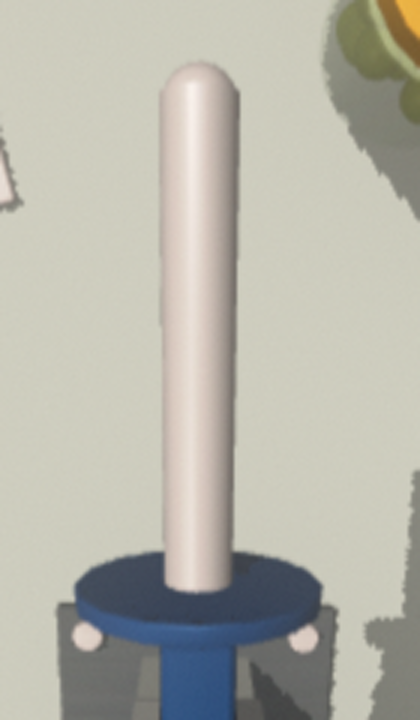

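Request:
drive_tool --pt "0.02 0 -0.02 0 0 0.0 1" --pt "0.05 -0.006 -0.05 0 0 0.06 1" --pt "0.09 -0.02 -0.08 0 0 0.16 1" --pt "0.13 -0.034 -0.105 0 0 0.28 1" --pt "0.17 -0.047 -0.12 0 0 0.4 1" --pt "0.21 -0.058 -0.126 0 0 0.53 1" --pt "0.25 -0.069 -0.126 0 0 0.66 1" --pt "0.29 -0.08 -0.126 0 0 0.8 1" --pt "0.325 -0.092 -0.126 0 0 0.92 1" --pt "0.363 -0.103 -0.126 0 0 1.02 1" --pt "0.363 -0.103 -0.126 0 0 1.02 1" --pt "0.363 -0.103 -0.126 0 0 1.02 1"

```text
time_s: 6.2
eef_pos: [0.6, 0.0862, 0.36]
eef_rot: [[1.0, 0.0, -0.0], [0.0, -1.0, -0.001], [-0.0, 0.001, -1.0]]
force: [0.6, -1.8, -2.6]
width: 0.011
```

Run:
```python
from h import *
o=sensors.get_obs();print(o['eef_pos'],o['eef_rot'],o['joint_pos'])
im=read_camera('wrist');np.save('pics/w5.npy',im);cv2.imwrite('pics/w5.png',im[:,:,::-1])
np.savez('pics/w5o.npz',eef_pos=o['eef_pos'],eef_rot=o['eef_rot'])
```

```text
[0.6    0.0862 0.36  ] [[ 1.      0.0003 -0.0004]
 [ 0.0003 -1.     -0.0012]
 [-0.0004  0.0012 -1.    ]] [ 0.1025  0.315  -0.4154  1.5401  0.1307  1.3145 -1.8984]
```

View pics/w5.png

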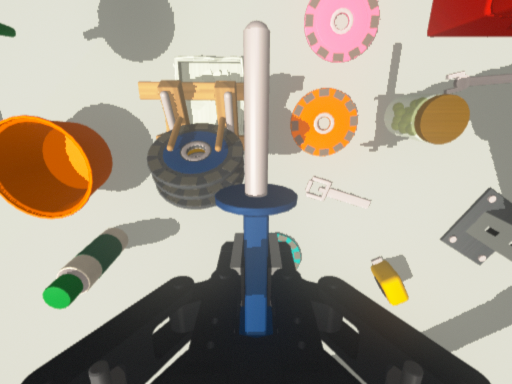

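Run:
```python
from h import *
im=np.load('pics/w5.npy');crop(im,130,50,130,170,4,'pics/w5c.png')
S=cam('scene');print(onz(S,375,272,.172),onz(S,365,300,0), onz(S,320,312,.095))
```

```text
[0.4203 0.3671 0.172 ] [0.4136 0.381  0.    ] [0.5628 0.3754 0.095 ]
```

View pics/w5c.png

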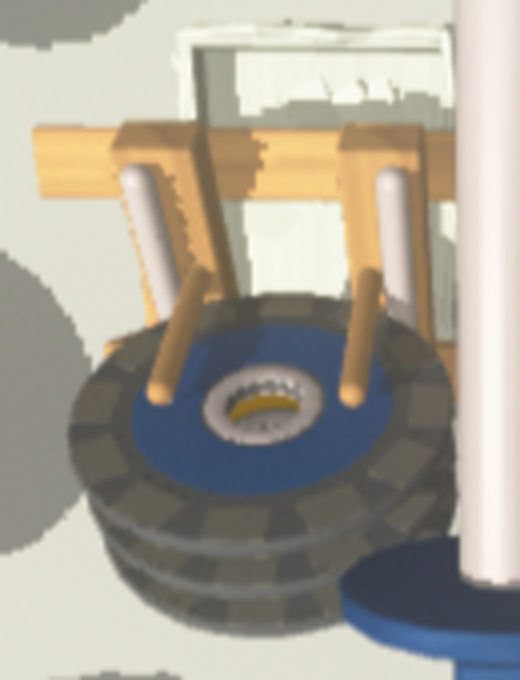

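Run:
```python
from h import *
o=dict(np.load('pics/w5o.npz'));W=cam('wrist',o)
q=lambda x,y:(130+x/4,50+y/4)
c=onz(W,*q(263,405),.1595);print('disc3 face',c)
print('first hub',c-.039*np.array([.866,0,.5]))
# dowel tips: 28 mm each side, height of tip: bores' line at s plus 8 perp
d=np.array([.866,0,.5]);n=np.array([-.5,0,.866])
for z in (.165,.17,.175):
    a=onz(W,*q(155,388),z);b=onz(W,*q(353,388),z);print(z,a,b,b-a,(a+b)/2)
# beam level edges
for z in(.11,.13): print(onz(W,*q(35,126),z),onz(W,*q(455,130),z))
# disc outer ellipse in scene: blue hub
S=cam('scene');print('scene',onz(S,200+231/4,200+150/4,.1595))
# ellipse tests: project disc3 rim
for s in np.linspace(0,2*np.pi,8,endpoint=False):
    P=c+.0575*(np.cos(s)*np.array([0,1,0])+np.sin(s)*n); u=proj(W,P);print(((u-[130,50])*4).round(0),end=' ')
```

```text
disc3 face [0.6233 0.1569 0.1595]
first hub [0.5895 0.1569 0.14  ]
0.165 [0.6293 0.1872 0.165 ] [0.6294 0.1288 0.165 ] [ 0.     -0.0583  0.    ] [0.6294 0.158  0.165 ]
0.17 [0.6302 0.1856 0.17  ] [0.6302 0.1281 0.17  ] [ 0.     -0.0574  0.    ] [0.6302 0.1569 0.17  ]
0.175 [0.6311 0.1839 0.175 ] [0.6311 0.1275 0.175 ] [ 0.     -0.0565  0.    ] [0.6311 0.1557 0.175 ]
[0.7039 0.2344 0.11  ] [0.7027 0.1    0.11  ]
[0.7028 0.2264 0.13  ] [0.7017 0.0992 0.13  ]
scene [0.622  0.1602 0.1595]
[ 72. 405.] [ 95. 502.] [232. 547.] [389. 502.] [454. 405.] [406. 323.] [288. 292.] [156. 323.]
```

```bash
cat > fk.py <<'E'
import numpy as np
from scipy.spatial.transform import Rotation as Ro
from scipy.optimize import least_squares
import itertools
Q=np.array([[1.2571,.4694,-.0486,1.5337,.0241,1.141,-.0823],[.7944,.2339,-.3854,1.6329,.0891,1.2926,-.1469],[.7768,.3533,-.3701,1.8107,.1488,1.0056,-.2028],[.1025,.315,-.4154,1.5401,.1307,1.3145,-1.8984]])
P=np.array([[.1895,-.6473,.2522],[.4795,-.2961,.3632],[.482,-.3015,.2214],[.6,.0862,.36]])
Rs=np.array([[[.9597,.281,-.0006],[.281,-.9597,.0019],[0,-.002,-1]],[[.5148,.8573,.0005],[.8573,-.5148,.0015],[.0015,-.0003,-1]],[[.5229,.8524,-.0008],[.8524,-.5229,.0003],[-.0001,-.0009,-1]],[[1,.0003,-.0004],[.0003,-1,-.0012],[-.0004,.0012,-1]]])
def rz(a): return Ro.from_euler('z',a).as_matrix()
def ry(a): return Ro.from_euler('y',a).as_matrix()
def fk(q,k,s):
    h,a,b,L,e1,e2,off=k
    R=rz(s[0]*q[0]);p=np.array([0,0,h])
    R=R@ry(q[1])@rz(s[1]*q[2]);p=p+R@[e1,0,a]; pe=p
    R=R@ry(q[3]);p=p+R@[-e2,0,0]
    R=R@rz(s[2]*q[4]);p=p+R@[0,0,b];pw=p
    R=R@ry(q[5])@rz(s[3]*q[6]+off);p=p+R@[0,0,L]
    return p,R,pe,pw
def fit():
    best=None
    for s in itertools.product([1,-1],repeat=4):
      for off in (-1.57,1.57,0,3.14):
        f=lambda k:np.concatenate([np.r_[fk(q,k,s)[0]-p,0.2*(fk(q,k,s)[1]-R).ravel()] for q,p,R in zip(Q,P,Rs)])
        r=least_squares(f,[.34,.5,.5,.33,0,0,off])
        if best is None or r.cost<best[0]: best=(r.cost,r.x,s)
    return best
if __name__=='__main__': print(fit())
E
python3 fk.py
```

```text
(np.float64(0.0015892999572163472), array([ 4.08128943,  0.75022144,  0.4550691 ,  4.35936898, -0.06793212,
        0.02233093,  1.57078109]), (-1, -1, -1, -1))
```

Run:
```python
from fk import *
np.set_printoptions(precision=4,suppress=True)
c,k,s=fit()
for q,p,R in zip(Q,P,Rs):
    a=fk(q,k,s); print(a[0]-p, Ro.from_matrix(a[1]@R.T).as_rotvec())
import itertools
for s in itertools.product([1,-1],repeat=4):
    print(s,[np.linalg.norm(Ro.from_matrix(fk(q,[0]*6+[1.5708],s)[1]@R.T).as_rotvec()).round(3) for q,R in zip(Q,Rs)])
```

```text
[ 0.042  -0.0057 -0.0006] [-0.0001  0.      0.    ]
[-0.0076  0.0324 -0.0005] [ 0.      0.     -0.0001]
[0.0114 0.007  0.0009] [-0.0001 -0.0001 -0.    ]
[-0.0088  0.0043  0.0002] [ 0.     -0.0001  0.0001]
(1, 1, 1, 1) [np.float64(2.572), np.float64(1.082), np.float64(1.101), np.float64(3.141)]
(1, 1, 1, -1) [np.float64(2.407), np.float64(0.788), np.float64(0.695), np.float64(0.656)]
(1, 1, -1, 1) [np.float64(2.592), np.float64(1.143), np.float64(1.282), np.float64(3.076)]
(1, 1, -1, -1) [np.float64(2.428), np.float64(0.854), np.float64(0.889), np.float64(0.639)]
(1, -1, 1, 1) [np.float64(2.659), np.float64(1.839), np.float64(1.811), np.float64(2.355)]
(1, -1, 1, -1) [np.float64(2.494), np.float64(1.547), np.float64(1.412), np.float64(0.288)]
(1, -1, -1, 1) [np.float64(2.679), np.float64(1.882), np.float64(1.959), np.float64(2.281)]
(1, -1, -1, -1) [np.float64(2.514), np.float64(1.589), np.float64(1.554), np.float64(0.205)]
(-1, 1, 1, 1) [np.float64(0.058), np.float64(0.507), np.float64(0.453), np.float64(2.936)]
(-1, 1, 1, -1) [np.float64(0.107), np.float64(0.801), np.float64(0.859), np.float64(0.861)]
(-1, 1, -1, 1) [np.float64(0.089), np.float64(0.49), np.float64(0.385), np.float64(3.004)]
(-1, 1, -1, -1) [np.float64(0.097), np.float64(0.771), np.float64(0.74), np.float64(0.831)]
(-1, -1, 1, 1) [np.float64(0.151), np.float64(0.298), np.float64(0.351), np.float64(2.558)]
(-1, -1, 1, -1) [np.float64(0.048), np.float64(0.178), np.float64(0.298), np.float64(0.261)]
(-1, -1, -1, 1) [np.float64(0.165), np.float64(0.294), np.float64(0.406), np.float64(2.486)]
(-1, -1, -1, -1) [np.float64(0.0), np.float64(0.0), np.float64(0.0), np.float64(0.0)]
```

Request:
drive_tool --pt "-0.03 -0.01 0.0 0 0.04 0 1" --pt "-0.06 -0.025 0.0 0 0.09 0 1" --pt "-0.09 -0.04 0.01 0 0.14 0 1" --pt "-0.12 -0.055 0.03 0 0.19 0 1" --pt "-0.15 -0.068 0.05 0 0.25 0 1" --pt "-0.17 -0.072 0.06 0 0.3 0 1" --pt "-0.17 -0.072 0.06 0 0.3 0 1"

```text
time_s: 7.12
eef_pos: [0.4275, 0.1577, 0.2995]
eef_rot: [[0.956, 0.001, 0.294], [0.001, -1.0, -0.003], [0.294, 0.003, -0.956]]
force: [1.1, 0.6, -2.0]
width: 0.0114
```

Run:
```python
from h import *
o=sensors.get_obs();print(repr(o['eef_pos']),repr(o['eef_rot']),repr(o['joint_pos']))
```

```text
array([0.4275, 0.1577, 0.2995]) array([[ 0.9557,  0.0007,  0.2943],
       [ 0.0015, -1.    , -0.0025],
       [ 0.2943,  0.0029, -0.9557]]) array([ 0.0176, -0.0428, -0.5322,  2.1007,  0.1726,  0.8253, -2.188 ])
```

```bash
cat > fk2.py <<'E'
from fk import *
np.set_printoptions(precision=4,suppress=True)
Q=np.vstack([Q,[.0176,-.0428,-.5322,2.1007,.1726,.8253,-2.188]])
P=np.vstack([P,[.4275,.1577,.2995]])
Rs=np.concatenate([Rs,[[[.9557,.0007,.2943],[.0015,-1,-.0025],[.2943,.0029,-.9557]]]])
def frames(q):
    R1=rz(-q[0]);R2=R1@ry(q[1]);R3=R2@rz(-q[2]);R4=R3@ry(q[3]);R5=R4@rz(-q[4]);R6=R5@ry(q[5]);R7=R6@rz(-q[6]+np.pi/2)
    return R1,R2,R3,R4,R5,R6,R7
def A(q):
    R1,R2,R3,R4,R5,R6,R7=frames(q); e=np.eye(3)
    return np.stack([e[2],R1[:,1],R3[:,0],R3[:,1],R3[:,2],R4[:,0],R5[:,1],R5[:,2],R6[:,0],R6[:,1],R6[:,2]],1)
prior=np.array([.36,0,0,0,.48,0,0,.46,0,0,.3]); w=np.array([.3,1,1,1,.1,1,1,.1,1,1,.1])*0.02
def fit2(Q=Q,P=P):
    M=np.vstack([A(q) for q in Q]+[np.diag(w)]);b=np.concatenate([P.ravel(),w*prior])
    return np.linalg.lstsq(M,b,rcond=None)[0]
k=fit2()
lo=np.array([-2.59,-.33,-1.39,.1,-1.04,.21,-2.66]);hi=np.array([2.59,1.99,1.29,2.45,4.18,1.99,2.66])
def F(q,k=k): return A(q)@k,frames(q)[6]
def ik(p,R,q0,reg=.02,q0r=None):
    f=lambda q:np.r_[(F(q)[0]-p)*10,Ro.from_matrix(F(q)[1]@R.T).as_rotvec()*3,reg*(q-q0)]
    r=least_squares(f,np.clip(q0,lo+.01,hi-.01),bounds=(lo,hi));return r.x,np.linalg.norm(F(r.x)[0]-p),np.linalg.norm(Ro.from_matrix(F(r.x)[1]@R.T).as_rotvec())
def Rt(th): return np.array([[np.cos(th),0,np.sin(th)],[0,-1,0],[np.sin(th),0,-np.cos(th)]])
E
python3 - <<'E'
from fk2 import *
print(k)
for q,p,R in zip(Q,P,Rs): print(F(q)[0]-p)
q=Q[-1]
for nm,p,th in [('hi',[.4275,.158,.3],.543),('mid',[.44,.158,.15],.543),('pre',[.4684,.158,.0827],.543),('in',[.5403,.158,.1243],.543),('lift',[.505,.158,.185],.543),('lift2',[.505,.158,.25],.543)]:
    x=ik(np.array(p),Rt(th),q);print(nm,x)
    q=x[0]
E
```

```text
[ 0.2379 -0.0265 -0.0003 -0.014   0.5543  0.0004 -0.0008  0.4669 -0.0002
 -0.0008  0.2842]
[ 0.  0. -0.]
[-0.     -0.     -0.0001]
[0. 0. 0.]
[0.     0.     0.0001]
[ 0. -0. -0.]
hi (array([ 0.0541, -0.132 , -0.6143,  2.2344,  0.3845,  0.5845, -2.4207]), np.float64(1.0101992360598423e-05), np.float64(5.386236079456786e-05))
mid (array([-1.4797,  0.181 ,  0.9789,  2.4333,  0.5825,  0.21  , -2.66  ]), np.float64(0.007856052582155304), np.float64(0.04191241544309545))
pre (array([-0.9473,  0.319 ,  0.4543,  2.3385,  0.5801,  0.21  , -2.66  ]), np.float64(0.02333823460399007), np.float64(0.13411762696284849))
in (array([-0.7405,  0.3204,  0.3143,  2.2335,  0.6664,  0.21  , -2.66  ]), np.float64(0.00866753927189465), np.float64(0.05491174834349518))
lift (array([-1.0263,  0.1678,  0.5647,  2.3071,  0.6541,  0.2584, -2.66  ]), np.float64(2.5191925173431013e-05), np.float64(0.00021162364513976618))
lift2 (array([-1.039 ,  0.0377,  0.5392,  2.2344,  0.5586,  0.4513, -2.5301]), np.float64(5.070030036637114e-06), np.float64(3.683331739626064e-05))
```

```bash
cat > srch.py <<'E'
from fk2 import *
rng=np.random.default_rng(0)
B=np.diag([-1,-1,1])
def marg(q): return np.min(np.minimum(q-lo,hi-q))
poses=[('pre',[.4684,.158,.0827]),('in',[.5403,.158,.1243]),('lift',[.505,.158,.185])]
for th in (.543,):
  for opt,X in (('A',np.eye(3)),('B',B)):
    for nm,p in poses:
        S=[]
        for _ in range(40):
            x=ik(np.array(p),Rt(th)@X,rng.uniform(lo,hi),reg=0)
            if x[1]<.001 and x[2]<.003: S.append((marg(x[0]),x[0]))
        S.sort(key=lambda s:-s[0]);print(opt,nm,len(S));[print(s) for s in S[:4]]
E
python3 srch.py
```

```text
A pre 13
(np.float64(0.06281055484358511), array([ 0.2436,  0.5318, -0.9736,  2.3872,  1.7225,  0.7127,  2.5953]))
(np.float64(0.05954850670781564), array([ 0.1659,  0.4859, -0.8704,  2.3905,  1.7275,  0.6468,  2.5698]))
(np.float64(0.05373672469155677), array([ 0.0377,  0.4317, -0.7096,  2.3963,  1.7401,  0.5607,  2.5305]))
(np.float64(0.05159353343011075), array([-0.0071,  0.4172, -0.6553,  2.3984,  1.7457,  0.5351,  2.517 ]))
A in 0
A lift 18
(np.float64(0.03203656256138254), array([-1.0705,  0.1716,  0.6156,  2.3091,  0.6219,  0.2511, -2.628 ]))
(np.float64(0.02771940636670897), array([-1.1486,  0.1804,  0.7071,  2.3121,  0.5507,  0.2377, -2.5568]))
(np.float64(0.02732786134760798), array([-1.1509,  0.1807,  0.7098,  2.3122,  0.5484,  0.2373, -2.5544]))
(np.float64(0.014776607305893502), array([-1.2227,  0.1918,  0.7958,  2.3148,  0.4635,  0.2248, -2.4696]))
B pre 29
(np.float64(0.0701409763410763), array([ 0.4427,  0.7578, -1.2942,  2.3799,  1.7255,  1.0009, -0.4602]))
(np.float64(0.07009250955803736), array([ 0.4412,  0.7549, -1.2911,  2.3799,  1.7253,  0.9973, -0.4611]))
(np.f
[... 370 characters left out ...]
  0.5677, -1.0848,  2.2213,  1.5403,  0.7361, -0.2207]))
(np.float64(0.22724531399489312), array([ 0.3539,  0.5357, -1.0276,  2.2228,  1.5273,  0.6931, -0.2226]))
(np.float64(0.22629030216855606), array([ 0.3305,  0.5182, -0.9932,  2.2237,  1.5198,  0.669 , -0.2234]))
B lift 22
(np.float64(0.2090922260892305), array([ 0.3735,  0.3089, -1.0175,  2.2409,  1.2148,  0.5783,  0.0002]))
(np.float64(0.2053530743848051), array([ 0.2733,  0.269 , -0.8918,  2.2446,  1.1686,  0.5269,  0.0311]))
(np.float64(0.20294399085817805), array([ 0.2131,  0.2506, -0.8196,  2.2471,  1.1435,  0.5024,  0.0485]))
(np.float64(0.19928380790603306), array([ 0.1266,  0.2293, -0.7187,  2.2507,  1.1099,  0.4726,  0.0725]))
```

Run:
```python
from fk2 import *
rng=np.random.default_rng(1)
B=np.diag([-1,-1,1])
def marg(q): return np.min(np.minimum(q-lo,hi-q))
a=np.radians(58.5)
RA=np.array([[np.cos(a),np.sin(a),0],[np.sin(a),-np.cos(a),0],[0,0,-1]])
for nm,p in [('home',[.482,-.3015,.2214]),('raised',[.498,-.276,.234]),('above',[.482,-.3015,.36])]:
    S=[]
    for _ in range(60):
        x=ik(np.array(p),RA@B,rng.uniform(lo,hi),reg=0)
        if x[1]<.001 and x[2]<.003: S.append((marg(x[0]),x[0]))
    S.sort(key=lambda s:-s[0]);print(nm,len(S));[print(s) for s in S[:5]]
```

```text
home 42
(np.float64(0.11409431521470159), array([ 1.3541,  0.6668, -1.2759,  1.7832,  0.681 ,  1.2224,  2.4741]))
(np.float64(0.08553773352738503), array([ 1.2855,  0.5724, -1.1209,  1.7858,  0.5641,  1.1489,  2.5745]))
(np.float64(0.0798597766726874), array([ 1.2808,  0.5676, -1.1117,  1.786 ,  0.5575,  1.1453,  2.5801]))
(np.float64(0.06741490764037605), array([ 1.3705,  0.7   , -1.3226,  1.7826,  0.7183,  1.2498,  2.4424]))
(np.float64(0.06292487218279241), array([-0.3551,  0.591 ,  1.2191,  1.8694, -0.6172,  1.1288, -2.5971]))
raised 46
(np.float64(0.1648964565132376), array([ 1.2683,  0.5955, -1.1916,  1.7688,  0.5944,  1.1956,  2.4951]))
(np.float64(0.15283295852261602), array([ 1.2596,  0.5845, -1.1726,  1.7691,  0.5805,  1.1874,  2.5072]))
(np.float64(0.1383742085272306), array([ 1.2938,  0.6326, -1.2516,  1.7678,  0.6397,  1.2241,  2.4561]))
(np.float64(0.12016845806907894), array([ 1.3009,  0.6446, -1.2698,  1.7676,  0.6537,  1.2335,  2.444 ]))
(np.float64(0.11752834124097866), array([ 1.2318,  0.5534, -1.1156,  1.7702,  0.5397,  1.1647,  2.5425]))
above 23
(np.float64(0.035458131977960994), array([ 1.4061,  0.5378, -1.3545,  1.5987,  0.5292,  1.4366,  2.5994]))
(np.float64(0.028545941732504687), array([ 1.389 ,  0.5069, -1.3035,  1.5993,  0.4936,  1.4171,  2.6315]))
(np.float64(0.02361483174190404), array([ 1.3861,  0.5022, -1.2954,  1.5994,  0.4881,  1.4143,  2.6364]))
(np.float64(0.0214887476120027), array([ 1.3848,  0.5002, -1.2919,  1.5994,  0.4858,  1.413 ,  2.6385]))
(np.float64(0.021403426773074496), array([ 1.3847,  0.5002, -1.2917,  1.5994,  0.4857,  1.413 ,  2.6386]))
```

```bash
cat > srch2.py <<'E'
from fk2 import *
rng=np.random.default_rng(0)
B=np.diag([-1,-1,1])
def marg(q): return np.min(np.minimum(q-lo,hi-q))
hub=np.array([.5895,.158,.14]);d=np.array([np.cos(np.pi/6),0,.5]);n=np.array([-.5,0,np.cos(np.pi/6)])
def tcp(X,lift,phi,x0,z0,droop=.0):
    # hanger point X (on rod) at hub+lift*n ; tool lean phi toward +x
    org=hub+lift*n-X*d
    return org+(x0+.003*np.sin(phi))*d+(z0+.003*np.cos(phi))*n, Rt(np.pi/6-phi)
if __name__=='__main__':
  for phi,x0,z0 in [(0,.0445,.008),(.1,.037,.011),(.175,.034,.012),(.25,.032,.013)]:
    for opt,X in (('A',np.eye(3)),('B',B)):
      out=[]
      for nm,hx,l in [('pre',.178,0),('in',.097,0),('lift',.097,.07)]:
        p,R=tcp(hx,l,phi,x0,z0)
        b=(-1,None)
        for _ in range(25):
            x=ik(p,R@X,rng.uniform(lo,hi),reg=0)
            if x[1]<.001 and x[2]<.003 and marg(x[0])>b[0]: b=(marg(x[0]),x[0])
        out.append((nm,round(b[0],3),b[1]))
      print(phi,opt,*out,sep='\n   ')
E
python3 srch2.py
```

```text
0
   A
   ('pre', np.float64(0.064), array([ 0.0375,  0.4263, -0.7013,  2.3862,  1.6917,  0.5399,  2.5814]))
   ('in', -1, None)
   ('lift', np.float64(0.06), array([-1.0259,  0.17  ,  0.5692,  2.2995,  0.5677,  0.2703, -2.5724]))
0
   B
   ('pre', np.float64(0.08), array([ 0.4266,  0.713 , -1.2504,  2.3702,  1.6919,  0.936 , -0.4423]))
   ('in', np.float64(0.234), array([ 0.3475,  0.529 , -1.0151,  2.2161,  1.4858,  0.6797, -0.1867]))
   ('lift', np.float64(0.22), array([ 0.4668,  0.3645, -1.1424,  2.2302,  1.226 ,  0.6464,  0.0064]))
0.1
   A
   ('pre', -1, None)
   ('in', np.float64(0.051), array([-0.5201,  0.319 ,  0.0723,  2.2177,  0.631 ,  0.2722, -2.6087]))
   ('lift', np.float64(0.146), array([-1.4207,  0.2733,  1.0943,  2.2683, -0.2457,  0.3561, -1.7481]))
0.1
   B
   ('pre', np.float64(0.119), array([ 0.4385,  0.6795, -1.2338,  2.3307,  1.525 ,  0.8587, -0.2959]))
   ('in', np.float64(0.279), array([ 0.415 ,  0.5741, -1.103 ,  2.171 ,  1.3103,  0.7366, -0.0037]))
   ('lift', np.float64(0.263), array([ 0.4473,  0.3494, -1.0976,  2.187 ,  0.9934,  0.6495,  0.2259]))
0.175
   
[... 555 characters left out ...]
ay([ 0.3734,  0.3226, -0.9876,  2.1508,  0.7953,  0.6494,  0.4122]))
0.25
   A
   ('pre', np.float64(0.097), array([-0.4305,  0.3336, -0.0779,  2.2969,  0.5314,  0.3109, -2.5631]))
   ('in', np.float64(0.281), array([-1.1515,  0.4832,  0.9349,  2.1663, -0.6667,  0.4912, -1.3321]))
   ('lift', np.float64(0.303), array([-0.4146,  0.1961, -0.0507,  2.147 ,  0.2457,  0.5663, -2.2262]))
0.25
   B
   ('pre', np.float64(0.189), array([ 0.2884,  0.5118, -0.9542,  2.2613,  1.1219,  0.6214,  0.0586]))
   ('in', np.float64(0.357), array([ 0.362 ,  0.5415, -1.0015,  2.0926,  0.9767,  0.7238,  0.3032]))
   ('lift', np.float64(0.341), array([ 0.4036,  0.3577, -1.022 ,  2.1086,  0.71  ,  0.722 ,  0.5017]))
```

```bash
cat > sim.py <<'E'
from fk2 import *
def jac(q):
    J=np.zeros((6,7));p,R=F(q);h=1e-5
    for i in range(7):
        e=np.zeros(7);e[i]=h;a,b=F(q+e);J[:3,i]=(a-p)/h;J[3:,i]=Ro.from_matrix(b@R.T).as_rotvec()/h
    return J
def track(q,p1,R1,N=40,lam=1e-3,wr=1.0):
    p0,R0=F(q);rv=Ro.from_matrix(R0.T@R1).as_rotvec()
    if callable(R1): pass
    for i in range(1,N+1):
        pt=p0+(p1-p0)*i/N;Rt_=R0@Ro.from_rotvec(rv*i/N).as_matrix()
        for _ in range(5):
            p,R=F(q);e=np.r_[pt-p,Ro.from_matrix(Rt_@R.T).as_rotvec()]
            J=jac(q);dq=J.T@np.linalg.solve(J@J.T+lam**2*np.eye(6),e)
            q=np.clip(q+dq,lo,hi)
    p,R=F(q);return q,np.linalg.norm(pt-p),np.linalg.norm(Ro.from_matrix(Rt_@R.T).as_rotvec())
E
python3 - <<'E'
from sim import *
# validate on history
q=Q[0]
for i in range(1,5):
    q,a,b=track(q,P[i],Rs[i]);print(q,a,b);print(Q[i])
qU=Q[2]
p,R=F(qU)
p2=p+np.array([0,0,.1])
q,a,b=track(qU,p2,R);print('up',q)
for sgn in (1,-1):
  qq=q
  for k in range(6):
    p,R=F(qq);qq,a,b=track(qq,p2,R@Ro.from_rotvec([0,0,sgn*np.pi/6]).as_matrix() ,N=15);print(sgn,k,qq,a,b)
E
```

```text
[ 0.7938  0.2338 -0.3847  1.6328  0.0889  1.2927 -0.1467] 1.2412670766236366e-16 3.670601038534876e-16
[ 0.7944  0.2339 -0.3854  1.6329  0.0891  1.2926 -0.1469]
[ 0.7764  0.3533 -0.3696  1.8107  0.1486  1.0056 -0.2026] 2.9504581591051765e-16 4.281683765845703e-16
[ 0.7768  0.3533 -0.3701  1.8107  0.1488  1.0056 -0.2028]
[ 0.0836  0.3119 -0.3897  1.5413  0.1219  1.313  -1.8909] 1.1188630228279524e-16 3.9502353520442207e-16
[ 0.1025  0.315  -0.4154  1.5401  0.1307  1.3145 -1.8984]
[-0.0083 -0.0435 -0.5077  2.1018  0.1738  0.8256 -2.1898] 1.1443916996305594e-16 1.3684593911671891e-16
[ 0.0176 -0.0428 -0.5322  2.1007  0.1726  0.8253 -2.188 ]
up [ 0.7915  0.2677 -0.3802  1.6849  0.1052  1.21   -0.164 ]
1 0 [ 0.7288  0.2597 -0.3013  1.6884  0.0817  1.2066 -0.6661] 5.551115123125783e-17 1.9885635743421053e-16
1 1 [ 0.6675  0.2533 -0.225   1.6919  0.06    1.2039 -1.1696] 5.551115123125783e-17 6.554970959904637e-17
1 2 [ 0.6071  0.2483 -0.1504  1.6954  0.0396  1.2017 -1.6741] 1.3597399555105182e-16 1.452276212747587e-16
1 3 [ 0.5475  0.2445 -0.0771  1.6988  0.0201  1.1999 -2.1792] 1.570092458
[... 189 characters left out ...]
3 -2.66  ] 0.006195544935442624 0.03322281066685272
-1 0 [ 0.8557  0.2776 -0.462   1.6814  0.1308  1.2141  0.3364] 1.2412670766236366e-16 1.6094537603615936e-16
-1 1 [ 0.9219  0.2899 -0.5478  1.6778  0.1593  1.2193  0.8343] 1.2412670766236366e-16 7.368015412716176e-17
-1 2 [ 0.9903  0.3055 -0.6387  1.6742  0.1917  1.2261  1.329 ] 2.830524433501838e-16 1.1039140877479815e-16
-1 3 [ 1.061   0.3254 -0.7358  1.6707  0.2293  1.235   1.8191] 1.3597399555105182e-16 1.2801933756745666e-16
-1 4 [ 1.1338  0.3513 -0.8403  1.6672  0.2737  1.2471  2.3033] 2.5438405243138006e-16 1.8610581318044383e-16
-1 5 [ 1.3052  0.4519 -1.1235  1.6597  0.4208  1.3002  2.66  ] 1.944284255510191e-05 0.036156693784805675
```

```bash
cat > s3.py <<'E'
from sim import *
from fk2 import *
import sys
a=np.radians(58.5)
RA=np.array([[np.cos(a),np.sin(a),0],[np.sin(a),-np.cos(a),0],[0,0,-1]])
RB=RA@np.diag([-1,-1,1])
H=np.array([.482,-.3015,.2214])
q0=Q[2]
q1,_,_=track(q0,H+[0,0,.09],RA,N=8)
res=[]
for x in (.3,.4,.5,.6):
  for y in (-.2,-.3,-.4,-.5,-.6,0):
    for z in (.3,.4):
      if not .38<np.hypot(x,y)<.85: continue
      p=np.array([x,y,z]);q=q1;mx=0
      q,e1,_=track(q,p,RA,N=8)
      for k in range(4):
        q,e,_=track(q,p,F(q)[1]@Ro.from_rotvec([0,0,-np.pi/4]).as_matrix(),N=6); mx=max(mx,q[6])
      q,_,_=track(q,H+[0,0,.09],RB,N=8);m2=q[6];q,e,er=track(q,H,RB,N=8)
      res.append((max(mx,m2,q[6]),x,y,z,mx,m2,q[6],e1,e,er))
res.sort()
for r in res[:10]: print(np.round(r,4))
E
python3 s3.py
```

```text
[2.5849 0.6    0.     0.3    2.0455 2.5849 2.5114 0.     0.     0.    ]
[2.6518 0.6    0.     0.4    2.1459 2.6518 2.5763 0.     0.     0.    ]
[ 2.6547  0.6    -0.2     0.3     2.407   2.6547  2.5792  0.      0.
  0.    ]
[ 2.66    0.3    -0.6     0.3     2.66    2.5204  2.4501  0.      0.
  0.    ]
[ 2.66    0.3    -0.6     0.4     2.66    2.5213  2.4507  0.      0.
  0.    ]
[ 2.66    0.3    -0.5     0.3     2.66    2.5229  2.4521  0.      0.
  0.    ]
[ 2.66    0.3    -0.5     0.4     2.66    2.5278  2.4567  0.      0.
  0.    ]
[ 2.66    0.3    -0.4     0.3     2.66    2.5424  2.4707  0.      0.
  0.    ]
[ 2.66    0.3    -0.4     0.4     2.66    2.5557  2.4833  0.      0.
  0.    ]
[ 2.66    0.3    -0.3     0.3     2.66    2.66    2.6324  0.      0.
  0.    ]
```

```bash
cat > s4.py <<'E'
from sim import *
from srch2 import tcp,marg,B
a=np.radians(58.5);c,s=np.cos(a),np.sin(a)
RA=np.array([[c,s,0],[s,-c,0],[0,0,-1]]);RB=RA@B
hd=np.array([c,s,0]);up=np.array([0,0,1.])
org=np.array([.482,-.3015,.2134-.003])-.0445*hd+0*up  # hanger origin (z .21)
org[2]=.2104
def run(phi,x0,z0,rot,drp=.02):
    # tool lean phi toward +rod, hanger droops drp
    Rl=Ro.from_rotvec(np.cross(up,hd)*0).as_matrix()
    axis=np.array([-s,c,0]) # y_hanger
    # lean: tool z tilts so body moves to +hd: rotate by +phi about y_h
    RH=Ro.from_rotvec(axis*phi).as_matrix()@RB
    TH=org+(x0+.003*np.sin(phi))*hd+(z0+.003*np.cos(phi))*up
    q=Q[2];log=[]
    def go(p,R,nm,N=10):
        nonlocal q
        q,e,er=track(q,np.array(p),R,N=N);log.append((nm,q,e,er))
    go(TH+[0,0,.09],RA,'up');
    for p in rot[:-1]: go(p,RA,'via')
    p=np.array(rot[-1]);go(p,RA,'rotpos')
    for k in range(4): go(p,F(q)[1]@Ro.from_rotvec([0,0,-np.pi/4]).as_matrix(),f'rot{k}',6)
    go(TH+[0,0,.09],RH,'aboveB');go(TH,RH,'homeB')
    go(TH+[0,0,.013],RH,'raise');go(TH+[0,0,.013]+.03*hd,RH,'out');
    th=np.pi/6+0
    def rk(X,l,nm):
        pp,RR=tcp(X,l,phi-drp,x0,z0);go(pp,RR@B,nm)
    go([.55,-.05,.33],RH,'carry0')
    go([.50,.06,.33],Ro.from_euler('y',phi).as_matrix()@np.diag([1,-1,-1])@B,'carry')
    go([.44,.15,.30],Ro.from_euler('y',phi-.3).as_matrix()@np.diag([1,-1,-1])@B,'carry2')
    rk(.195,.13,'hi');rk(.178,.05,'hi2');rk(.178,0,'pre');rk(.097,0,'in');rk(.097,.1,'lift');rk(.097,.15,'lift2')
    go([.50,.06,.33],Ro.from_euler('y',phi).as_matrix()@np.diag([1,-1,-1])@B,'back');go(TH+[0,0,.013]+.03*hd,RH,'out');go(TH,RH,'homeB')
    return log
if __name__=='__main__':
  for phi,x0,z0 in [(0,.0445,.008),(.1,.038,.010)]:
   for rot in ([[.6,0,.3]],[[.6,.1,.3]],[[.7,.0,.3]]):
    L=run(phi,x0,z0,rot);print(phi,rot,'minmarg',min(marg(l[1]) for l in L))
    for l in L: print(f'{l[0]:8s}',l[1],round(marg(l[1]),3),f'{l[2]:.4f} {l[3]:.4f}')
E
python3 s4.py
```

```text
0 [[0.6, 0, 0.3]] minmarg 0.0
up       [ 0.791   0.2743 -0.38    1.6996  0.1085  1.1884 -0.1665] 0.604 0.0000 0.0000
rotpos   [ 0.3222  0.3561 -0.5166  1.638   0.186   1.1968 -0.7855] 0.686 0.0000 0.0000
rot0     [ 0.4312  0.3855 -0.6703  1.632   0.2521  1.2123 -0.0569] 0.716 0.0000 0.0000
rot1     [ 0.5411  0.4284 -0.8362  1.6263  0.3325  1.2361  0.6602] 0.554 0.0000 0.0000
rot2     [ 0.6464  0.4907 -1.0148  1.6213  0.4319  1.2735  1.3616] 0.375 0.0000 0.0000
rot3     [ 0.7361  0.5787 -1.201   1.6174  0.5525  1.3321  2.0459] 0.189 0.0000 0.0000
aboveB   [ 1.3805  0.5534 -1.2947  1.6716  0.5461  1.3406  2.5852] 0.075 0.0000 0.0000
homeB    [ 1.3314  0.6296 -1.2193  1.784   0.6371  1.1927  2.5117] 0.148 0.0000 0.0000
raise    [ 1.3397  0.6176 -1.2317  1.7696  0.6224  1.2134  2.5232] 0.137 0.0000 0.0000
out      [ 1.2843  0.6155 -1.2267  1.7685  0.6194  1.2118  2.4734] 0.163 0.0000 0.0000
carry0   [ 0.9401  0.4896 -1.2867  1.6805  0.4821  1.3411  2.1621] 0.103 0.0000 0.0000
carry    [ 0.7109  0.2786 -1.0942  1.7849  0.2616  1.2371  1.1163] 0.296 0.0000 0.0000
carry2   [ 0.7322 -0.0054 
[... 9872 characters left out ...]
0.0000
hi2      [ 0.2627  0.3391 -0.9592  2.3628  1.2732  0.5528 -0.1636] 0.087 0.0000 0.0000
pre      [ 0.1922  0.4728 -0.8736  2.349   1.5028  0.5842 -0.3439] 0.101 0.0000 0.0000
in       [ 0.2736  0.4732 -0.8971  2.1863  1.2649  0.598   0.0017] 0.264 0.0000 0.0000
lift     [ 0.4879  0.2572 -1.1211  2.1959  0.8791  0.6235  0.3153] 0.254 0.0000 0.0000
lift2    [ 0.6944  0.1167 -1.2814  2.1819  0.61    0.6276  0.5605] 0.109 0.0000 0.0000
back     [ 0.7603  0.4245 -1.2577  1.7262  0.3623  1.3848  0.9964] 0.132 0.0000 0.0000
out      [ 1.2998  0.7337 -1.39    1.7629  0.8203  1.382   2.3079] 0.0 0.0005 0.0010
homeB    [ 1.35    0.7481 -1.3857  1.781   0.8416  1.3629  2.3431] 0.004 0.0000 0.0000
```

```bash
cat > plan.py <<'E'
from h import *
from scipy.spatial.transform import Rotation as Ro
UP=np.array([0,0,1.])
def heading(a,tilt=0,B=False):
    # rod heading a (rad), tilt: rod side raised; B: tool x opposite to rod
    c,s=np.cos(a),np.sin(a)
    R=np.array([[c,s,0],[s,-c,0],[0,0,-1]])
    R=Ro.from_rotvec(np.array([-s,c,0])*(-tilt)).as_matrix()@R
    return R@np.diag([-1,-1,1]) if B else R
def rows(wps,g,frm=None):
    """wps: (pos,R,n)"""
    o=sensors.get_obs();p0,R0=(o['eef_pos'],o['eef_rot']) if frm is None else frm
    out=[];pp,RR=p0,R0
    for p,R,n in wps:
        p=np.array(p,float);rv=Ro.from_matrix(RR.T@R).as_rotvec()
        for i in range(1,n+1):
            P=pp+(p-pp)*i/n;Q=RR@Ro.from_rotvec(rv*i/n).as_matrix()
            t=R0.T@(P-p0);w=Ro.from_matrix(R0.T@Q).as_rotvec()
            out.append([*(t.round(4)+0).tolist(),*(w.round(3)+0).tolist(),g])
        pp,RR=p,R
    for r in out: print(r,end=', ')
    print(len(out)); return out
A0=np.radians(58.5);HD=np.array([np.cos(A0),np.sin(A0),0])
HOME=np.array([.482,-.3015,.2214])
E
python3 - <<'E'
from plan import *
R=heading(A0)
rows([([.5,-.02,.31],heading(np.radians(25),.15),4),([.535,-.20,.29],R,4),(HOME+.045*HD+[0,0,.0135],R,3),(HOME+.045*HD+[0,0,.0135],R,1)],1)
E
```

```text
[0.018, 0.0444, 0.0029, 0.025, -0.036, -0.106, 1], [0.0361, 0.0889, 0.0059, 0.05, -0.073, -0.212, 1], [0.0541, 0.1333, 0.0088, 0.075, -0.109, -0.318, 1], [0.0721, 0.1778, 0.0117, 0.1, -0.146, -0.425, 1], [0.0789, 0.2228, 0.0192, 0.114, -0.177, -0.571, 1], [0.0858, 0.2678, 0.0266, 0.128, -0.209, -0.718, 1], [0.0926, 0.3127, 0.0341, 0.141, -0.24, -0.865, 1], [0.0994, 0.3577, 0.0416, 0.155, -0.271, -1.012, 1], [0.0846, 0.3787, 0.0563, 0.155, -0.271, -1.012, 1], [0.0697, 0.3997, 0.071, 0.155, -0.271, -1.012, 1], [0.0549, 0.4207, 0.0857, 0.155, -0.271, -1.012, 1], [0.0549, 0.4207, 0.0857, 0.155, -0.271, -1.012, 1], 12
```

Request:
drive_tool --pt "0.018 0.044 0.003 0.025 -0.036 -0.106 1" --pt "0.036 0.089 0.006 0.05 -0.073 -0.212 1" --pt "0.054 0.133 0.009 0.075 -0.109 -0.318 1" --pt "0.072 0.178 0.012 0.1 -0.146 -0.425 1" --pt "0.079 0.223 0.019 0.114 -0.177 -0.571 1" --pt "0.086 0.268 0.027 0.128 -0.209 -0.718 1" --pt "0.0926 0.3127 0.0341 0.141 -0.24 -0.865 1" --pt "0.0994 0.3577 0.0416 0.155 -0.271 -1.012 1" --pt "0.0846 0.3787 0.0563 0.155 -0.271 -1.012 1" --pt "0.0697 0.3997 0.071 0.155 -0.271 -1.012 1" --pt "0.0549 0.4207 0.0857 0.155 -0.271 -1.012 1" --pt "0.0549 0.4207 0.0857 0.155 -0.271 -1.012 1"

```text
time_s: 8.62
eef_pos: [0.506, -0.2655, 0.2334]
eef_rot: [[0.528, 0.849, -0.002], [0.849, -0.528, 0.002], [0.001, -0.003, -1.0]]
force: [0.1, 1.2, -1.8]
width: 0.0107
```

Run:
```python
from plan import *
R=heading(A0)
o=sensors.get_obs();print(o['eef_pos'],o['joint_pos'],R.T@o['eef_rot'])
rows([(HOME+.035*HD+[0,0,.0135],R,1),(HOME+.02*HD+[0,0,.0135],R,2),(HOME+[0,0,.0135],R,3),(HOME+[0,0,.0135],R,1)],1)
```

```text
[ 0.506  -0.2655  0.2334] [ 0.5299  0.3264 -0.1509  1.7999  0.0548  1.0222 -0.1983] [[ 1.     -0.0066  0.001 ]
 [ 0.0066  1.     -0.0029]
 [-0.001   0.0029  1.    ]]
[-0.0083, -0.0016, -0.0015, -0.003, -0.001, -0.007, 1], [-0.0158, -0.0016, -0.0015, -0.003, -0.001, -0.007, 1], [-0.0233, -0.0015, -0.0015, -0.003, -0.001, -0.007, 1], [-0.03, -0.0015, -0.0015, -0.003, -0.001, -0.007, 1], [-0.0366, -0.0014, -0.0016, -0.003, -0.001, -0.007, 1], [-0.0433, -0.0014, -0.0016, -0.003, -0.001, -0.007, 1], [-0.0433, -0.0014, -0.0016, -0.003, -0.001, -0.007, 1], 7
```

Request:
drive_tool --pt "-0.008 -0.0015 -0.0015 -0.003 -0.001 -0.007 1" --pt "-0.015 -0.0015 -0.0015 -0.003 -0.001 -0.007 1" --pt "-0.02 -0.0015 -0.0015 -0.003 -0.001 -0.007 1" --pt "-0.02 -0.0015 -0.0015 -0.003 -0.001 -0.007 1"

```text
time_s: 9.12
eef_pos: [0.4962, -0.2782, 0.2365]
eef_rot: [[0.517, 0.856, 0.004], [0.856, -0.517, -0.0], [0.002, 0.003, -1.0]]
force: [0.6, 0.7, -2.2]
width: 0.0115
```

Run:
```python
from plan import *
R=heading(A0)
o=sensors.get_obs();print(o['eef_pos'],R.T@(o['eef_pos']-HOME-[0,0,.0135]),R.T@o['eef_rot'])
im=read_camera('wrist');crop(im,190,0,140,240,3,'pics/w6c.png')
```

```text
[ 0.4962 -0.2782  0.2365] [ 0.0273 -0.0001 -0.0016] [[ 1.      0.0066  0.0019]
 [-0.0066  1.      0.0032]
 [-0.0019 -0.0032  1.    ]]
```

View pics/w6c.png

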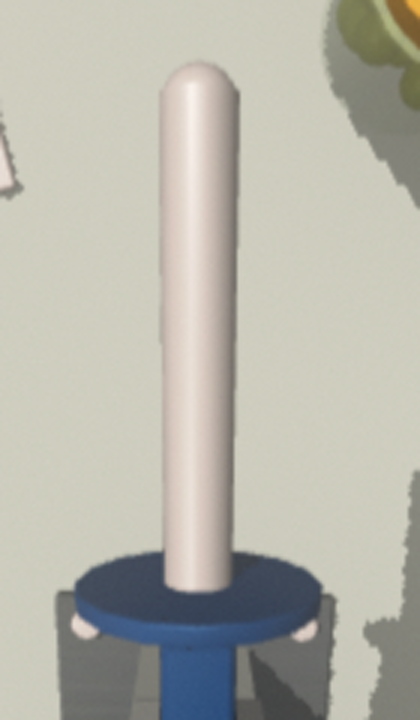

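Request:
drive_tool --pt "-0.006 0 0.0008 0 0 0.003 1" --pt "-0.011 0 0.0008 0 0 0.003 1" --pt "-0.016 0 0.0008 0 0 0.003 1" --pt "-0.02 0 0.0008 0 0 0.003 1" --pt "-0.024 0 0.0008 0 0 0.003 1" --pt "-0.027 0 0.0008 0 0 0.003 1" --pt "-0.027 0 0.0008 0 0 0.003 1"

```text
time_s: 10.05
eef_pos: [0.4822, -0.3012, 0.2353]
eef_rot: [[0.519, 0.855, 0.003], [0.855, -0.519, 0.0], [0.002, 0.003, -1.0]]
force: [-0.1, 0.6, -2.4]
width: 0.0109
```

Run:
```python
from plan import *
R=heading(A0)
o=sensors.get_obs();print(o['eef_pos'],R.T@(o['eef_pos']-HOME),o['force'],o['torque'])
im=read_camera('wrist');crop(im,190,0,140,240,3,'pics/w7c.png')
c=read_camera('side');crop(c,260,100,80,95,5,'pics/d7.png')
```

```text
[ 0.4822 -0.3012  0.2353] [ 0.0004  0.     -0.0139] [-0.0983  0.5884 -2.4382] [0.0007 0.0343 0.0024]
```

View pics/w7c.png

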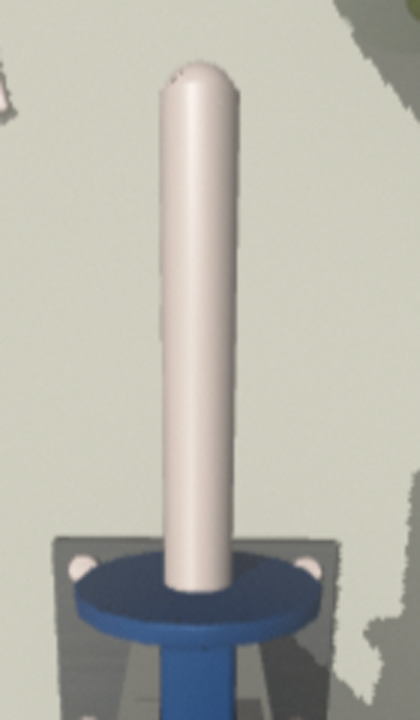

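View pics/d7.png

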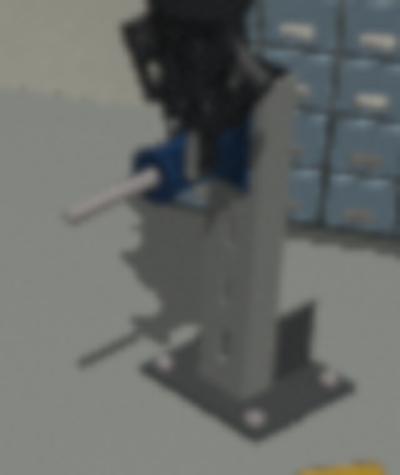

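Request:
drive_tool --pt "0 0 0.004 0 0 0 1" --pt "0 0 0.008 0 0 0 1" --pt "0 0 0.012 0 0 0 1" --pt "0 0 0.0145 0 0 0 1" --pt "0 0 0.0145 0 0 0 1"

```text
time_s: 10.78
eef_pos: [0.4822, -0.3016, 0.2214]
eef_rot: [[0.52, 0.854, 0.003], [0.854, -0.52, -0.001], [0.001, 0.003, -1.0]]
force: [-1.8, -0.7, 3.6]
width: 0.0109
```

Run:
```python
from plan import *
R=heading(A0)
o=sensors.get_obs();print(o['eef_pos'],R.T@(o['eef_pos']-HOME),o['force'],o['torque'],o['joint_pos'])
```

```text
[ 0.4822 -0.3016  0.2214] [0.     0.0003 0.    ] [-1.8358 -0.7131  3.6011] [-0.3376  0.5945 -0.083 ] [ 0.5931  0.3307 -0.1355  1.8235  0.0514  0.9876 -0.1098]
```

```bash
cat > s5.py <<'E'
import s4,sim
from s4 import *
q0=np.array([.5931,.3307,-.1355,1.8235,.0514,.9876,-.1098])
s4.Q=Q.copy();s4.Q[2]=q0
print(F(q0)[0])
for rot in ([[.6,-.1,.3]],[[.6,0,.3]],[[.6,.1,.3]],[[.6,.2,.3]],[[.7,.1,.3]],[[.5,.1,.3]],[[.5,.2,.3]]):
    L=run(.1,.038,.010,rot);print(rot,{l[0]:(round(marg(l[1]),2),round(l[2]+l[3],3)) for l in L if marg(l[1])<.15 or l[0]=='homeB'})
    for l in L:
        if l[0] in('rot3','aboveB','homeB'): print('  ',l[0],l[1])
E
python3 s5.py
```

```text
[ 0.4822 -0.3016  0.2213]
[[0.6, -0.1, 0.3]] {'aboveB': (np.float64(0.0), np.float64(0.052)), 'homeB': (np.float64(0.17), np.float64(0.0)), 'raise': (np.float64(0.03), np.float64(0.0)), 'out': (np.float64(0.08), np.float64(0.0)), 'hi': (np.float64(0.06), np.float64(0.0)), 'hi2': (np.float64(0.08), np.float64(0.0)), 'pre': (np.float64(0.1), np.float64(0.0))}
   rot3 [ 0.7109  0.45   -0.856   1.6064  0.3537  1.2483  2.3823]
   aboveB [ 1.1558  0.3876 -0.9346  1.6781  0.423   1.2828  2.66  ]
   homeB [ 1.1199  0.4743 -0.9007  1.7905  0.5159  1.1288  2.6185]
   homeB [ 1.2547  0.5812 -1.1375  1.7846  0.6626  1.2156  2.4931]
[[0.6, 0, 0.3]] {'aboveB': (np.float64(0.0), np.float64(0.052)), 'homeB': (np.float64(0.17), np.float64(0.0)), 'raise': (np.float64(0.03), np.float64(0.0)), 'out': (np.float64(0.08), np.float64(0.0)), 'hi': (np.float64(0.06), np.float64(0.0)), 'hi2': (np.float64(0.08), np.float64(0.0)), 'pre': (np.float64(0.1), np.float64(0.0))}
   rot3 [ 0.5891  0.4533 -0.9143  1.624   0.3741  1.2507  2.1957]
   aboveB [ 1.1564  0.3879 -0.9356  1.678   0.4235  1.283   2.66  ]
   home
[... 2428 characters left out ...]
 1.7928  0.4746  1.1089  2.6542]
   homeB [ 1.2233  0.5493 -1.0765  1.7859  0.6224  1.1891  2.5272]
[[0.5, 0.2, 0.3]] {'aboveB': (np.float64(0.0), np.float64(0.039)), 'homeB': (np.float64(0.18), np.float64(0.0)), 'raise': (np.float64(0.04), np.float64(0.0)), 'out': (np.float64(0.09), np.float64(0.0)), 'hi': (np.float64(0.06), np.float64(0.0)), 'hi2': (np.float64(0.08), np.float64(0.0)), 'pre': (np.float64(0.1), np.float64(0.0))}
   rot3 [ 0.3666  0.3803 -1.0589  1.7568  0.3528  1.2128  1.8035]
   aboveB [ 1.1747  0.3978 -0.9649  1.6772  0.4378  1.2894  2.66  ]
   homeB [ 1.1358  0.4836 -0.9258  1.7898  0.5303  1.1362  2.6061]
   homeB [ 1.2664  0.5947 -1.1616  1.7841  0.6789  1.227   2.4792]
```

```bash
cat > s6.py <<'E'
from sim import *
from s4 import *
def run2(q,phi,x0,z0,rot,steps=4,verb=False):
    axis=np.array([-s,c,0])
    RH=Ro.from_rotvec(axis*phi).as_matrix()@RB
    TH=org+(x0+.003*np.sin(phi))*hd+(z0+.003*np.cos(phi))*up
    log=[]
    def go(p,R,nm,N=10):
        nonlocal q
        q,e,er=track(q,np.array(p),R,N=N);log.append((nm,q,e,er))
    go(F(q)[0]+[0,0,.09],RA,'up')
    for p in rot: go(p,RA,'rotpos')
    for k in range(steps): go(rot[-1],F(q)[1]@Ro.from_rotvec([0,0,-np.pi/steps]).as_matrix(),f'rot{k}',6)
    go(TH+.15*hd+.08*up,RH,'front0');go(TH+.12*hd+.03*up,RH,'front');go(TH+.03*up,RH,'slide');go(TH,RH,'homeB')
    return log
if __name__=='__main__':
  q0=np.array([.5931,.3307,-.1355,1.8235,.0514,.9876,-.1098])
  for rot in ([[.6,0,.3]],[[.6,.1,.3]],[[.6,.2,.3]],[[.55,.3,.3]],[[.65,.15,.3]],[[.7,.2,.3]]):
    L=run2(q0,.1,.038,.010,rot);print(rot)
    for l in L[5:]:
        print('  ',l[0],l[1],round(marg(l[1]),3),round(l[2]+l[3],4))
E
python3 s6.py
```

```text
[[0.6, 0, 0.3]]
   rot3 [ 0.5881  0.4527 -0.9127  1.624   0.3732  1.2503  2.1965] 0.464 0.0
   front0 [ 0.8293  0.4206 -0.8629  1.6404  0.4171  1.298   2.4651] 0.195 0.0
   front [ 0.8673  0.4484 -0.8421  1.722   0.4512  1.1966  2.4754] 0.185 0.0
   slide [ 1.0966  0.4234 -0.8567  1.7579  0.4512  1.1647  2.66  ] 0.0 0.0185
   homeB [ 1.0835  0.4548 -0.8444  1.7922  0.4846  1.1135  2.6456] 0.014 0.0
[[0.6, 0.1, 0.3]]
   rot3 [ 0.4575  0.4965 -0.9886  1.6026  0.4287  1.2768  1.9896] 0.401 0.0
   front0 [ 0.8816  0.449  -0.9485  1.6379  0.46    1.3173  2.4282] 0.232 0.0
   front [ 0.9204  0.4774 -0.9269  1.7195  0.4967  1.2182  2.4362] 0.224 0.0
   slide [ 1.1385  0.4453 -0.9216  1.756   0.4853  1.1806  2.6487] 0.011 0.0
   homeB [ 1.1217  0.4753 -0.9035  1.7904  0.5175  1.1296  2.6172] 0.043 0.0
[[0.6, 0.2, 0.3]]
   rot3 [ 0.3089  0.5724 -1.0595  1.543   0.5084  1.3268  1.7847] 0.331 0.0
   front0 [ 0.9468  0.4953 -1.0656  1.6349  0.5239  1.3497  2.3732] 0.287 0.0
   front [ 0.9873  0.525  -1.0432  1.7164  0.564   1.2543  2.3785] 0.281 0.0
   slide [ 1.2161  0.4977 -1.0519  1.7526  0.5
[... 618 characters left out ...]
 0.931   0.4826 -1.0358  1.6356  0.507   1.3407  2.3877] 0.272 0.0
   front [ 0.971   0.512  -1.0135  1.7171  0.5463  1.2443  2.3937] 0.266 0.0
   slide [ 1.1972  0.4832 -1.0187  1.7534  0.5399  1.2088  2.6014] 0.059 0.0
   homeB [ 1.1791  0.5128 -0.9976  1.7878  0.573   1.1594  2.5695] 0.091 0.0
[[0.7, 0.2, 0.3]]
   rot3 [ 0.2073  0.7143 -0.9884  1.292   0.5852  1.4319  1.8538] 0.402 0.0
   front0 [ 0.947   0.4954 -1.0659  1.6349  0.5241  1.3498  2.373 ] 0.287 0.0
   front [ 0.9875  0.5251 -1.0435  1.7164  0.5642  1.2544  2.3784] 0.282 0.0
   slide [ 1.2163  0.4979 -1.0523  1.7526  0.5599  1.2199  2.5841] 0.076 0.0
   homeB [ 1.1979  0.5273 -1.0303  1.787   0.5931  1.1711  2.5522] 0.108 0.0
```

Request:
drive_tool --pt "0 0 0 0 0 0 0" --pt "0 0 0 0 0 0 0" --pt "0 0 0 0 0 0 0" --pt "0 0 -0.02 0 0 0 0" --pt "0 0 -0.06 0 0 0 0" --pt "0 0 -0.1 0 0 0 0"

```text
time_s: 11.52
eef_pos: [0.482, -0.3007, 0.3215]
eef_rot: [[0.519, 0.855, 0.003], [0.855, -0.519, 0.001], [0.002, 0.002, -1.0]]
force: [0.5, -1.1, -0.2]
width: 0.0855
```

Run:
```python
from plan import *
R=heading(A0)
o=sensors.get_obs();print(o['eef_pos'],o['joint_pos'],o['width'])
im=read_camera('wrist');crop(im,140,0,230,384,2,'pics/w8.png')
p=o['eef_pos'];a=A0
p1=np.array([.6,.2,.33])
rows([(p1,R,10),(p1,heading(A0-.17),1),(p1,heading(A0-.34),1)],0)
```

```text
[ 0.482  -0.3007  0.3215] [ 0.5961  0.2456 -0.1368  1.6986  0.0333  1.1979 -0.0941] 0.08552731291073912
[0.0489, -0.0162, -0.0003, 0.001, 0.0, 0.0, 0], [0.0978, -0.0323, -0.0006, 0.003, -0.001, 0.001, 0], [0.1467, -0.0485, -0.0009, 0.004, -0.001, 0.001, 0], [0.1956, -0.0646, -0.0012, 0.005, -0.001, 0.002, 0], [0.2445, -0.0808, -0.0015, 0.006, -0.001, 0.002, 0], [0.2934, -0.0969, -0.0018, 0.008, -0.002, 0.003, 0], [0.3423, -0.1131, -0.002, 0.009, -0.002, 0.003, 0], [0.3912, -0.1293, -0.0023, 0.01, -0.002, 0.003, 0], [0.4401, -0.1454, -0.0026, 0.011, -0.002, 0.004, 0], [0.489, -0.1616, -0.0029, 0.013, -0.003, 0.004, 0], [0.489, -0.1616, -0.0029, 0.012, -0.004, 0.174, 0], [0.489, -0.1616, -0.0029, 0.012, -0.005, 0.344, 0], 12
```

View pics/w8.png

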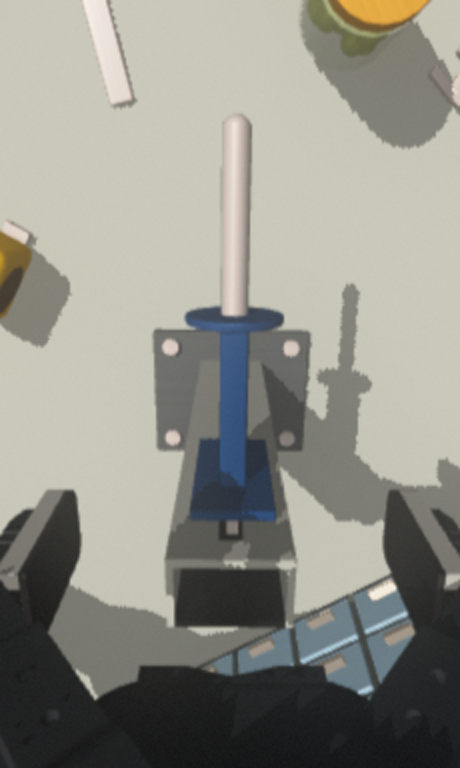

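Request:
drive_tool --pt "0.049 -0.016 -0.001 0 0 0 0" --pt "0.098 -0.032 -0.002 0 0 0 0" --pt "0.147 -0.048 -0.003 0 0 0 0" --pt "0.196 -0.065 -0.004 0 0 0 0" --pt "0.245 -0.081 -0.005 0 0 0 0" --pt "0.293 -0.097 -0.006 0 0 0 0" --pt "0.342 -0.113 -0.007 0 0 0 0" --pt "0.391 -0.129 -0.008 0 0 0 0" --pt "0.44 -0.145 -0.009 0 0 0 0" --pt "0.489 -0.162 -0.01 0 0 0 0" --pt "0.489 -0.162 -0.01 0 0 -0.17 0" --pt "0.489 -0.162 -0.01 0 0 -0.34 0"

```text
time_s: 13.08
eef_pos: [0.5971, 0.2024, 0.3307]
eef_rot: [[0.197, 0.98, 0.003], [0.98, -0.197, 0.001], [0.001, 0.002, -1.0]]
force: [1.0, 0.0, 0.5]
width: 0.0853
```

Request:
drive_tool --pt "0 0 0 0 0 -0.18 0" --pt "0 0 0 0 0 -0.36 0" --pt "0 0 0 0 0 -0.54 0" --pt "0 0 0 0 0 -0.72 0" --pt "0 0 0 0 0 -0.9 0" --pt "0 0 0 0 0 -1.08 0" --pt "0 0 0 0 0 -1.26 0" --pt "0 0 0 0 0 -1.44 0" --pt "0 0 0 0 0 -1.62 0" --pt "0 0 0 0 0 -1.8 0" --pt "0 0 0 0 0 -1.98 0" --pt "0 0 0 0 0 -2.1 0"

```text
time_s: 14.58
eef_pos: [0.5973, 0.2011, 0.3309]
eef_rot: [[-0.947, -0.322, 0.003], [-0.322, 0.947, 0.001], [-0.003, -0.0, -1.0]]
force: [-0.6, 0.1, -0.4]
width: 0.0861
```

```bash
cat > s7.py <<'E'
from plan import *
from sim import track,F
from srch2 import marg
o=sensors.get_obs();q=o['joint_pos'];print(o['eef_pos'],q,np.degrees(np.arctan2(*o['eef_rot'][1::-1,0])))
phi=.1
RHB=heading(A0,-phi,True)
ORG=HOME-[0,0,.011]-.0445*HD
TH=ORG+(.038+.003*np.sin(phi))*HD+(.010+.003*np.cos(phi))*UP
print('TH',TH,RHB)
E
python3 - <<'E'
from s7 import *
for p,R in [([.6,.2,.33],heading(A0,0,True)),(TH+.15*HD+.08*UP,RHB),(TH+.12*HD+.03*UP,RHB),(TH+.03*UP,RHB),(TH,RHB)]:
    q,e,er=track(q,np.array(p),R,N=10);print(q,marg(q),e,er)
m=heading(A0+np.pi/2+.0)
p1=np.array([.59,-.02,.32])
rows([(p1,heading(A0+np.pi-.1,0),6),(TH+.15*HD+.08*UP,RHB,4),(TH+.15*HD+.08*UP,RHB,2)],0)
E
```

```text
[0.5973 0.2011 0.3309] [ 0.2234  0.4791 -0.8975  1.5105  0.3809  1.3326  1.1902] -161.21552848727666
TH [ 0.4788 -0.3068  0.2234] [[-0.5199 -0.8526 -0.0522]
 [-0.8484  0.5225 -0.0851]
 [ 0.0998 -0.     -0.995 ]]
[ 0.3045  0.544  -1.0536  1.5013  0.4766  1.3737  1.8114] 0.3363558907485362 1.7772239894833365e-16 1.3688135160896282e-16
[ 0.9329  0.484  -1.0393  1.6355  0.509   1.3417  2.386 ] 0.2739880680401794 1.7554167342883506e-16 2.273239894547486e-16
[ 0.9729  0.5134 -1.017   1.7171  0.5483  1.2454  2.3919] 0.2680525639421907 4.002966042486721e-16 3.3016931193863793e-16
[ 1.1994  0.4848 -1.0225  1.7533  0.5422  1.21    2.5994] 0.060585607355218674 1.8410966031475738e-16 1.0330322104096619e-16
[ 1.1813  0.5144 -1.0014  1.7877  0.5753  1.1607  2.5675] 0.0924646676459493 7.850462293418876e-17 4.0855668244468225e-16
[0.013, -0.0345, 0.0018, 0.0, 0.0, -0.099, 0], [0.0261, -0.069, 0.0036, 0.0, 0.001, -0.198, 0], [0.0391, -0.1035, 0.0054, -0.001, 0.001, -0.297, 0], [0.0521, -0.138, 0.0072, -0.001, 0.002, -0.395, 0], [0.0651, -0.1725, 0.009, -0.001, 0.002, -0.494, 0], [0.0782, -0.207, 0.0108, -0.001, 0.003, -0.593, 0], [0.0987, -0.2419, 0.0149, 0.008, 0.027, -0.618, 0], [0.1193, -0.2769, 0.019, 0.016, 0.051, -0.643, 0], [0.1399, -0.3118, 0.0231, 0.025, 0.075, -0.668, 0], [0.1605, -0.3468, 0.0272, 0.034, 0.099, -0.693, 0], [0.1605, -0.3468, 0.0272, 0.034, 0.099, -0.693, 0], [0.1605, -0.3468, 0.0272, 0.034, 0.099, -0.693, 0], 12
```

Request:
drive_tool --pt "0.013 -0.0345 0.002 0 0 -0.099 0" --pt "0.026 -0.069 0.004 0 0 -0.198 0" --pt "0.039 -0.1035 0.005 0 0 -0.297 0" --pt "0.052 -0.138 0.007 0 0 -0.395 0" --pt "0.065 -0.1725 0.009 0 0 -0.494 0" --pt "0.078 -0.207 0.011 0 0 -0.593 0" --pt "0.0987 -0.242 0.015 0.008 0.027 -0.618 0" --pt "0.1193 -0.277 0.019 0.016 0.051 -0.643 0" --pt "0.14 -0.312 0.023 0.025 0.075 -0.668 0" --pt "0.1605 -0.3468 0.0272 0.034 0.099 -0.693 0" --pt "0.1605 -0.3468 0.0272 0.034 0.099 -0.693 0" --pt "0.1605 -0.3468 0.0272 0.034 0.099 -0.693 0"

```text
time_s: 16.08
eef_pos: [0.5556, -0.178, 0.3038]
eef_rot: [[-0.523, -0.851, -0.052], [-0.847, 0.525, -0.085], [0.099, -0.001, -0.995]]
force: [0.9, 1.2, 1.0]
width: 0.0853
```

Run:
```python
from s7 import *
im=read_camera('wrist');cv2.imwrite('pics/w9.png',im[:,:,::-1])
for p,R in [(TH+.12*HD+.03*UP,RHB),(TH+.03*UP,RHB),(TH,RHB)]:
    q,e,er=track(q,np.array(p),R,N=10);print(q,marg(q),e,er)
rows([(TH+.12*HD+.03*UP,RHB,3),(TH+.03*UP,RHB,5),(TH+.03*UP,RHB,2)],0)
```

```text
[ 0.5556 -0.178   0.3038] [ 0.9207  0.4697 -1.0146  1.6389  0.4915  1.3335  2.3955] -121.70495933278512
TH [ 0.4788 -0.3068  0.2234] [[-0.5199 -0.8526 -0.0522]
 [-0.8484  0.5225 -0.0851]
 [ 0.0998 -0.     -0.995 ]]
[ 0.9584  0.5026 -0.9913  1.7177  0.5333  1.2372  2.4049] 0.255142600288909 2.830524433501838e-16 2.602348826742949e-16
[ 1.1826  0.4728 -0.9937  1.754   0.5255  1.201   2.6139] 0.04609880258580201 1.2412670766236366e-16 2.0553396015803284e-16
[ 1.1648  0.5025 -0.9734  1.7885  0.5583  1.1512  2.582 ] 0.07795890614464174 2.5438405243138006e-16 2.1344117139593644e-16
[0.0085, -0.0007, 0.0178, 0.0, 0.0, -0.001, 0], [0.0169, -0.0013, 0.0356, 0.0, 0.0, -0.002, 0], [0.0254, -0.002, 0.0534, -0.001, 0.0, -0.002, 0], [0.0493, -0.002, 0.0558, -0.001, 0.0, -0.002, 0], [0.0731, -0.0021, 0.0582, -0.001, 0.0, -0.002, 0], [0.097, -0.0021, 0.0606, -0.001, 0.0, -0.002, 0], [0.1209, -0.0022, 0.063, -0.001, 0.0, -0.002, 0], [0.1448, -0.0023, 0.0653, -0.001, 0.0, -0.002, 0], [0.1448, -0.0023, 0.0653, -0.001, 0.0, -0.002, 0], [0.1448, -0.0023, 0.0653, -0.001, 0.0, -0.002, 0], 10
```

View pics/w9.png

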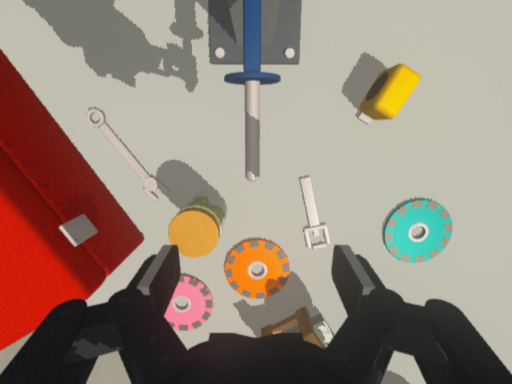

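Request:
drive_tool --pt "0.0085 -0.001 0.018 0 0 0 0" --pt "0.017 -0.002 0.036 0 0 0 0" --pt "0.0254 -0.002 0.0534 0 0 0 0" --pt "0.0493 -0.002 0.0558 0 0 0 0" --pt "0.0731 -0.002 0.0582 0 0 0 0" --pt "0.097 -0.002 0.0606 0 0 0 0" --pt "0.1209 -0.002 0.063 0 0 0 0" --pt "0.1448 -0.002 0.0653 0 0 0 0" --pt "0.1448 -0.002 0.0653 0 0 0 0" --pt "0.1448 -0.002 0.0653 0 0 0 0"

```text
time_s: 17.38
eef_pos: [0.4782, -0.3072, 0.253]
eef_rot: [[-0.523, -0.851, -0.052], [-0.847, 0.525, -0.085], [0.1, -0.0, -0.995]]
force: [0.1, 1.0, -0.6]
width: 0.0855
```

Run:
```python
from s7 import *
im=read_camera('wrist');cv2.imwrite('pics/w10.png',im[:,:,::-1])
c=read_camera('side');crop(c,240,80,100,110,5,'pics/d10.png')
rows([(TH,RHB,3)],0)
```

```text
[ 0.4782 -0.3072  0.253 ] [ 1.1931  0.4787 -1.0092  1.754   0.5338  1.2053  2.6042] -121.68852324595697
TH [ 0.4788 -0.3068  0.2234] [[-0.5199 -0.8526 -0.0522]
 [-0.8484  0.5225 -0.0851]
 [ 0.0998 -0.     -0.995 ]]
[-0.001, -0.0001, 0.0099, 0.0, 0.0, -0.001, 0], [-0.002, -0.0001, 0.0199, 0.0, 0.0, -0.001, 0], [-0.003, -0.0002, 0.0298, -0.001, 0.0, -0.002, 0], 3
```

View pics/w10.png

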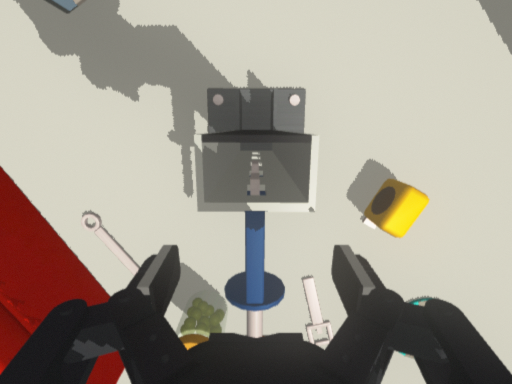

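View pics/d10.png

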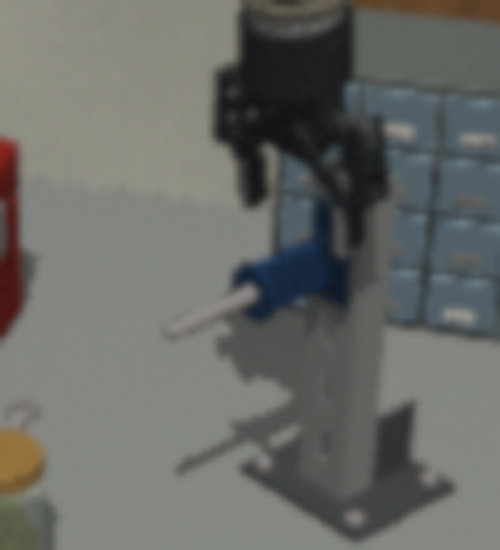

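Request:
drive_tool --pt "-0.001 0 0.01 0 0 0 0" --pt "-0.002 0 0.02 0 0 0 0" --pt "-0.003 0 0.0296 0 0 -0.001 0" --pt "-0.003 0 0.0296 0 0 -0.001 0.5" --pt "-0.003 0 0.0296 0 0 -0.001 1" --pt "-0.003 0 0.0296 0 0 -0.001 1" --pt "-0.003 0 0.0296 0 0 -0.001 1" --pt "-0.003 0 0.0296 0 0 -0.001 1"

```text
time_s: 18.48
eef_pos: [0.4784, -0.3081, 0.2241]
eef_rot: [[-0.523, -0.851, -0.051], [-0.847, 0.525, -0.086], [0.1, -0.002, -0.995]]
force: [0.3, -0.0, 1.1]
width: 0.0107
```

Run:
```python
from s7 import *
print(o['force'],o['torque'],RHB.T@(o['eef_pos']-TH))
im=read_camera('wrist');np.save('pics/w11.npy',im);cv2.imwrite('pics/w11.png',im[:,:,::-1])
```

```text
[ 0.4784 -0.3081  0.2241] [ 1.1758  0.5075 -0.9887  1.7866  0.5673  1.157   2.5738] -121.68234962245802
TH [ 0.4788 -0.3068  0.2234] [[-0.5199 -0.8526 -0.0522]
 [-0.8484  0.5225 -0.0851]
 [ 0.0998 -0.     -0.995 ]]
[ 0.3081 -0.0309  1.1132] [ 0.0793 -0.0814 -0.0182] [ 0.0014 -0.0003 -0.0006]
```

View pics/w11.png

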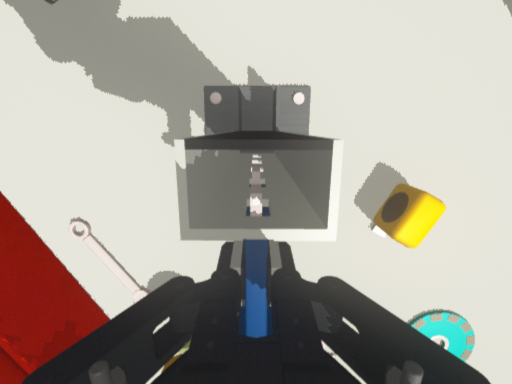

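Request:
drive_tool --pt "0.0006 0 -0.006 0 0 0 1" --pt "0.0013 0 -0.0129 0 0 0 1" --pt "0.0013 0 -0.0129 0 0 0 1" --pt "-0.0037 0 -0.0134 0 0 0 1" --pt "-0.0097 0 -0.014 0 0 0 1" --pt "-0.0187 0 -0.0149 0 0 0 1" --pt "-0.0335 0 -0.0164 0 0 0 1" --pt "-0.0335 0 -0.0164 0 0 0 1"

```text
time_s: 19.52
eef_pos: [0.4975, -0.2761, 0.2369]
eef_rot: [[-0.52, -0.853, -0.051], [-0.849, 0.522, -0.085], [0.099, -0.001, -0.995]]
force: [0.3, -0.1, -2.4]
width: 0.0111
```

```bash
cat > s8.py <<'E'
from plan import *
from sim import track,F
from srch2 import marg
phi=.1
RHB=heading(A0,-phi,True)
TH=np.array([.4786,-.3077,.2241])
XT,ZT=.037,.0137   # TCP in hanger frame (level hanger, droop .02)
DR=.02
hub=np.array([.5895,.158,.14])
def rk(X,l,el=np.pi/6):
    # rod at elevation el, heading +x, hanger point X at hub + l*n
    d=np.array([np.cos(el),0,np.sin(el)]);n=np.array([-np.sin(el),0,np.cos(el)])
    d0=np.array([np.cos(np.pi/6),0,.5]);n0=np.array([-.5,0,np.cos(np.pi/6)])
    # TCP in drooped hanger frame
    xt=XT*1; zt=ZT+XT*DR
    return hub+l*n0-X*d+xt*d+zt*n, heading(0,el+DR-phi,True)
E
python3 - <<'E'
from s8 import *
o=sensors.get_obs();q=o['joint_pos'];print(o['eef_pos'],q,o['force'],o['torque'])
im=read_camera('wrist');np.save('pics/w12.npy',im);cv2.imwrite('pics/w12.png',im[:,:,::-1])
for nm,(p,R) in dict(c0=([.55,-.05,.33],heading(A0,-phi,True)),c=([.50,.06,.33],heading(0,-phi,True)),c2=([.43,.15,.30],heading(0,.2,True)),hi=rk(.2,.1),hi2=rk(.178,.03),pre=rk(.178,0),i=rk(.097,0),lift=rk(.097,.1)).items():
    q,e,er=track(q,np.array(p),R,N=10);print(nm,np.array(p),q,round(marg(q),3),e,er)
E
```

```text
[ 0.4975 -0.2761  0.2369] [ 1.1216  0.5015 -1.0057  1.7678  0.5552  1.1882  2.5235] [ 0.2564 -0.1058 -2.3973] [ 0.1163 -0.0699 -0.0092]
c0 [ 0.55 -0.05  0.33] [ 0.7758  0.4202 -1.0829  1.6578  0.4446  1.378   2.2008] 0.307 1.2586013583571652e-16 8.817498858912377e-17
c [0.5  0.06 0.33] [ 0.5615  0.2924 -0.9253  1.7335  0.2037  1.3299  1.1582] 0.465 3.4338762476989256e-16 2.4866391491674265e-16
c2 [0.43 0.15 0.3 ] [ 0.5427  0.0275 -1.0181  2.0303  0.1432  0.923   1.0212] 0.357 8.326672684688674e-17 3.3013858171621994e-16
hi [0.3911 0.158  0.1576] [ 0.2276  0.1447 -0.9288  2.4111  0.9758  0.4736  0.0464] 0.039 1.8619006149354548e-16 2.57024863374566e-16
hi2 [0.4452 0.158  0.108 ] [ 0.1237  0.3472 -0.7921  2.3663  1.3371  0.5003 -0.227 ] 0.084 2.435541875787129e-16 2.613752711671083e-16
pre [0.4602 0.158  0.082 ] [ 0.0934  0.4264 -0.7504  2.3564  1.4844  0.5151 -0.3465] 0.094 3.040470972244059e-16 3.8175179700742215e-16
i [0.5303 0.158  0.1225] [ 0.1848  0.4277 -0.7798  2.1934  1.2126  0.5347  0.0317] 0.257 6.206335383118183e-17 1.5836444695194082e-16
lift [0.4803 0.158  0.2091] [ 0.3843  0.2094 -0.99    2.2016  0.8027  0.5798  0.3771] 0.248 2.0770370905276122e-16 2.7474073943120863e-16
```

View pics/w12.png

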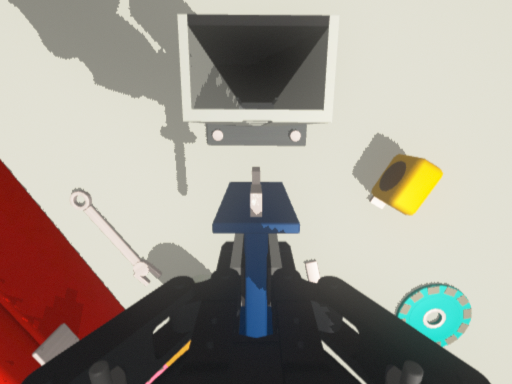

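Run:
```python
from s8 import *
r_=rows([(np.array([.54,-.17,.30]),heading(A0,-phi,True),3),([.54,-.03,.33],heading(np.radians(30),-phi,True),4),([.48,.08,.33],heading(0,-phi,True),4),([.48,.08,.33],heading(0,-phi,True),1)],1)
```

```text
[-0.0356, 0.0065, -0.0248, 0.0, 0.0, 0.0, 1], [-0.0713, 0.0129, -0.0496, -0.001, 0.0, -0.001, 1], [-0.1069, 0.0194, -0.0744, -0.001, -0.001, -0.001, 1], [-0.1358, 0.0377, -0.0849, -0.013, 0.0, 0.123, 1], [-0.1648, 0.056, -0.0953, -0.026, 0.0, 0.247, 1], [-0.1937, 0.0743, -0.1058, -0.038, 0.0, 0.37, 1], [-0.2226, 0.0926, -0.1163, -0.051, 0.0, 0.494, 1], [-0.2381, 0.1198, -0.1179, -0.064, 0.0, 0.624, 1], [-0.2536, 0.1469, -0.1195, -0.077, 0.0, 0.754, 1], [-0.2691, 0.1741, -0.121, -0.09, 0.0, 0.885, 1], [-0.2846, 0.2013, -0.1226, -0.103, 0.0, 1.015, 1], [-0.2846, 0.2013, -0.1226, -0.103, 0.0, 1.015, 1], 12
```

Request:
drive_tool --pt "-0.036 0.006 -0.025 0 0 0 1" --pt "-0.071 0.013 -0.05 0 0 0 1" --pt "-0.107 0.019 -0.074 0 0 0 1" --pt "-0.136 0.038 -0.085 -0.013 0 0.123 1" --pt "-0.165 0.056 -0.095 -0.026 0 0.247 1" --pt "-0.194 0.074 -0.106 -0.038 0 0.37 1" --pt "-0.2226 0.0926 -0.1163 -0.051 0 0.494 1" --pt "-0.238 0.12 -0.118 -0.064 0 0.624 1" --pt "-0.2536 0.147 -0.1195 -0.077 0 0.754 1" --pt "-0.269 0.174 -0.121 -0.09 0 0.885 1" --pt "-0.2846 0.2013 -0.1226 -0.103 0 1.015 1" --pt "-0.2846 0.2013 -0.1226 -0.103 0 1.015 1"

```text
time_s: 21.08
eef_pos: [0.479, 0.0811, 0.3304]
eef_rot: [[-0.995, -0.002, -0.099], [-0.002, 1.0, -0.001], [0.099, -0.001, -0.995]]
force: [0.3, -0.5, -2.2]
width: 0.0112
```

Run:
```python
from s8 import *
o=sensors.get_obs();q=o['joint_pos'];print(q)
p2,R2=rk(.18,.08);print(p2)
for p,R in [([.43,.155,.29],heading(0,.2,True)),(p2,R2),rk(.178,.0)]:
    q,e,er=track(q,np.array(p),R,N=10);print(q,round(marg(q),3),e,er)
rows([([.43,.155,.29],heading(0,.2,True),5),(p2,R2,5),(p2,R2,2)],1)
```

```text
[ 0.5555  0.2587 -0.9498  1.7697  0.1787  1.3172  1.1316]
[0.4184 0.158  0.1503]
[ 0.5205  0.0494 -1.022   2.0418  0.1747  0.9046  0.9772] 0.368 7.850462293418876e-17 2.329715430937038e-16
[ 0.1565  0.197  -0.8282  2.3764  1.0366  0.4719  0.0281] 0.074 9.614813431917819e-17 1.8688842106979602e-16
[ 0.0423  0.4088 -0.6877  2.3589  1.4766  0.4844 -0.3466] 0.091 2.0014830212433605e-16 2.142616786251212e-16
[0.0089, 0.0148, 0.009, 0.0, -0.06, 0.0, 1], [0.0178, 0.0296, 0.018, 0.0, -0.12, 0.001, 1], [0.0267, 0.0444, 0.027, 0.0, -0.18, 0.001, 1], [0.0356, 0.0592, 0.036, 0.0, -0.24, 0.002, 1], [0.0445, 0.074, 0.0449, -0.001, -0.299, 0.002, 1], [0.0441, 0.0746, 0.073, -0.001, -0.348, 0.002, 1], [0.0436, 0.0753, 0.101, -0.001, -0.397, 0.002, 1], [0.0431, 0.0759, 0.129, 0.0, -0.446, 0.002, 1], [0.0426, 0.0765, 0.1571, 0.0, -0.494, 0.002, 1], [0.0422, 0.0771, 0.1851, 0.0, -0.543, 0.002, 1], [0.0422, 0.0771, 0.1851, 0.0, -0.543, 0.002, 1], [0.0422, 0.0771, 0.1851, 0.0, -0.543, 0.002, 1], 12
```

Request:
drive_tool --pt "0.009 0.015 0.009 0 -0.06 0 1" --pt "0.018 0.03 0.018 0 -0.12 0.001 1" --pt "0.027 0.044 0.027 0 -0.18 0.001 1" --pt "0.036 0.059 0.036 0 -0.24 0.002 1" --pt "0.0445 0.074 0.045 0 -0.3 0.002 1" --pt "0.044 0.0746 0.073 0 -0.348 0.002 1" --pt "0.0436 0.0753 0.101 0 -0.397 0.002 1" --pt "0.043 0.076 0.129 0 -0.446 0.002 1" --pt "0.0426 0.0765 0.157 0 -0.494 0.002 1" --pt "0.0422 0.077 0.185 0 -0.543 0.002 1" --pt "0.0422 0.077 0.185 0 -0.543 0.002 1" --pt "0.0422 0.077 0.185 0 -0.543 0.002 1"

```text
time_s: 22.58
eef_pos: [0.42, 0.1558, 0.1496]
eef_rot: [[-0.904, 0.004, 0.428], [0.003, 1.0, -0.002], [-0.428, -0.0, -0.904]]
force: [0.9, -0.3, -2.0]
width: 0.0111
```

Run:
```python
from s8 import *
o=sensors.get_obs();q=o['joint_pos'];print(q)
p2,R2=rk(.18,.08);print(R2.T@(o['eef_pos']-p2),(R2.T@o['eef_rot'])[[2,0,1],[1,2,0]])
a=read_camera('scene');b=read_camera('side')
np.save('pics/s13.npy',a);np.save('pics/d13.npy',b)
A=cv2.resize(a[180:305,200:330],None,fx=4,fy=4,interpolation=cv2.INTER_CUBIC)[:500,:400]
C=cv2.resize(b[180:305,160:300],None,fx=4,fy=4,interpolation=cv2.INTER_CUBIC)[:500,:400]
crop(a,200,180,150,130,5,'pics/s13.png');crop(b,150,170,150,120,5,'pics/d13.png')
rows([(rk(.178,0)[0],R2,3),(rk(.178,0)[0],R2,2)],1)
```

```text
[ 0.1613  0.1994 -0.8287  2.3733  1.0329  0.4741  0.0334]
[-0.0012 -0.0022  0.0013] [0.0019 0.0017 0.0033]
[-0.0021, 0.0007, 0.0263, -0.001, 0.0, -0.002, 1], [-0.0042, 0.0014, 0.0525, -0.001, 0.0, -0.003, 1], [-0.0063, 0.0021, 0.0788, -0.002, 0.0, -0.005, 1], [-0.0063, 0.0021, 0.0788, -0.002, 0.0, -0.005, 1], [-0.0063, 0.0021, 0.0788, -0.002, 0.0, -0.005, 1], 5
```

View pics/s13.png

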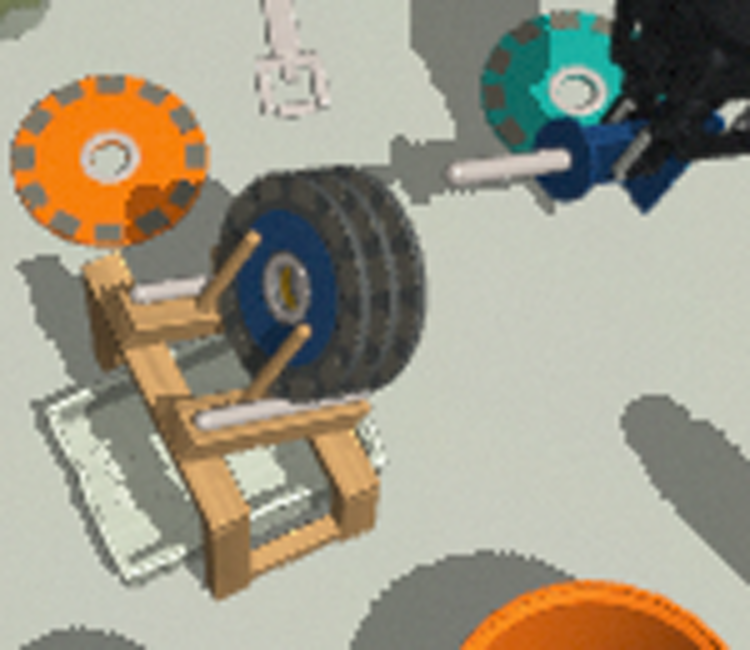

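View pics/d13.png

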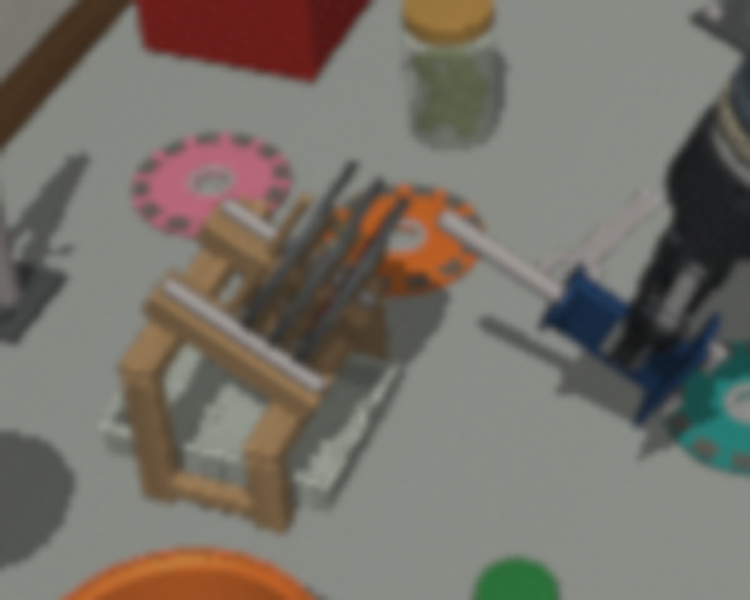

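Run:
```python
from s8 import *
S=cam('scene');D=cam('side')
s=lambda x,y:(200+x/5,180+y/5)
d_=lambda x,y:(150+x/5,170+y/5)
t=tri((S,*s(452,178)),(D,*d_(443,217)))
f=tri((S,*s(568,160)),(D,*d_(560,295)))
print('tip',t,'base',f)
v=t[0]-f[0];print(v/np.linalg.norm(v),np.linalg.norm(v))
d=np.array([.866,0,.5]);n=np.array([-.5,0,.866])
o=sensors.get_obs();print('expected tip', hub-.02*d+.08*n)
# disc3 top and disc1 top in side; project model
for k in range(3):
    for sg in (1,-1):
        P=hub+.018*k*d+sg*.0575*n;u=proj(D,P);w=proj(S,P);print(k,sg,((u-[150,170])*5).round(0),((w-[200,180])*5).round(0))
    P=hub+.018*k*d;print('hub',((proj(D,P)-[150,170])*5).round(),((proj(S,P)-[200,180])*5).round())
print(((proj(S,hub+.039*d)-[200,180])*5).round())
```

```text
tip (array([0.5315, 0.1577, 0.1984]), [np.float64(0.0021529777557125216), np.float64(0.0021529777557126217)]) base (array([0.4628, 0.1597, 0.163 ]), [np.float64(0.0009887193834832062), np.float64(0.0009887193834831464)])
[ 0.8887 -0.0259  0.4577] 0.07738368960323828
expected tip [0.5322 0.158  0.1993]
0 1 [391. 222.] [399. 206.]
0 -1 [310. 332.] [292. 340.]
hub [350. 279.] [344. 275.]
1 1 [364. 204.] [372. 210.]
1 -1 [285. 315.] [265. 345.]
hub [323. 261.] [317. 280.]
2 1 [337. 186.] [344. 214.]
2 -1 [260. 298.] [238. 350.]
hub [297. 244.] [289. 284.]
[284. 285.]
```

Run:
```python
from s8 import *
d=np.array([.866,0,.5]);n=np.array([-.5,0,.866]);y=np.array([0,1,0])
b=np.load('pics/d13.npy');D=cam('side')
im=cv2.resize(b[170:290,150:300],None,fx=5,fy=5,interpolation=cv2.INTER_CUBIC)
for k in range(3):
    for sgn in(-.003,.003):
      P=[((proj(D,hub+(.018*k+sgn)*d+.0575*(np.cos(t)*n+np.sin(t)*y))-[150,170]+.5)*5) for t in np.linspace(0,6.28,60)]
      cv2.polylines(im,[np.array(P).astype(np.int32)],True,(255,255,0) if k!=1 else (0,255,255),1)
cv2.imwrite('pics/ov.png',im[:,:,::-1])
```

```text
(no output)
```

View pics/ov.png

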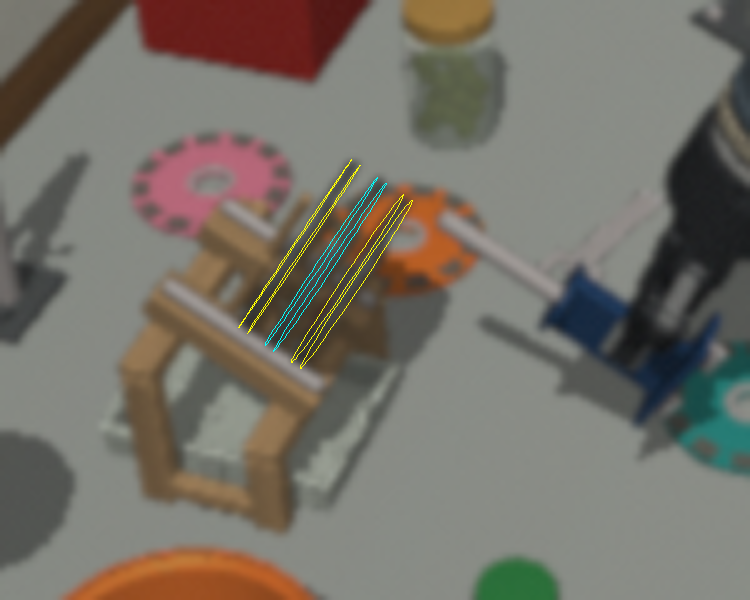

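Request:
drive_tool --pt "-0.002 0.0005 0.026 0 0 -0.002 1" --pt "-0.004 0.001 0.052 0 0 -0.003 1" --pt "-0.006 0.0015 0.078 0 0 -0.003 1" --pt "-0.006 0.0015 0.079 0 0 -0.003 1" --pt "-0.006 0.0015 0.079 0 0 -0.003 1"

```text
time_s: 23.3
eef_pos: [0.4593, 0.1576, 0.0819]
eef_rot: [[-0.903, 0.002, 0.429], [0.001, 1.0, -0.001], [-0.429, -0.0, -0.903]]
force: [-0.7, 0.5, -1.9]
width: 0.0108
```

Run:
```python
from s8 import *
d=np.array([.866,0,.5]);n=np.array([-.5,0,.866]);y=np.array([0,1,0])
o=sensors.get_obs();q=o['joint_pos'];print(q,o['force'],o['eef_pos'])
p2,R2=rk(.178,0);print(R2.T@(o['eef_pos']-p2),(R2.T@o['eef_rot'])[[2,0,1],[1,2,0]])
a=read_camera('scene');b=read_camera('side')
np.save('pics/s14.npy',a);np.save('pics/d14.npy',b)
for nm,b_,C,x0,y0 in(('d',b,cam('side'),150,170),('s',a,cam('scene'),200,180)):
  im=cv2.resize(b_[y0:y0+120,x0:x0+150],None,fx=5,fy=5,interpolation=cv2.INTER_CUBIC)
  pt=lambda P:tuple(((proj(C,P)-[x0,y0]+.5)*5).astype(int).tolist())
  cv2.line(im,pt(hub-.018*d),pt(hub+.06*d),(255,255,0),1)
  cv2.line(im,pt(hub-.098*d),pt(hub-.018*d),(0,255,255),1)
  cv2.imwrite(f'pics/{nm}14.png',im[:,:,::-1])
```

```text
[ 0.0358  0.4056 -0.6844  2.3591  1.4695  0.4845 -0.3456] [-0.671   0.4911 -1.8794] [0.4593 0.1576 0.0819]
[ 0.0008 -0.0004 -0.0003] [0.0011 0.0001 0.0014]
```

View pics/d14.png

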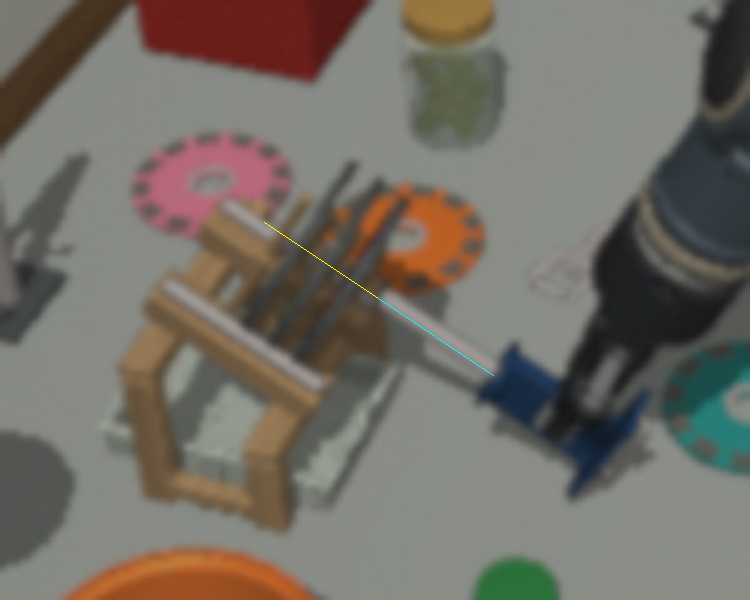

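View pics/s14.png

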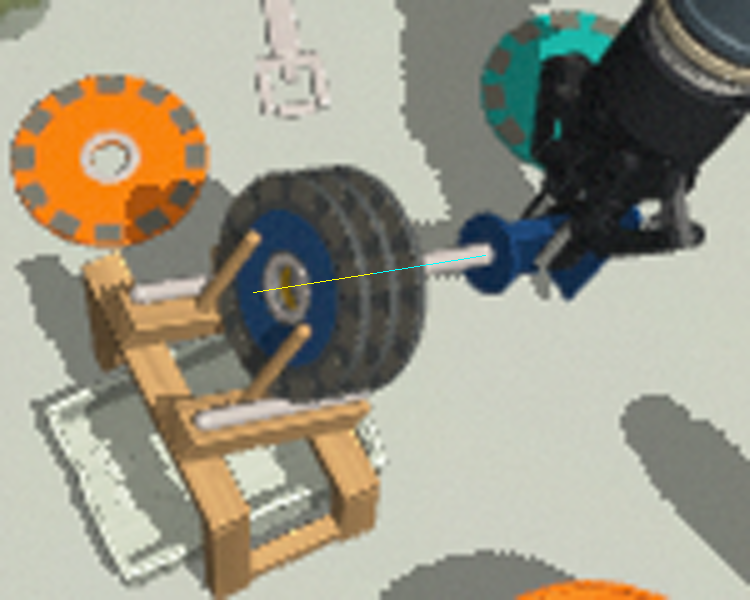

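Run:
```python
from s8 import *
d=np.array([.866,0,.5]);n=np.array([-.5,0,.866]);y=np.array([0,1,0])
C=cam('side');b=np.load('pics/d14.npy');x0,y0=205,195
im=cv2.resize(b[y0:y0+60,x0:x0+75],None,fx=10,fy=10,interpolation=cv2.INTER_CUBIC)
pt=lambda P:tuple(((proj(C,P)-[x0,y0]+.5)*10).astype(int).tolist())
cv2.line(im,pt(hub-.018*d),pt(hub+.06*d),(255,255,0),1)
cv2.line(im,pt(hub-.098*d),pt(hub-.018*d),(0,255,255),1)
for k in range(3):
  P=[pt(hub+(.018*k)*d+.0575*(np.cos(t)*n+np.sin(t)*y)) for t in np.linspace(0,6.28,60)]
  cv2.polylines(im,[np.array(P)],True,(255,255,0),1)
cv2.imwrite('pics/d14z.png',im[:,:,::-1])
C=cam('scene');b=np.load('pics/s14.npy');x0,y0=240,205
im=cv2.resize(b[y0:y0+60,x0:x0+75],None,fx=10,fy=10,interpolation=cv2.INTER_CUBIC)
cv2.line(im,pt(hub-.018*d),pt(hub+.039*d),(255,255,0),1)
cv2.line(im,pt(hub-.098*d),pt(hub-.018*d),(0,255,255),1)
for r in(.0575,.011):
  P=[pt(hub+(.039)*d+r*(np.cos(t)*n+np.sin(t)*y)) for t in np.linspace(0,6.28,60)]
  cv2.polylines(im,[np.array(P)],True,(255,255,0),1)
cv2.imwrite('pics/s14z.png',im[:,:,::-1])
```

```text
(no output)
```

View pics/d14z.png

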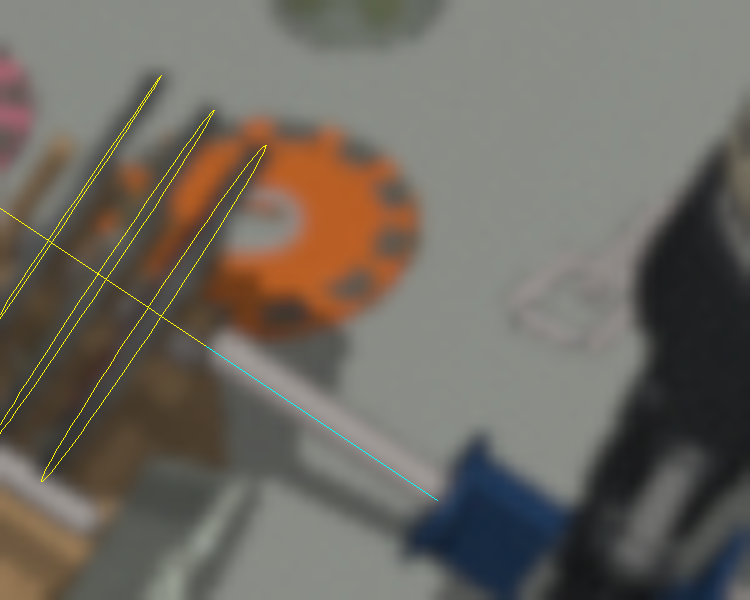

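View pics/s14z.png

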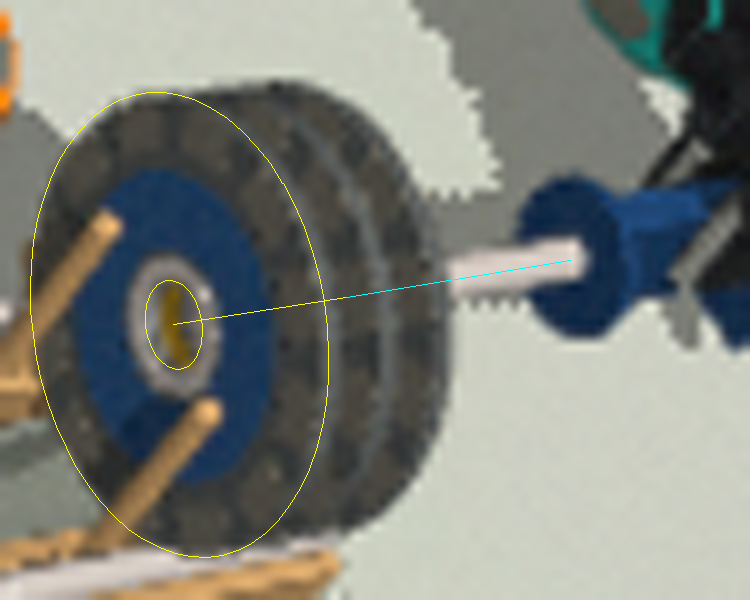

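Request:
drive_tool --pt "-0.008 0 0.0004 0 0 0 1" --pt "-0.016 0 -0.0003 0 0 0 1" --pt "-0.023 0 -0.0008 0 0 0 1" --pt "-0.03 0 -0.0014 0 0 0 1" --pt "-0.03 0 -0.0014 0 0 0 1"

```text
time_s: 24.02
eef_pos: [0.4863, 0.1575, 0.0959]
eef_rot: [[-0.903, 0.002, 0.43], [0.002, 1.0, -0.001], [-0.43, -0.0, -0.903]]
force: [-0.4, 0.0, -2.8]
width: 0.0106
```

```bash
cat > look.py <<'E'
from s8 import *
import sys
o=sensors.get_obs();q=o['joint_pos'];print(q,o['force'],o['torque'],o['eef_pos'])
X=float(sys.argv[1]);l=float(sys.argv[2]);tag=sys.argv[3]
p2,R2=rk(X,l);print(R2.T@(o['eef_pos']-p2),(R2.T@o['eef_rot'])[[2,0,1],[1,2,0]])
a=read_camera('scene');b=read_camera('side')
A=cv2.resize(a[190:275,235:335],None,fx=4,fy=4,interpolation=cv2.INTER_CUBIC)
B_=cv2.resize(b[190:275,190:290],None,fx=4,fy=4,interpolation=cv2.INTER_CUBIC)
cv2.imwrite(f'pics/{tag}.png',np.hstack([A,B_])[:,:,::-1])
E
python3 look.py .148 0 l15
```

```text
[ 0.0669  0.4022 -0.6842  2.2993  1.3584  0.4802 -0.1919] [-0.4272  0.0119 -2.8202] [0.0651 0.688  0.01  ] [0.4863 0.1575 0.0959]
[ 0.0003 -0.0005  0.001 ] [ 0.0013 -0.0005  0.0017]
```

View pics/l15.png

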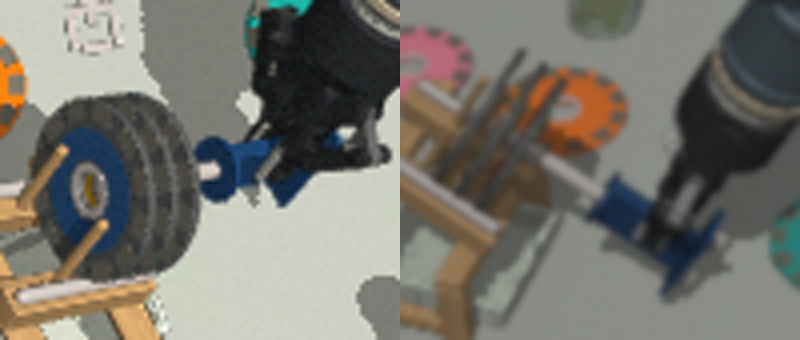

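Request:
drive_tool --pt "0 0 0.001 0 0 0 1" --pt "0 0 0.002 0 0 0 1" --pt "0 0 0.002 0 0 0 1"

```text
time_s: 24.5
eef_pos: [0.4863, 0.1575, 0.0933]
eef_rot: [[-0.904, 0.001, 0.428], [0.001, 1.0, -0.001], [-0.428, -0.001, -0.904]]
force: [-0.8, 0.9, -2.2]
width: 0.0107
```

```bash
python3 look.py .148 0 l16
```

```text
[ 0.0639  0.4079 -0.681   2.3     1.3686  0.4802 -0.2006] [-0.7619  0.8912 -2.1555] [-0.0274  0.6829  0.0394] [0.4863 0.1575 0.0933]
[ 0.0014 -0.0005  0.0034] [0.0015 0.0013 0.0006]
```

View pics/l16.png

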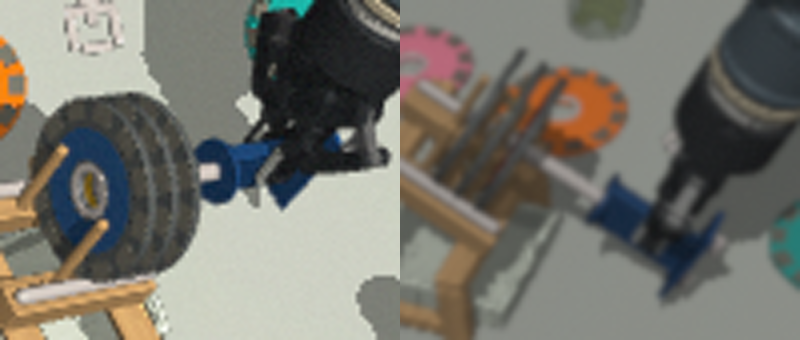

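Request:
drive_tool --pt "-0.006 0 -0.002 0 0 0 1" --pt "-0.012 0 -0.0025 0 0 0 1" --pt "-0.018 0 -0.003 0 0 0 1" --pt "-0.024 0 -0.0034 0 0 0 1" --pt "-0.024 0 -0.0034 0 0 0 1"

```text
time_s: 25.22
eef_pos: [0.5074, 0.1574, 0.1072]
eef_rot: [[-0.903, 0.002, 0.429], [0.002, 1.0, -0.001], [-0.429, -0.0, -0.903]]
force: [1.3, -0.1, -2.5]
width: 0.0106
```

```bash
python3 look.py .124 0 l17
```

```text
[ 0.0965  0.4051 -0.6946  2.2504  1.2741  0.4881 -0.0755] [ 1.316  -0.0535 -2.4955] [0.0382 0.6865 0.0325] [0.5074 0.1574 0.1072]
[ 0.0003 -0.0006  0.0018] [0.0013 0.     0.0018]
```

View pics/l17.png

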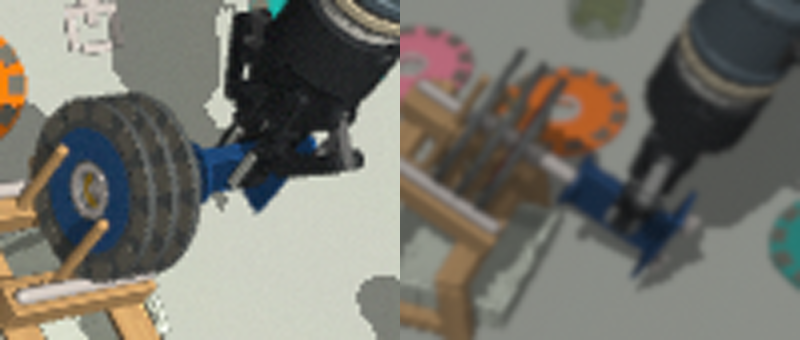

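Request:
drive_tool --pt "-0.006 0 -0.0005 0 0 0 1" --pt "-0.013 0 -0.001 0 0 0 1" --pt "-0.02 0 -0.0016 0 0 0 1" --pt "-0.027 0 -0.0022 0 0 0 1" --pt "-0.027 0 -0.0022 0 0 0 1"

```text
time_s: 25.95
eef_pos: [0.531, 0.1574, 0.1209]
eef_rot: [[-0.903, 0.002, 0.429], [0.002, 1.0, -0.001], [-0.429, -0.0, -0.903]]
force: [-0.1, 0.4, -2.9]
width: 0.0105
```

```bash
python3 look.py .097 0 l18
python3 - <<'E'
from h import *
a=read_camera('scene');crop(a,235,195,75,70,9,'pics/s18z.png')
E
```

```text
[ 0.1318  0.4117 -0.714   2.1941  1.1885  0.5069  0.0443] [-0.0798  0.3949 -2.9099] [-0.0339  0.6697  0.0385] [0.531  0.1574 0.1209]
[ 0.0001 -0.0006  0.0018] [ 0.0013 -0.0001  0.0019]
```

View pics/l18.png

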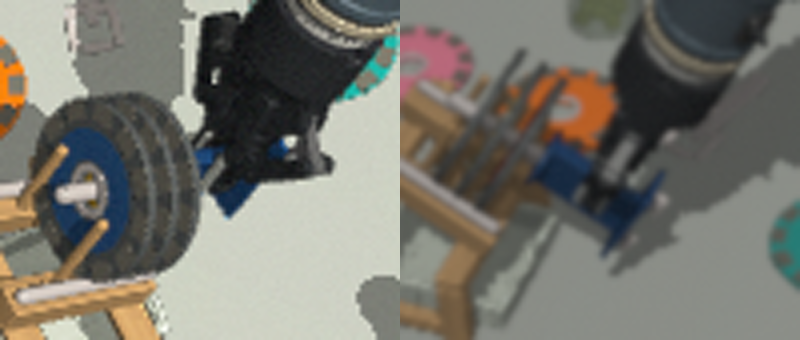

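View pics/s18z.png

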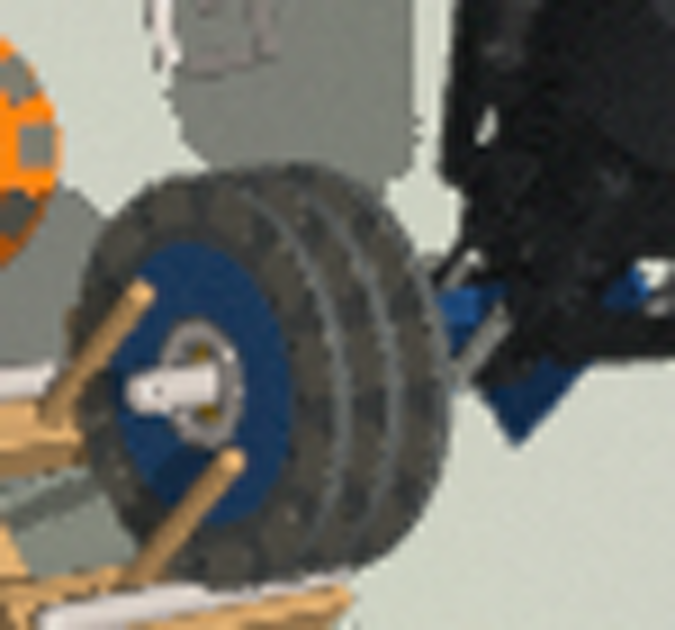

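Request:
drive_tool --pt "0.0005 0 -0.006 0 0 0 1" --pt "0.001 0 -0.012 0 0 0 1" --pt "0.0014 0 -0.018 0 0 0 1" --pt "0.002 0 -0.026 0 0 0 1" --pt "0.0028 0 -0.035 0 0 0 1" --pt "0.0028 0 -0.035 0 0 0 1"

```text
time_s: 26.85
eef_pos: [0.5125, 0.1577, 0.1517]
eef_rot: [[-0.903, 0.001, 0.43], [0.001, 1.0, -0.001], [-0.43, -0.001, -0.903]]
force: [0.4, -0.5, -5.0]
width: 0.011
```

```bash
python3 look.py .097 .035 l19
```

```text
[ 0.1859  0.337  -0.781   2.2044  1.0522  0.525   0.1576] [ 0.3996 -0.5017 -4.9766] [ 0.0528  1.1196 -0.0108] [0.5125 0.1577 0.1517]
[ 0.0008 -0.0003  0.0009] [ 0.0012 -0.0005  0.0006]
```

View pics/l19.png

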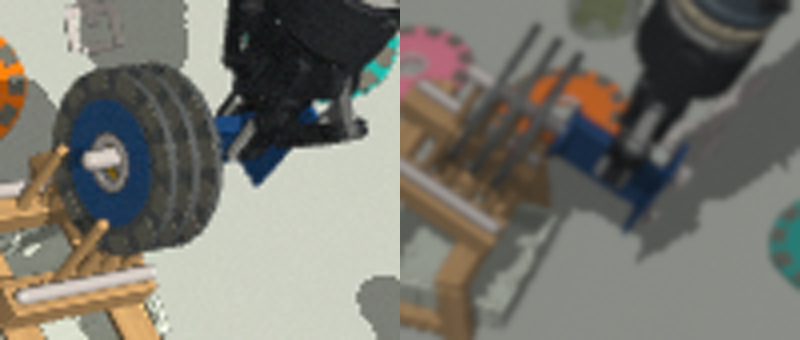

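Request:
drive_tool --pt "0.001 0 -0.01 0 0 0 1" --pt "0.0016 0 -0.02 0 0 0 1" --pt "0.0024 0 -0.03 0 0 0 1" --pt "0.0032 0 -0.04 0 0 0 1" --pt "0.004 0 -0.05 0 0 0 1" --pt "0.005 0 -0.062 0 0 0 1" --pt "0.006 0 -0.075 0 0 0 1" --pt "0.006 0 -0.075 0 0 0 1" --pt "0.006 0 -0.075 0 0 0 1"

```text
time_s: 28.08
eef_pos: [0.4749, 0.1571, 0.2154]
eef_rot: [[-0.904, 0.002, 0.427], [0.001, 1.0, -0.002], [-0.427, -0.002, -0.904]]
force: [-0.7, -0.4, -6.7]
width: 0.011
```

```bash
python3 look.py .097 .11 l20
python3 - <<'E'
from h import *
im=read_camera('wrist');cv2.imwrite('pics/w20.png',im[:,:,::-1])
E
```

```text
[ 0.3423  0.1699 -0.9348  2.2033  0.7274  0.57    0.4396] [-0.7359 -0.4247 -6.6914] [-0.0033  1.2788  0.0221] [0.4749 0.1571 0.2154]
[ 0.0014 -0.0009  0.0019] [0.0022 0.0019 0.001 ]
```

View pics/l20.png

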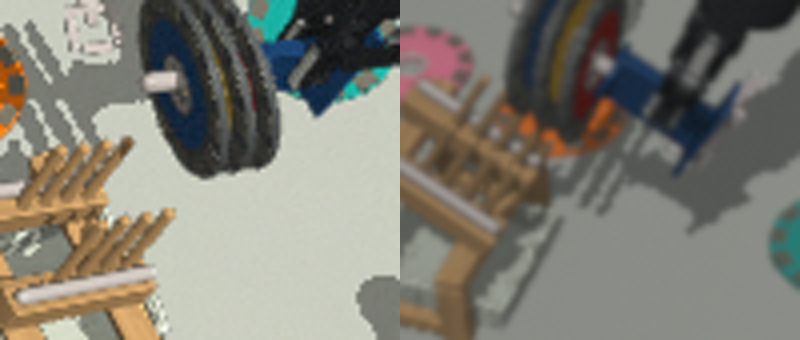

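View pics/w20.png

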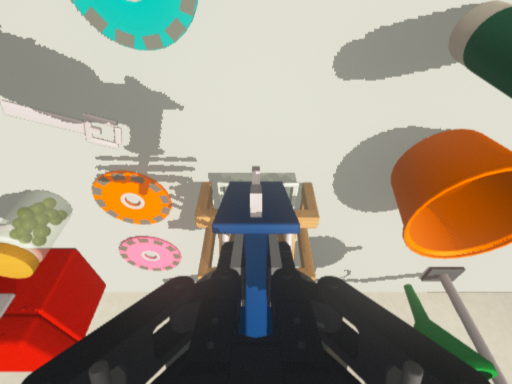

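Run:
```python
from s8 import *
o=sensors.get_obs();q=o['joint_pos']
E=.12
W=[([.46,.14,.31],heading(0,.2,True),4),([.48,.06,.34],heading(np.radians(8),E,True),3),([.54,-.05,.34],heading(np.radians(35),E,True),5)]
W2=[([.575,-.14,.31],heading(A0,E,True),4),(TH+.06*HD+.03*UP,heading(A0,.0,True),4),(TH+.045*HD+.015*UP,RHB,2)]
for p,R,_ in W+W2:
    q,e,er=track(q,np.array(p),R,N=10);print(q,round(marg(q),3),e,er)
rows(W,1)
```

```text
[ 0.5904  0.0918 -1.0595  1.9703  0.2067  0.9556  1.0056] 0.33 2.0206364052201326e-16 2.734509028024152e-16
[ 0.7452  0.1066 -1.0151  1.878   0.1186  1.0904  1.3997] 0.375 1.1857187100668868e-16 3.7583208021214274e-17
[ 0.8925  0.2762 -1.0131  1.7479  0.1911  1.1454  2.0205] 0.377 1.0007415106216802e-16 1.0806640294068322e-16
[ 0.977   0.4581 -1.0411  1.65    0.3116  1.1975  2.4818] 0.178 5.551115123125783e-17 2.5732853204411467e-16
[ 1.1147  0.466  -0.9732  1.7471  0.4185  1.1532  2.6083] 0.052 1.3597399555105182e-16 2.1071704599828485e-16
[ 1.0572  0.4694 -0.9238  1.7649  0.506   1.1697  2.552 ] 0.108 2.7755575615628914e-16 2.8623238744771196e-16
[-0.0067, -0.0044, -0.023, 0.0, 0.06, 0.0, 1], [-0.0135, -0.0088, -0.0459, -0.001, 0.121, -0.001, 1], [-0.0202, -0.0131, -0.0689, -0.001, 0.181, -0.001, 1], [-0.027, -0.0175, -0.0919, -0.001, 0.242, -0.001, 1], [-0.0373, -0.0442, -0.098, -0.014, 0.268, -0.046, 1], [-0.0476, -0.0709, -0.1042, -0.027, 0.295, -0.091, 1], [-0.0579, -0.0975, -0.1103, -0.04, 0.321, -0.136, 1], [-0.0688, -0.1195, -0.1052, -0.066, 0.32, -0.227, 1], [-0.0797, -0.1415, -0.1, -0.093, 0.318, -0.318, 1], [-0.0905, -0.1635, -0.0949, -0.119, 0.316, -0.409, 1], [-0.1014, -0.1855, -0.0897, -0.145, 0.314, -0.5, 1], [-0.1123, -0.2074, -0.0845, -0.171, 0.311, -0.591, 1], 12
```

Request:
drive_tool --pt "-0.0067 -0.0044 -0.023 0 0.06 0 1" --pt "-0.0135 -0.0088 -0.046 0 0.121 -0.001 1" --pt "-0.02 -0.013 -0.069 -0.001 0.181 -0.001 1" --pt "-0.027 -0.0175 -0.092 -0.001 0.242 -0.001 1" --pt "-0.0373 -0.0442 -0.098 -0.014 0.268 -0.046 1" --pt "-0.0476 -0.0709 -0.104 -0.027 0.295 -0.091 1" --pt "-0.058 -0.0975 -0.11 -0.04 0.321 -0.136 1" --pt "-0.0688 -0.1195 -0.105 -0.066 0.32 -0.227 1" --pt "-0.0797 -0.1415 -0.1 -0.093 0.318 -0.318 1" --pt "-0.0905 -0.1635 -0.095 -0.119 0.316 -0.409 1" --pt "-0.1014 -0.1855 -0.09 -0.145 0.314 -0.5 1" --pt "-0.1123 -0.2074 -0.0845 -0.171 0.311 -0.591 1"

```text
time_s: 29.72
eef_pos: [0.5404, -0.0513, 0.3401]
eef_rot: [[-0.811, -0.576, 0.099], [-0.573, 0.817, 0.067], [-0.119, -0.002, -0.993]]
force: [-0.5, -0.3, -5.6]
width: 0.0112
```

Run:
```python
from s8 import *
o=sensors.get_obs();q=o['joint_pos'];print(o['eef_pos'],q)
a=read_camera('scene');b=read_camera('side')
crop(a,170,40,200,160,4,'pics/s21.png');crop(b,200,60,160,130,5,'pics/d21.png')
W2=[([.57,-.15,.31],heading(A0,0.03,True),5),(TH+.06*HD+.03*UP,heading(A0,-.03,True),4),(TH+.06*HD+.03*UP,heading(A0,-.03,True),2)]
for p,R,_ in W2:
    q,e,er=track(q,np.array(p),R,N=10);print(q,round(marg(q),3),e,er)
rows(W2,1)
```

```text
[ 0.5404 -0.0513  0.3401] [ 0.8938  0.2769 -1.0135  1.7469  0.1935  1.1458  2.0244]
[ 0.9311  0.4537 -1.0104  1.6377  0.3746  1.2546  2.4463] 0.214 2.3055512673781017e-16 1.7776064667499725e-16
[ 1.0941  0.4645 -0.965   1.7458  0.4429  1.1675  2.5858] 0.074 2.2887833992611187e-16 1.0082696424076153e-16
[ 1.0941  0.4645 -0.965   1.7458  0.4429  1.1675  2.5858] 0.074 7.850462293418876e-17 9.681839863069543e-17
[0.0068, -0.0189, 0.0051, -0.007, 0.018, -0.083, 1], [0.0136, -0.0379, 0.0103, -0.013, 0.035, -0.166, 1], [0.0204, -0.0568, 0.0154, -0.02, 0.053, -0.248, 1], [0.0272, -0.0757, 0.0206, -0.026, 0.07, -0.331, 1], [0.0339, -0.0946, 0.0257, -0.033, 0.088, -0.414, 1], [0.0629, -0.1079, 0.0363, -0.03, 0.103, -0.414, 1], [0.0919, -0.1213, 0.0469, -0.026, 0.118, -0.414, 1], [0.1209, -0.1346, 0.0575, -0.023, 0.132, -0.415, 1], [0.1499, -0.1479, 0.0682, -0.02, 0.147, -0.415, 1], [0.1499, -0.1479, 0.0682, -0.02, 0.147, -0.415, 1], [0.1499, -0.1479, 0.0682, -0.02, 0.147, -0.415, 1], 11
```

View pics/s21.png

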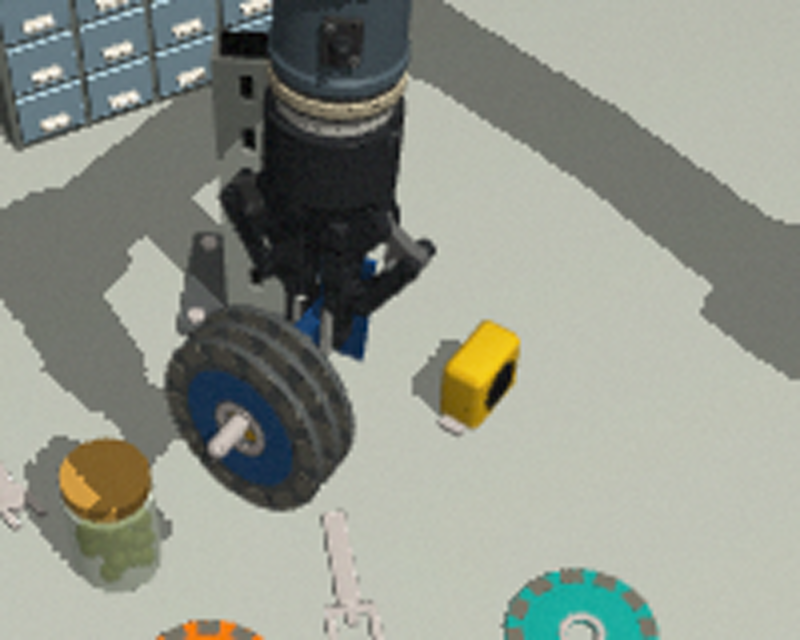

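View pics/d21.png

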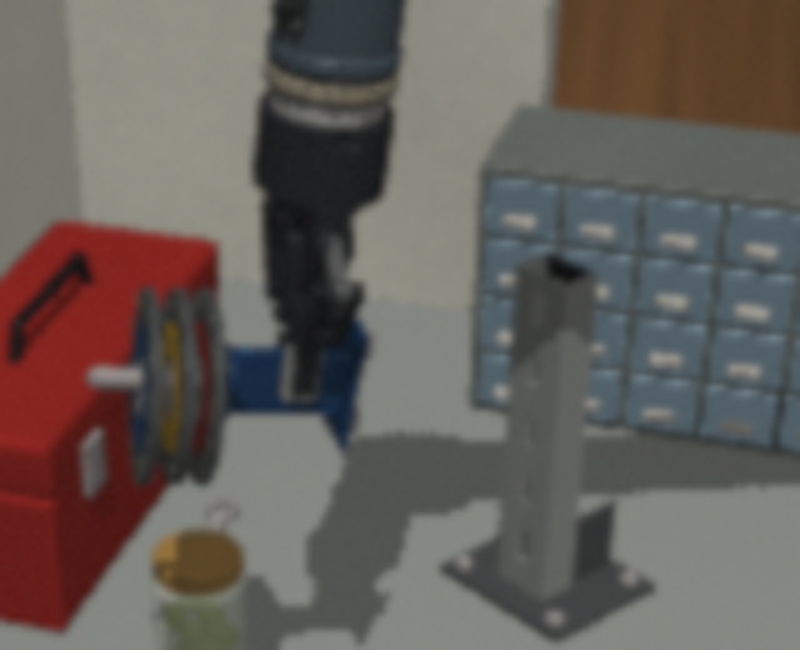

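Request:
drive_tool --pt "0.0068 -0.019 0.005 -0.007 0.018 -0.083 1" --pt "0.0136 -0.038 0.01 -0.013 0.035 -0.166 1" --pt "0.0204 -0.057 0.0154 -0.02 0.053 -0.248 1" --pt "0.0272 -0.0757 0.0206 -0.026 0.07 -0.331 1" --pt "0.034 -0.0946 0.0257 -0.033 0.088 -0.414 1" --pt "0.063 -0.108 0.036 -0.03 0.103 -0.414 1" --pt "0.092 -0.1213 0.047 -0.026 0.118 -0.414 1" --pt "0.121 -0.1346 0.0575 -0.023 0.132 -0.415 1" --pt "0.15 -0.148 0.068 -0.02 0.147 -0.415 1" --pt "0.15 -0.148 0.068 -0.02 0.147 -0.415 1" --pt "0.15 -0.148 0.068 -0.02 0.147 -0.415 1"

```text
time_s: 31.2
eef_pos: [0.5103, -0.2514, 0.2553]
eef_rot: [[-0.518, -0.855, -0.013], [-0.855, 0.518, -0.024], [0.028, -0.001, -1.0]]
force: [-0.4, 1.0, -5.2]
width: 0.0107
```

Run:
```python
from s8 import *
o=sensors.get_obs();q=o['joint_pos'];print(o['eef_pos'],q,o['force'],o['torque'])
P=TH+.04*HD+.0135*UP
print(RHB.T@(o['eef_pos']-TH))
rows([(P,RHB,3),(P,RHB,2)],1)
im=read_camera('wrist');np.save('pics/w22.npy',im);cv2.imwrite('pics/w22.png',im[:,:,::-1])
```

```text
[ 0.5103 -0.2514  0.2553] [ 1.0965  0.4633 -0.9774  1.7485  0.4433  1.1686  2.5813] [-0.4292  0.9817 -5.2384] [-0.1054  0.0002 -0.0165]
[-0.0611  0.0024 -0.0374]
[0.008, -0.0007, 0.0061, 0.0, 0.024, 0.002, 1], [0.0161, -0.0015, 0.0122, -0.001, 0.048, 0.004, 1], [0.0241, -0.0022, 0.0183, -0.001, 0.072, 0.005, 1], [0.0241, -0.0022, 0.0183, -0.001, 0.072, 0.005, 1], [0.0241, -0.0022, 0.0183, -0.001, 0.072, 0.005, 1], 5
```

View pics/w22.png

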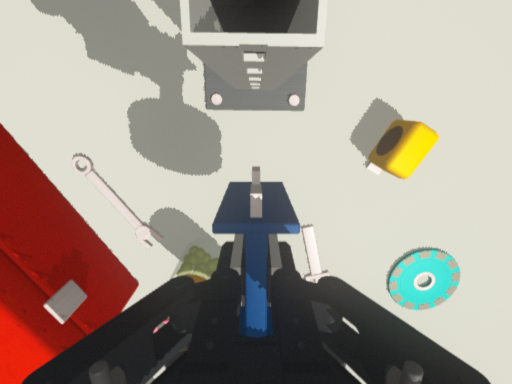

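Request:
drive_tool --pt "0.008 -0.001 0.006 0 0.024 0.002 1" --pt "0.016 -0.0015 0.0122 0 0.048 0.004 1" --pt "0.024 -0.002 0.0183 0 0.072 0.005 1" --pt "0.024 -0.002 0.0183 0 0.072 0.005 1" --pt "0.024 -0.002 0.0183 0 0.072 0.005 1"

```text
time_s: 31.88
eef_pos: [0.4991, -0.2735, 0.2377]
eef_rot: [[-0.52, -0.853, -0.051], [-0.849, 0.522, -0.085], [0.1, -0.001, -0.995]]
force: [0.6, 0.6, -5.7]
width: 0.0109
```

```bash
cat > chk.py <<'E'
from s8 import *
import sys
o=sensors.get_obs();q=o['joint_pos'];print(o['eef_pos'],q,o['force'],o['torque'])
print('rel home tool',RHB.T@(o['eef_pos']-TH),'world HD/lat/up',(o['eef_pos']-TH)@HD,(o['eef_pos']-TH)@np.array([-HD[1],HD[0],0]),o['eef_pos'][2]-TH[2],'rot',Ro.from_matrix(RHB.T@o['eef_rot']).as_rotvec())
im=read_camera('wrist');np.save(f'pics/{sys.argv[1]}.npy',im);crop(im,160,60,190,200,4,f'pics/{sys.argv[1]}.png')
E
python3 chk.py w23
```

```text
[ 0.4991 -0.2735  0.2377] [ 1.0733  0.4727 -0.9345  1.7679  0.513   1.1686  2.5549] [ 0.5965  0.6137 -5.7169] [-0.0514  0.0462 -0.0154]
rel home tool [-0.0383  0.0003 -0.0175] world HD/lat/up 0.039848513939754145 0.00034668390297170476 0.013621749753772894 rot [ 0.0009 -0.0002 -0.0004]
```

View pics/w23.png

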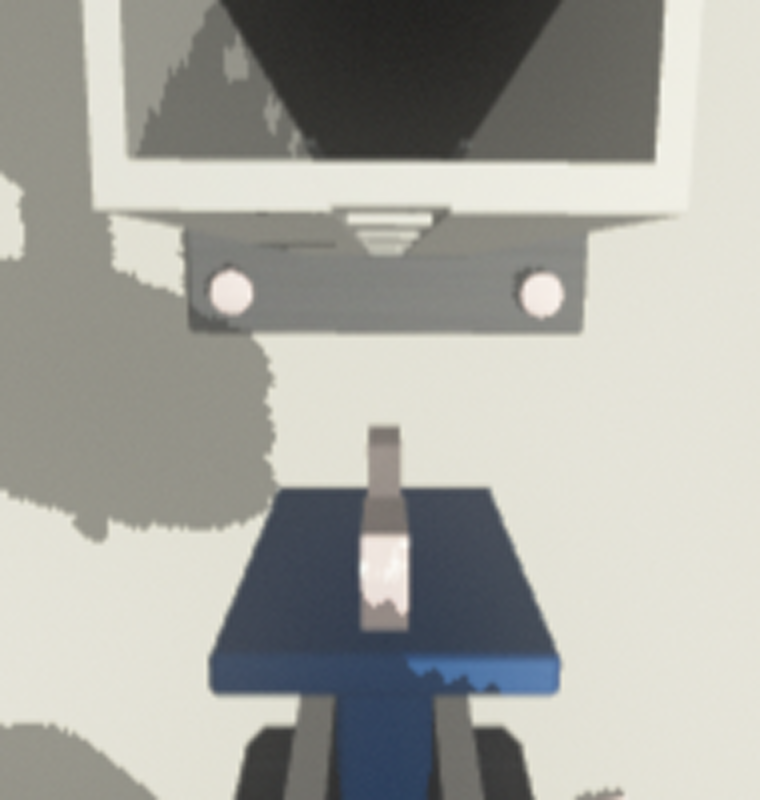

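Request:
drive_tool --pt "0.008 0 0.0008 0 0 0 1" --pt "0.016 0 0.0016 0 0 0 1" --pt "0.022 0 0.0022 0 0 0 1" --pt "0.027 0 0.0027 0 0 0 1" --pt "0.031 0 0.0031 0 0 0 1" --pt "0.035 0 0.0035 0 0 0 1" --pt "0.039 0 0.0039 0 0 0 1" --pt "0.039 0 0.0039 0 0 0 1"

```text
time_s: 32.92
eef_pos: [0.4783, -0.3074, 0.2377]
eef_rot: [[-0.52, -0.853, -0.052], [-0.848, 0.522, -0.086], [0.1, -0.001, -0.995]]
force: [-0.0, -0.3, -6.0]
width: 0.0111
```

```bash
python3 chk.py w24
```

```text
[ 0.4783 -0.3074  0.2377] [ 1.163   0.4794 -0.9639  1.7727  0.5307  1.1687  2.6087] [-0.0222 -0.2548 -5.9558] [-0.0598  0.0305  0.0342]
rel home tool [ 0.0012  0.0004 -0.0135] world HD/lat/up 0.00010456529648052127 0.00039629844798051727 0.013562429388264186 rot [0.0006 0.0002 0.    ]
```

View pics/w24.png

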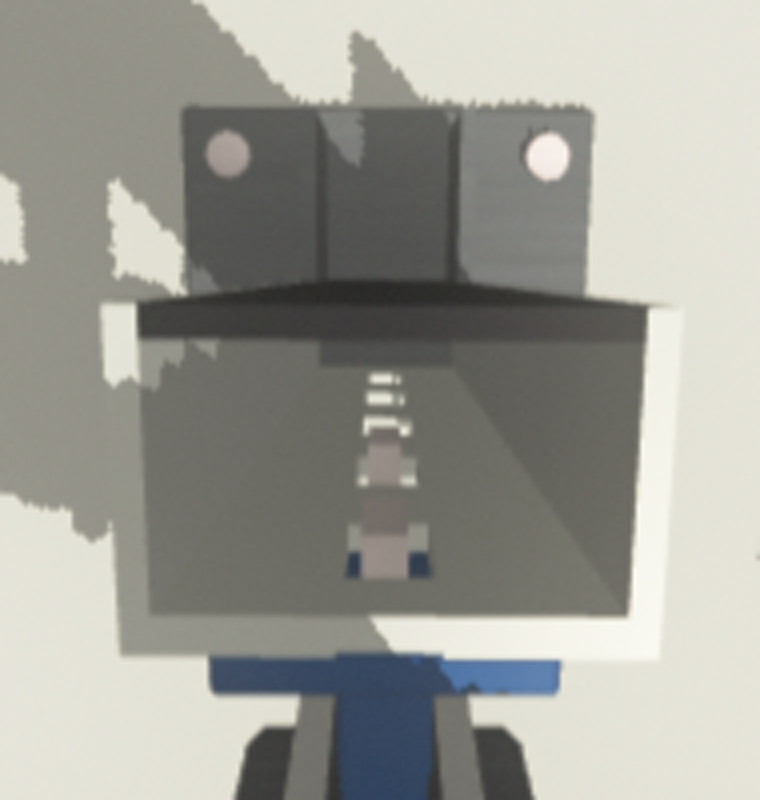

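Request:
drive_tool --pt "-0.0004 0 0.004 0 0 0 1" --pt "-0.0008 0 0.008 0 0 0 1" --pt "-0.0011 0 0.011 0 0 0 1" --pt "-0.0014 0 0.0135 0 0 0 1" --pt "-0.0015 0 0.015 0 0 0 1" --pt "-0.0015 0 0.015 0 0 0 1"

```text
time_s: 33.72
eef_pos: [0.4795, -0.3084, 0.2265]
eef_rot: [[-0.521, -0.852, -0.05], [-0.847, 0.524, -0.091], [0.103, -0.005, -0.995]]
force: [-6.5, -0.1, 16.4]
width: 0.0107
```

```bash
python3 chk.py w25
```

```text
[ 0.4795 -0.3084  0.2265] [ 1.1538  0.4911 -0.955   1.7845  0.5484  1.1485  2.5918] [-6.5315 -0.111  16.3963] [-0.5023  1.3885 -0.279 ]
rel home tool [ 0.0003 -0.0011 -0.0023] world HD/lat/up -8.774138898975242e-05 -0.0011242707602019807 0.0023573582391110126 rot [0.0046 0.0036 0.0017]
```

View pics/w25.png

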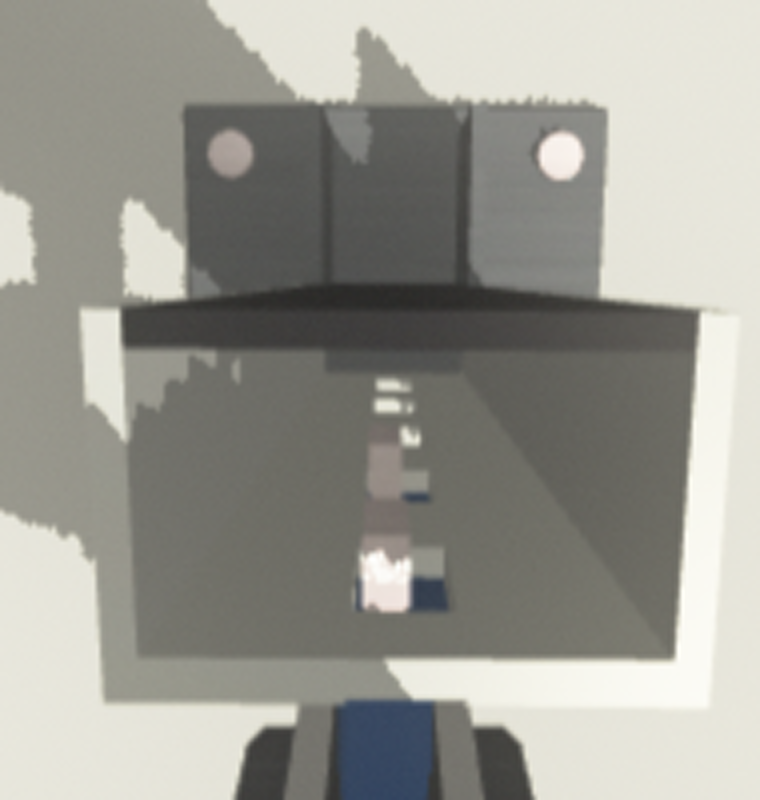

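Run:
```python
from h import *
a=np.load('pics/w11.npy');crop(a,160,60,190,200,4,'pics/w11c.png')
x=np.load('pics/w12.npy')[60:260,160:350];y=np.load('pics/w23.npy')[60:260,160:350]
cv2.imwrite('pics/cmp.png',cv2.resize(np.hstack([x,y]),None,fx=2.1,fy=2.1)[:,:,::-1])
def feat(im):
    h=cv2.cvtColor(im,cv2.COLOR_RGB2HSV);m=((h[...,0]>100)&(h[...,0]<125)&(h[...,1]>90)).astype(np.uint8)
    m[:165]=0;m[240:]=0
    n,l,s,c=cv2.connectedComponentsWithStats(m);i=1+s[1:,4].argmax();print(s[i],c[i])
    for r in(190,200,210,220,225,228,230,231,232,233):
        w=np.where(l[r]==i)[0];print(r,w.min() if len(w) else None,w.max() if len(w) else None,end='; ')
    print()
feat(np.load('pics/w12.npy'));feat(np.load('pics/w23.npy'));feat(np.load('pics/w22.npy'))
```

```text
[225 222  75  18 868] [262.1348 228.8525]
190 None None; 200 None None; 210 None None; 220 None None; 225 227 299; 228 226 298; 230 226 298; 231 228 298; 232 243 297; 233 245 267; 
[219 222  81  18 921] [260.2063 228.8773]
190 None None; 200 None None; 210 None None; 220 None None; 225 219 299; 228 222 298; 230 222 298; 231 222 298; 232 235 298; 233 244 267; 
[214 222  86  18 958] [256.357  228.8894]
190 None None; 200 None None; 210 None None; 220 None None; 225 214 299; 228 214 298; 230 214 298; 231 214 298; 232 232 298; 233 244 267;
```

View pics/w11c.png

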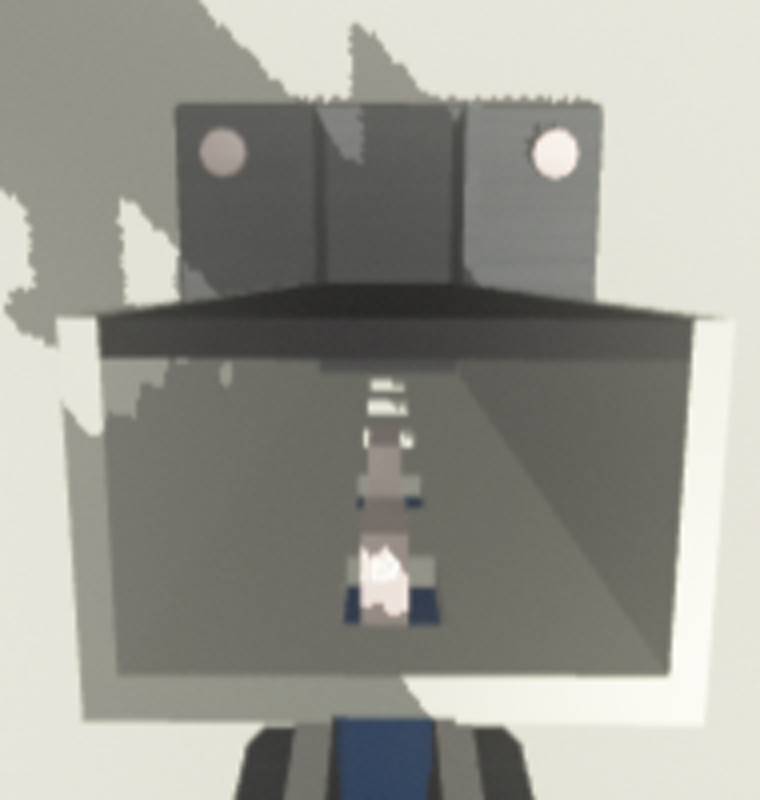

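View pics/cmp.png

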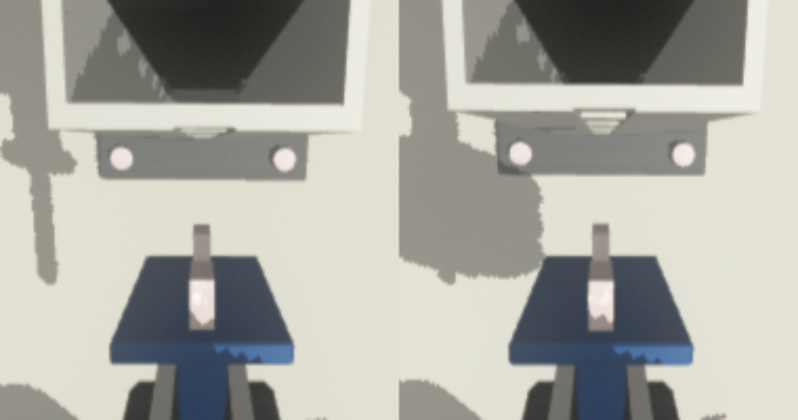

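Request:
drive_tool --pt "0.0003 0.0 -0.003 0 0 0 1" --pt "0.0005 0.0 -0.005 0 0 0 1" --pt "0.0005 0.0 -0.005 0 0 0 1"

```text
time_s: 34.15
eef_pos: [0.4789, -0.3082, 0.2272]
eef_rot: [[-0.52, -0.853, -0.05], [-0.848, 0.522, -0.086], [0.1, -0.002, -0.995]]
force: [2.4, -4.8, -5.2]
width: 0.0106
```

```bash
python3 chk.py w26
```

```text
[ 0.4789 -0.3082  0.2272] [ 1.1587  0.4917 -0.9594  1.7836  0.5452  1.1509  2.5964] [ 2.4273 -4.8335 -5.2286] [-0.8325 -0.6584  0.1954]
rel home tool [ 0.0006 -0.0005 -0.003 ] world HD/lat/up -0.0002554598485839087 -0.00048205308829273784 0.0030823921608507665 rot [0.0024 0.     0.0001]
```

View pics/w26.png

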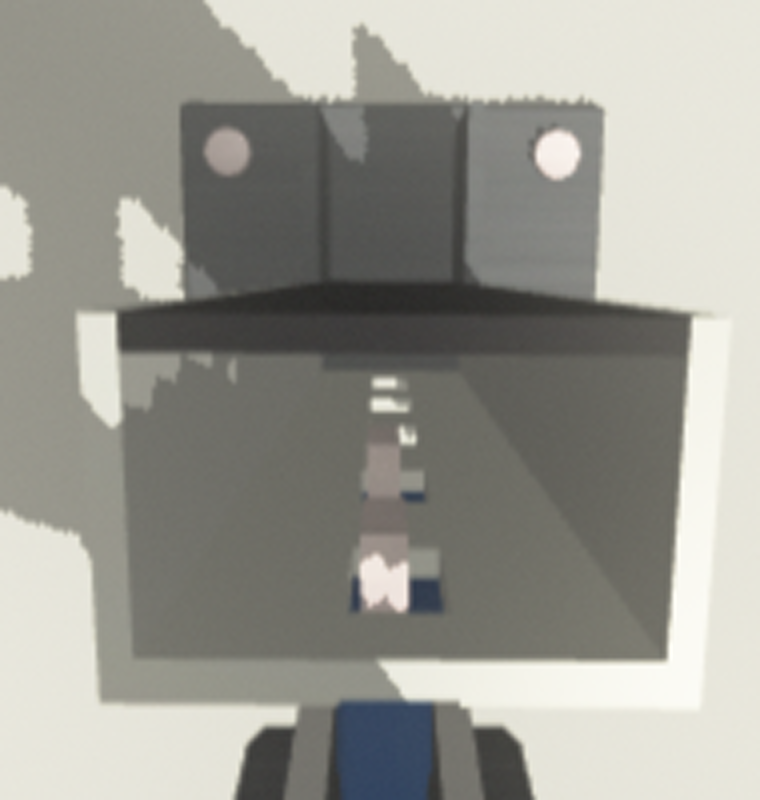

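Request:
drive_tool --pt "0.0003 0.0005 -0.003 0 -0.008 0 1" --pt "0.0004 0.001 -0.004 0 -0.018 0 1" --pt "0.0004 0.001 -0.004 0 -0.02 0 1" --pt "0.0004 0.001 -0.004 0 -0.02 0 1"

```text
time_s: 34.7
eef_pos: [0.4766, -0.3066, 0.231]
eef_rot: [[-0.521, -0.853, -0.044], [-0.85, 0.523, -0.068], [0.081, 0.002, -0.997]]
force: [-2.5, -2.4, -6.7]
width: 0.0108
```

```bash
python3 chk.py w27
python3 - <<'E'
from h import *
b=read_camera('side');crop(b,230,80,110,110,6,'pics/d27.png')
E
```

```text
[ 0.4766 -0.3066  0.231 ] [ 1.1856  0.4932 -0.9849  1.7821  0.5317  1.156   2.6076] [-2.4613 -2.3851 -6.6723] [-0.4407  0.4541 -0.0651]
rel home tool [ 0.0008  0.0023 -0.0069] world HD/lat/up -0.00014588138389052825 0.0022917857321141264 0.006924441067495152 rot [-0.0017 -0.019  -0.0001]
```

View pics/w27.png

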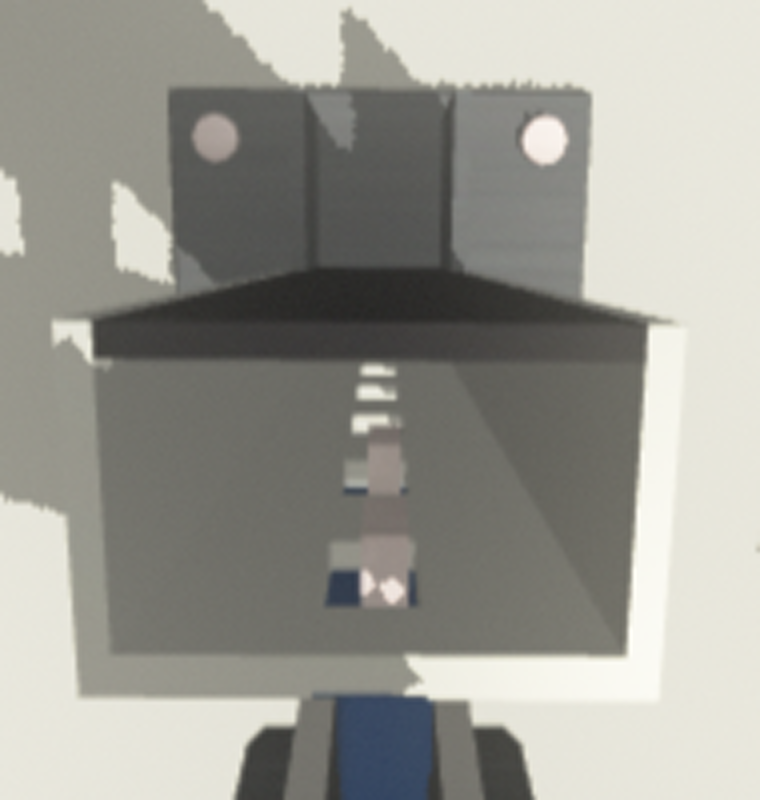

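View pics/d27.png

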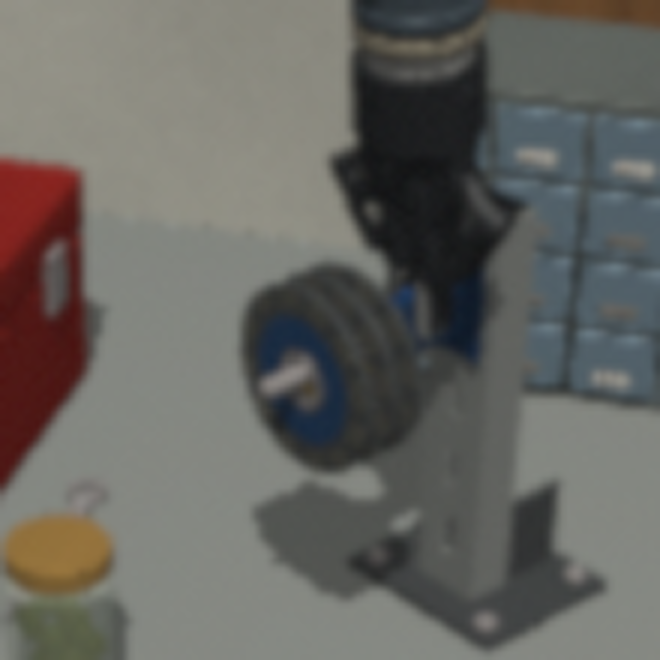

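Request:
drive_tool --pt "0.001 -0.0015 0 0 0 0 1" --pt "0.001 -0.0015 0 0 0 0 1"

```text
time_s: 35.05
eef_pos: [0.4787, -0.3081, 0.232]
eef_rot: [[-0.52, -0.853, -0.041], [-0.85, 0.522, -0.069], [0.08, -0.001, -0.997]]
force: [-0.9, -0.6, -6.4]
width: 0.0107
```

```bash
python3 chk.py w28
```

```text
[ 0.4787 -0.3081  0.232 ] [ 1.1856  0.4957 -0.9859  1.777   0.5337  1.1568  2.6087] [-0.9492 -0.6054 -6.3843] [-0.2943  0.344  -0.0582]
rel home tool [ 0.001  -0.0003 -0.0078] world HD/lat/up -0.00022461994968825096 -0.0003057969120761526 0.007857750134210029 rot [ 0.0013 -0.0202 -0.0007]
```

View pics/w28.png

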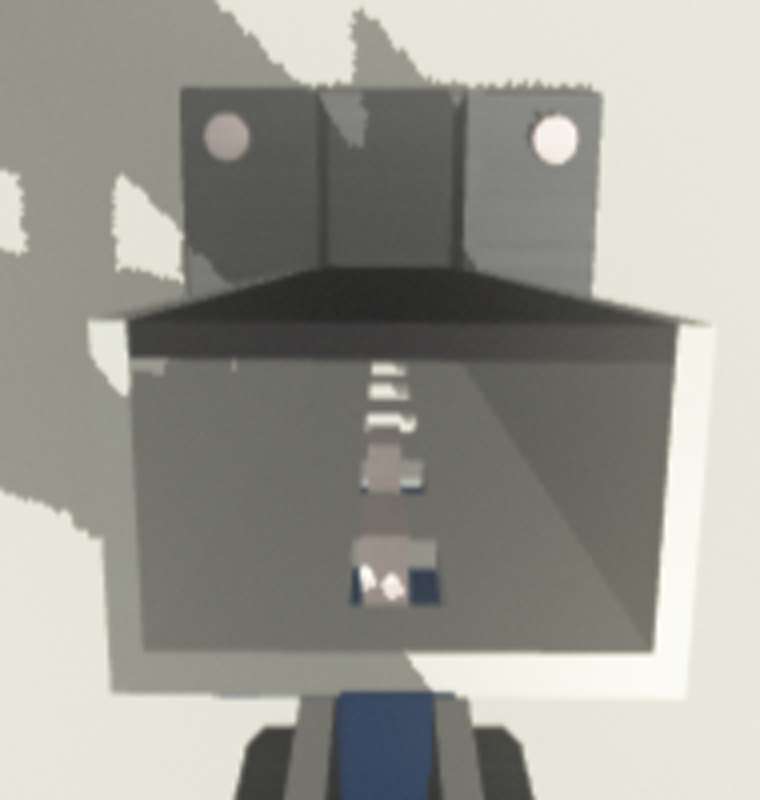

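Request:
drive_tool --pt "0.0 0.0006 0.002 0 0 0 1" --pt "-0.0003 0.0006 0.004 0 0 0 1" --pt "-0.0004 0.0006 0.006 0 0 0 1" --pt "-0.0006 0.0006 0.008 0 0 0 1" --pt "-0.0006 0.0006 0.008 0 0 0 1"

```text
time_s: 35.72
eef_pos: [0.4781, -0.3079, 0.2244]
eef_rot: [[-0.521, -0.853, -0.041], [-0.85, 0.522, -0.069], [0.081, -0.001, -0.997]]
force: [-1.8, -0.4, 1.1]
width: 0.0109
```

```bash
python3 chk.py w29
```

```text
[ 0.4781 -0.3079  0.2244] [ 1.1817  0.5023 -0.9808  1.7869  0.5424  1.1439  2.6002] [-1.7506 -0.381   1.0949] [-0.3051  0.6016 -0.0798]
rel home tool [ 0.0005  0.0003 -0.0002] world HD/lat/up -0.00046040476960388494 0.00034365693690117737 0.00029201409885487584 rot [ 0.0012 -0.0194 -0.0003]
```

View pics/w29.png

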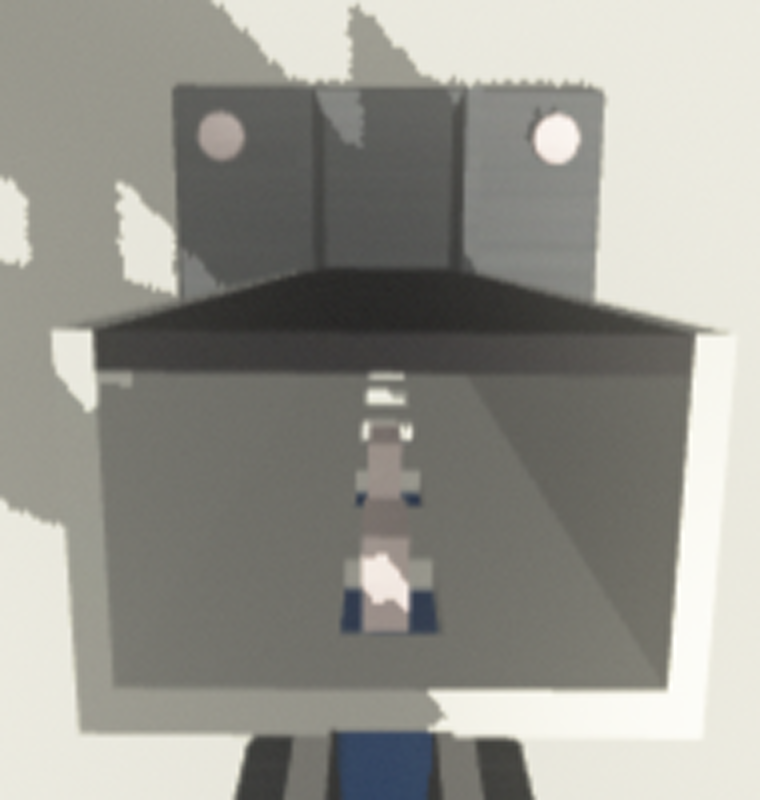

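Request:
drive_tool --pt "0 0 0.001 0 0 0 1" --pt "0 0 0.002 0 0 0 1" --pt "0 0 0.002 0 0 0 1"

```text
time_s: 36.15
eef_pos: [0.4782, -0.308, 0.2238]
eef_rot: [[-0.521, -0.853, -0.041], [-0.85, 0.522, -0.071], [0.082, -0.002, -0.997]]
force: [-4.6, 1.3, 10.6]
width: 0.0109
```

```bash
python3 chk.py w30
```

```text
[ 0.4782 -0.308   0.2238] [ 1.1808  0.5028 -0.9804  1.7876  0.5444  1.1428  2.5981] [-4.5924  1.2628 10.6365] [-0.3008  1.3417 -0.28  ]
rel home tool [0.0005 0.0002 0.0003] world HD/lat/up -0.00048703555263509543 0.00016827134145334883 -0.0002679361720633322 rot [ 0.002  -0.0183  0.0002]
```

Request:
drive_tool --pt "0 0 -0.0018 0 0 0 1" --pt "0 0 -0.0018 0 0 0 0.9" --pt "0 0 -0.0018 0 0 0 0.5" --pt "0 0 -0.0018 0 0 0 0" --pt "0 0 -0.0018 0 0 0 0" --pt "0 0 -0.0018 0 0 0 0"

```text
time_s: 36.95
eef_pos: [0.4779, -0.308, 0.2234]
eef_rot: [[-0.521, -0.853, -0.041], [-0.85, 0.522, -0.068], [0.08, -0.001, -0.997]]
force: [0.3, -0.1, 0.1]
width: 0.0818
```

```bash
python3 chk.py w31
```

```text
[ 0.4779 -0.308   0.2234] [ 1.1823  0.5038 -0.9811  1.7879  0.5433  1.1428  2.5996] [ 0.2675 -0.068   0.147 ] [ 0.0774 -0.0533 -0.0363]
rel home tool [0.0006 0.0005 0.0008] world HD/lat/up -0.0006547413416717587 0.0004657468708630301 -0.0007202011810320263 rot [ 0.0007 -0.02   -0.0003]
```

View pics/w31.png

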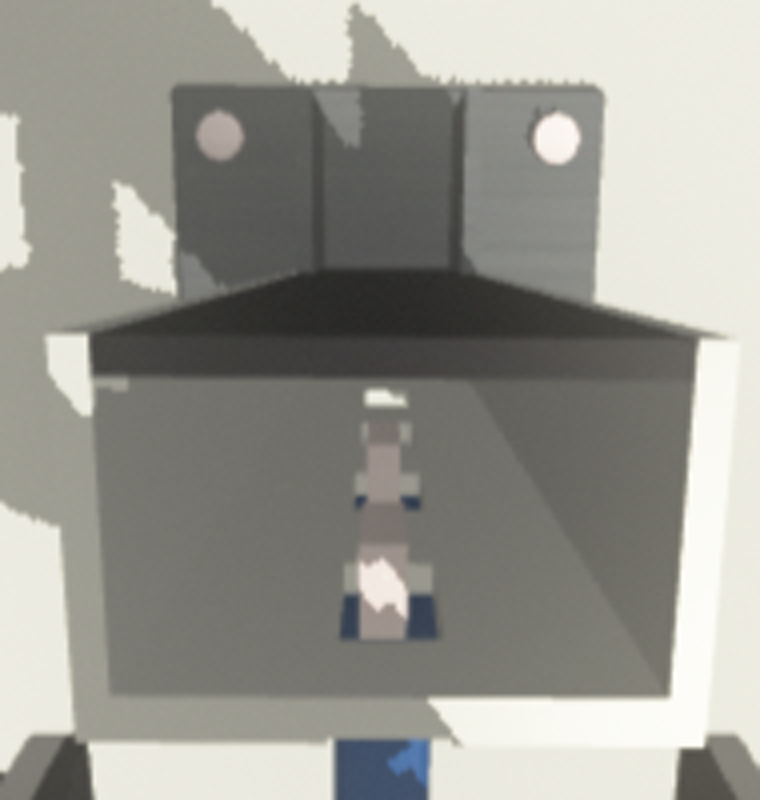

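Released and seated. Withdraw straight up.

Request:
drive_tool --pt "0.001 0 -0.012 0 0 0 0" --pt "0.0026 0 -0.032 0 0 0 0" --pt "0.0048 0 -0.06 0 0 0 0" --pt "0.0072 0 -0.09 0 0 0 0" --pt "0.0096 0 -0.12 0 0 0 0" --pt "0.0096 0 -0.12 0 0 0 0" --pt "0.0096 0 -0.12 0 0 0 0" --pt "0.0096 0 -0.12 0 0 0 0"

```text
time_s: 38.0
eef_pos: [0.4772, -0.308, 0.3429]
eef_rot: [[-0.52, -0.853, -0.043], [-0.85, 0.522, -0.068], [0.081, 0.001, -0.997]]
force: [0.1, 0.2, 0.4]
width: 0.0852
```

Run:
```python
from h import *
o=sensors.get_obs();print(o['eef_pos'],o['joint_pos'],o['force'])
a=read_camera('scene');b=read_camera('side');w=read_camera('wrist')
A=cv2.resize(a[40:140,185:285],None,fx=4,fy=4,interpolation=cv2.INTER_CUBIC);B=cv2.resize(b[95:195,245:345],None,fx=4,fy=4,interpolation=cv2.INTER_CUBIC)
cv2.imwrite('pics/f.png',np.hstack([A,B])[:,:,::-1]);cv2.imwrite('pics/fw.png',w[:,:,::-1]);cv2.imwrite('pics/fs.png',a[:,:,::-1])
```

```text
[ 0.4772 -0.308   0.3429] [ 1.3154  0.4625 -1.1912  1.6288  0.5106  1.3914  2.6404] [0.1212 0.237  0.3721]
```

View pics/f.png

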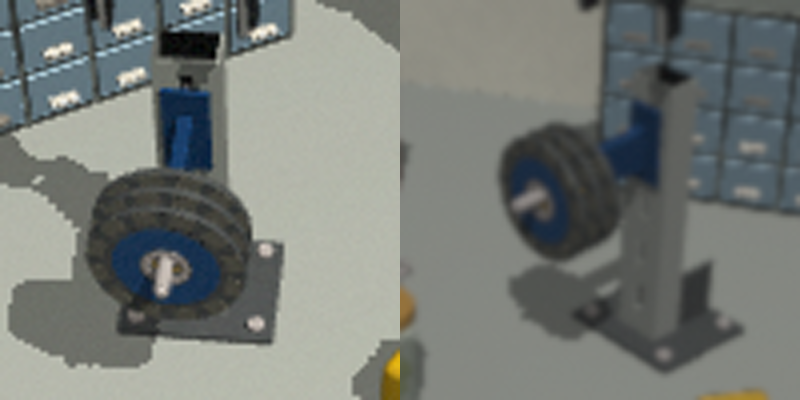

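View pics/fw.png

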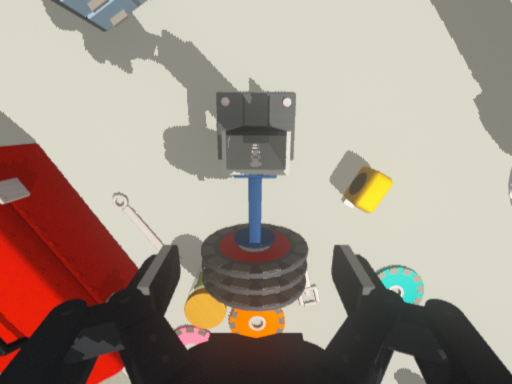

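View pics/fs.png

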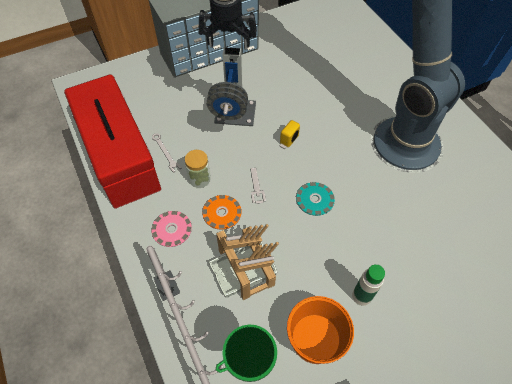

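```bash
python3 -c "
from rig import r,sensors
print(r.sign_off()); print(sensors.get_obs()['time_s'])"
```

```text
the job is handed in; nothing more can be done
None
the job is handed in; nothing more can be done
```

The empty storage arm is off, through all three discs, and back in the same top two slots with the discs hanging on its rod. I handed the job in at about 38 s; the sign-off reported no verdict.

- **Regrip:** My first grip could not reach the 30° insertion pose. I hooked the arm back into its slots, took it again from the opposite side, and then inserted and lifted.
- **Jammed once when hooking:** The first press stopped about 2.4 mm short with 16 N on it. I backed off, raised the rod about 0.02 rad, re-centred and pressed again.
- **Pressed home:** The second press reached within 0.3 mm of the mounted height and took about 10 N. The wrist image showed both claws centred in their slots.
- **After release:** The gripper had backed off 12 cm above the arm, and the wrist force was near zero. The last pictures show all three discs beyond the flange, the back plate against the upright, and the other things where they stood at the start.
- **Not confirmed:** I could not measure contact between the gripper and the discs; I only saw clear space between them in the pictures. The scene and side cameras differed by 2 to 3 mm at times, so the fits rest on the wrist camera, the forces and the measured tool positions.

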